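# Clear the weaving bench into the tool drawer

## Task

Tidy up after the weaving lesson. First lift the orange plunger and swing the work board aside off the open drawer to its side hole, letting the plunger lock there; then put every hand tool from the bench into the drawer, lying down, and push the drawer fully home until it snaps in, without slamming it. Last, swing the board back out to its front hole and let it lock again, leaving the basket and the mug alone.

Things in the scene. Friction and masses are not known exactly. Their poses are not given: they have to be found in the camera images.
- chest: Fixed wooden chest, 240 x 340 x 100 mm high. Origin: centre of its underside, on the bench; x points from front to back: its front face is at x = -120 mm and the drawer slides out along -x. Its top board leaves 70 mm clear over the drawer's floor. A steel index plate on top, up to 112 mm above the bench, overhangs the front face by up to 13 mm, within 73 mm of the pivot.
- drawer (a joint): Opening of the drawer in m: 0 = fully home, up to 0.195; starts at 0.175 to 0.19. Friction about 1 N. In the last 13 mm of the way in, a sprung roller resists with some 5 to 8 N; past about 5 mm it snaps the drawer to 0 and holds it there; let go between 5 and 13 mm it is pushed out again.
- drawer_floor (a point): Middle of the drawer's inner floor, axes as the chest; moves with the drawer. The inside is 203 mm (x) by 274 mm (y), its walls stand 56 mm above this floor and are 6 mm thick; the floor is 18 mm above the bench.
- drawer_front (a point): Middle of the outer face of the drawer's front panel, 52 mm above the bench. The panel is flat, without a handle, 336 mm wide, 15 mm thick, and its top edge lies 97 mm above the bench; it can be pushed anywhere along -y to +y. Fully home it stands 15 mm before the chest's front face.
- board (a joint): Angle of the swing board in rad about the upright pivot, counter-clockwise from above. 0 = front hole, the board lies out over the drawer towards -x of the chest; 1.571 = side hole, the board lies off to the chest's -y side. Stops at -0.06 and 1.63. It turns with little friction (0.1 N m) when the plunger is up. It starts locked at 0.
- board_pivot (a point): The pivot's axis on the upper face of the swing board, 126 mm above the bench. The board is 12 mm plywood: an arm 50 mm wide, and from 130 to 280 mm from the pivot a panel 180 mm wide. A pivot bolt stands 8 mm above the face.
- board_middle (a point): Middle of the panel's upper face, 205 mm from the pivot.
- plunger (a joint): Lift of the spring plunger in m: 0 = pin fully in a hole (locked), 0.010 = pin tip rests on the plate between holes, 0.016 = upper stop. The spring pushes it down with 4 N at 0 and 8 N at the top; the pin drops into a hole by itself when let go within about 3 mm of it.
- knob_grip (a point): Grip point of the orange plunger knob, on the board's arm 60 mm from the pivot, riding round with it. Upright cylinder 28 mm across, 24 mm high (this point is its middle, 24 mm above the board's face when the pin is in), a cap 36 mm across and 6 mm thick on top, 12 mm of thin stem below. Grip it from above and lift it to free the board.
- bodkin_a: Loose hand tool lying flat on the bench; may be absent. Origin on the underside below the middle of the handle, x along the tool towards its working end, z up. Bodkin with a mid-brown turned wooden handle 84 mm long, 26 mm wide, 24 mm high and a steel spike 8 mm thick, reaching x = 84 mm, at 12 mm height. 120 g.
- bodkin_b: Loose hand tool lying flat on the bench; may be absent. Origin on the underside below the middle of the handle, x along the tool towards its working end, z up. Bodkin like bodkin_a with a dark wooden handle. 120 g.
- cutters: Loose hand tool lying flat on the bench; may be absent. Origin on the underside below the middle of the handle, x along the tool towards its working end, z up. Closed hand cutters with orange grips, 84 mm long, 40 mm wide, 22 mm high, steel blades 26 mm wide reaching x = 84 mm. 200 g.
- iron: Loose hand tool lying flat on the bench; may be absent. Origin on the underside below the middle of the handle, x along the tool towards its working end, z up. Rapping iron: pale wooden handle 84 mm long, 28 mm wide, 24 mm high, flat steel bar 22 mm wide and 8 mm thick reaching x = 84 mm. 250 g.
- basket: Bystander: small round wicker basket, 145 mm across, 65 mm high. Leave it alone. Origin at the centre of its underside.
- mug: Bystander: blue mug, 80 mm across, 90 mm high. Leave it alone. Origin at the centre of its underside.
There are look-alikes about, which are no part of the job. Leave any blue look-alike of the iron alone. Several things look just like the cutters: the one meant starts farthest to the robot's right.

How it is judged:
On the way, in this order (a step that is already met when the one before it is completed fails the run):
1. the board is locked in its side hole (value of joint board between 1.52 and 1.62 rad and value of joint plunger below 0.004 m), for 0.2 s.
2. with the board still locked in the side hole, all tools lie in the drawer and the drawer is home (all of step 1 and x of bodkin_a in the frame of drawer_floor between -0.105 and 0.105 m and y of bodkin_a in the frame of drawer_floor between -0.14 and 0.14 m and z of bodkin_a in the frame of drawer_floor between -0.005 and 0.045 m and x of bodkin_b in the frame of drawer_floor between -0.105 and 0.105 m and y of bodkin_b in the frame of drawer_floor between -0.14 and 0.14 m and z of bodkin_b in the frame of drawer_floor between -0.005 and 0.045 m and x of cutters in the frame of drawer_floor between -0.105 and 0.105 m and y of cutters in the frame of drawer_floor between -0.14 and 0.14 m and z of cutters in the frame of drawer_floor between -0.005 and 0.045 m and x of iron in the frame of drawer_floor between -0.105 and 0.105 m and y of iron in the frame of drawer_floor between -0.14 and 0.14 m and z of iron in the frame of drawer_floor between -0.005 and 0.045 m and value of joint drawer below 0.003 m), for 0.3 s.
At the end, for the whole second after the job is handed in: Every tool present lies inside the drawer (handle middle within its walls, at most 45 mm above its floor) and is at rest; the drawer is home to within 3 mm; the board is in its front hole to within 0.05 rad with the plunger down to within 4 mm (x of bodkin_a in the frame of drawer_floor between -0.105 and 0.105 m and y of bodkin_a in the frame of drawer_floor between -0.14 and 0.14 m and z of bodkin_a in the frame of drawer_floor between -0.005 and 0.045 m and x of bodkin_b in the frame of drawer_floor between -0.105 and 0.105 m and y of bodkin_b in the frame of drawer_floor between -0.14 and 0.14 m and z of bodkin_b in the frame of drawer_floor between -0.005 and 0.045 m and x of cutters in the frame of drawer_floor between -0.105 and 0.105 m and y of cutters in the frame of drawer_floor between -0.14 and 0.14 m and z of cutters in the frame of drawer_floor between -0.005 and 0.045 m and x of iron in the frame of drawer_floor between -0.105 and 0.105 m and y of iron in the frame of drawer_floor between -0.14 and 0.14 m and z of iron in the frame of drawer_floor between -0.005 and 0.045 m and value of joint drawer below 0.003 m and value of joint board between -0.05 and 0.05 rad and value of joint plunger below 0.004 m and linear speed of each of bodkin_a, bodkin_b, cutters, iron below 0.02 m/s); the robot touches nothing.
It fails at once if the basket is shifted by more than 30 mm (distance of basket from where it was at the start of the episode above 0.03 m).
It fails at once if the mug is shifted by more than 30 mm (distance of mug from where it was at the start of the episode above 0.03 m).
It fails at once if the drawer is slammed (moves in faster than 0.6 m/s) (velocity of joint drawer below -0.6 m/s).
Of bodkin_a, bodkin_b, cutters, iron only 3 to 4 are there at a start; the rules pass over those that are not, and their reading is None.
At some moment in a run one of bodkin_a, bodkin_b, cutters, iron may be knocked a few centimetres aside while the robot is not near it.
Once in a run the grip may slacken for a moment while it holds something.
It also fails if it takes over 208 s, if anything falls off the work surface, if the arm or the gripper's body presses on something with over 40 N, if the wrist force passes 120 N, or if a joint passes its speed limit or range.

## Robot

A 6-joint arm with a two-finger parallel gripper is mounted at the origin on the work surface. World frame = base frame: x ahead of the robot, y to its left, z up, the work surface at z = 0. Lengths are in m, angles in rad, forces in N, time in s.
With the tool pointing down it reaches from about 0.4 to 0.825 m from the base axis. Payload 7 kg.
Tool frame: the origin (TCP) lies at the centre of the arm's flange, where the gripper is bolted on; the fingertips stand 178 mm ahead of it and the grasp point (between the pads) lies 159 mm ahead of it; x points along the fingers, z is the direction in which the jaws open and shut, and the axes are right-handed (so a half turn about x gives the same grasp; the last joint's range is limited). The gripper opens to 88 mm and grips with 3 to 60 N. Pads are 19 mm wide; open, the fingers measure 130 mm over their backs; the gripper's body (78 mm by 193 mm) begins 47 mm behind the grasp point.
Start: joints at [-0.829, 0.359, 0.012, 0, -1.224, -0.288], TCP at [0.296, -0.607, 0.405] pointing down, gripper open.
Joint ranges: [-3.07, 3.07], [-1.43, 2.12], [-1.02, 1.25], [-3.03, 1.67], [-3.05, -0], [-3.03, 3.03]. Speed limits (rad/s): [2.39, 2.39, 3.01, 3.14, 3.14, 3.14].

## Interface

Orientations are given as [roll, pitch, yaw] about the fixed x, y, z axes, in that order (R = Rz(yaw) Ry(pitch) Rx(roll)).
In Python, from station import telemetry, optics, job_done, finder gives the robot as it stands.
- The arm moves only by the tool play_rows, never from a script. Its argument "steps" is a list of rows, each an object of numbers: "gripper": the opening, from 0 (shut) to 1 (fully open); "tx", "ty", "tz": the shift along the tool's x, y, z in units of 25 mm (1.0 is 25 mm); "ax", "ay", "az": the turn, a rotation vector about the tool's x, y, z in units of 6 degrees (1.0 is 6 degrees). In form: [{"gripper": .., "tx": .., "ty": .., "tz": .., "ax": .., "ay": .., "az": ..}, ...]. A call has 1 to 20 rows; each row shifts and turns the commanded pose from where the row before left it, along the tool's axes as they then stand; what a row does not reach is not made up. A row lasts 1/12 s, in which the tool goes at most 41.7 mm and 7.16 degrees, less where a joint would pass 70% of its speed; a pose out of reach is approached as far as the arm can. A call is refused whole if a number of a shift passes 1 or a number of a turn 1, either way. A call with a gripper value outside its range is refused whole. The fingers move at their own pace and stop on an object; "newtons" is the grip in N (left out, the last holds). Time passes only in rows, so rows that do not move let the fingers close. It gives the time, the measured TCP pose, the force and the opening at its end, in the units of the state.
- telemetry.get_state(): the state, without advancing time (a new reading comes with each control period).
- optics.grab_frame(name): name is "scene" or "top"; returns the picture (420x560x3 uint8, red, green, blue); there is no depth.
- optics.calibration(name): a dict with "fx", "fy", "cx", "cy" (pixels), "T" (4x4, takes a point from camera to world coordinates). Camera axes: x right, y down, z forward; pixel columns grow to the right and rows downward; lengths in m; the calibration is good to about 2 mm. A picture is of the moment at which its call begins. calibration takes no time and is no camera call.
- job_done(): hands the job in, once; it reports no verdict.
Trained networks look in the newest picture that a camera, given by its name, has taken for a name from the list of things; names that differ only in an ending like _2 or _b are one class to them, and where a whole thing is asked for, a point or a joint stands for the part that bears it (a point fixed in the world has none). Each returns a list of dicts, best first, with "confidence" (0 to 1); they miss things now and then, are a little off and sometimes report something else, mostly with a low value. They report only what shows in the picture. A call takes as long as a camera call. They do not tell look-alikes from the thing itself.
- finder.look_for(query, camera): "extent" ([left, top, right, bottom] in pixels, round what is visible of it).
- finder.silhouettes(query, camera): "pixels" (420x560 bool, what is visible of it) and "extent" ([left, top, right, bottom] in pixels, round what is visible of it).
- finder.pinpoint(query, camera): "location" ([row, column] in pixels: a listed point, or the origin of a listed thing).
The state is a dict: "t": time; "q": joint angles; "qd": joint speeds; "joint_efforts": joint torques, N m; "eef_pos": TCP position; "ee_rot": TCP orientation; "force": force on the tool from outside, world axes, zero at the start; "moment": the same for the moment, N m; "width": finger opening in m.
Only numpy, scipy, OpenCV 4.12 (cv2) and the standard library are available. Lean on these libraries where they do the work, as an engineer would, in place of code of your own. Each camera call takes 0.05 s, during which the arm holds its last target.

## Working session

There is one attempt and no reset: what is moved stays moved. The work goes in short steps, Python scripts to look and compute and a tool call to move; the robot and the scene stay as the last step left them, time stands still between calls to the robot, and variables do not carry over. Pictures are saved under pics/ and viewed, and the job is handed in when it is done.

Besides the shell and the picture viewer there is one more tool, called by a JSON object that holds its "name" and its "arguments", one argument or row to a line. play_rows: Moves the arm, as the interface text tells. Its arguments: {"type":"object","properties":{"steps":{"type":"array"},"newtons":{"type":"number"}},"required":["steps"]}

```bash
mkdir -p pics; ls
python3 - <<'E'
from station import telemetry, optics, finder
import cv2
s=telemetry.get_state(); print(s)
for n in("scene","top"):
    im=optics.grab_frame(n); cv2.imwrite(f"pics/{n}0.png",cv2.resize(im[:,:,::-1],(784,588),interpolation=cv2.INTER_CUBIC))
    print(n,optics.calibration(n))
E
```

```text
pics
{'t': 0.0, 'q': array([-8.28911314e-01,  3.59397954e-01,  1.10403033e-02, -3.76734740e-04,
       -1.22410178e+00, -2.88107829e-01]), 'qd': array([ 0.00014579, -0.00039131, -0.00014594, -0.00171422, -0.00154328,
        0.00085537]), 'joint_efforts': array([-5.40043675e-04, -5.82720387e+01,  2.93068027e+01,  6.99712694e+00,
        7.16385766e-03, -1.48129961e-04]), 'eef_pos': array([ 0.29581246, -0.60650268,  0.40370241]), 'ee_rot': array([0.07832498, 1.56909592, 2.10277019]), 'force': array([ 0.198916  ,  0.60460243, -0.52493591]), 'moment': array([ 0.00822049, -0.00874613,  0.04346388]), 'width': 0.08756015389155723}
scene {'fx': 452.6414364519174, 'fy': 452.6414364519174, 'cx': 276.9974481862986, 'cy': 209.00901371620768, 'T': array([[-0.60733597,  0.58890612, -0.53322847,  1.14904863],
       [ 0.79423297,  0.46559552, -0.39040339,  0.42580543],
       [ 0.01835784, -0.66061365, -0.75050156,  1.01560816],
       [ 0.        ,  0.        ,  0.        ,  1.        ]])}
top {'fx': 526.3183067407172, 'fy': 526.3183067407172, 'cx': 290.75224293100683, 'cy': 211.23563293089938, 'T': array([[ 8.33727822e-04, -9.87781748e-01,  1.55841342e-01,
         3.12441904e-01],
       [-9.99989882e-01, -1.34647196e-04,  4.49635082e-03,
        -4.44592115e-02],
       [-4.42042967e-03, -1.55843513e-01, -9.87771866e-01,
         1.55486132e+00],
       [ 0.00000000e+00,  0.00000000e+00,  0.00000000e+00,
         1.00000000e+00]])}
```

View pics/top0.png

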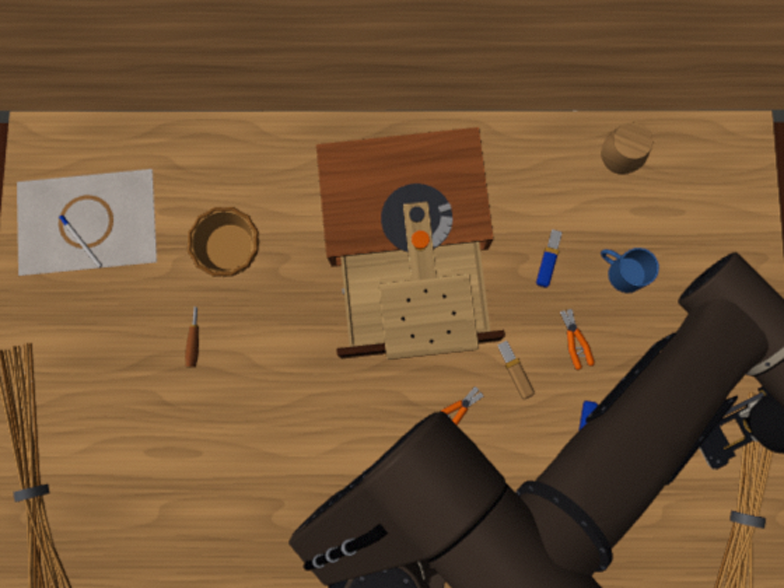

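View pics/scene0.png

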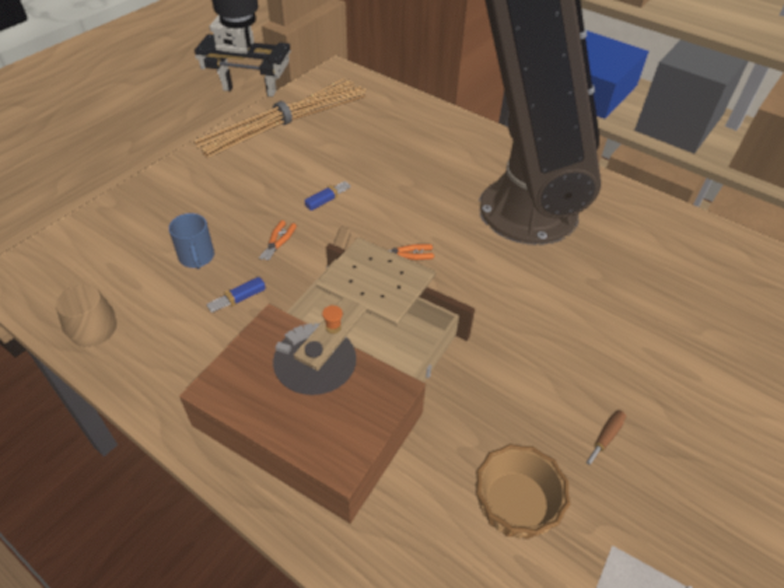

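The top view shows, in 784x588 pixels:
- Chest at (405,190), with the knob at (420,240).
- A brown bodkin at (192,340) and a pale iron at (516,370).
- Cutters at (578,340) and (460,405).
- Blue look-alikes at (549,258) and (588,415).

The arm hides part of the bench.

```bash
cat > h.py <<'E'
import numpy as np, cv2
from scipy.spatial.transform import Rotation as Ro
from station import telemetry, optics, finder
def world(name,row,col,z):
    c=optics.calibration(name);T=np.array(c['T'])
    d=T[:3,:3]@np.array([(col-c['cx'])/c['fx'],(row-c['cy'])/c['fy'],1]);o=T[:3,3]
    return o+d*(z-o[2])/d[2]
def proj(name,p):
    c=optics.calibration(name);T=np.array(c['T'])
    q=T[:3,:3].T@(np.array(p)-T[:3,3]); return np.array([q[1]/q[2]*c['fy']+c['cy'],q[0]/q[2]*c['fx']+c['cx']])
def tri(rt,rs):
    # triangulate from top (row,col) and scene (row,col)
    A=[];b=[]
    P=np.zeros((3,3));v=np.zeros(3);L=[]
    for n,(r,c_) in(("top",rt),("scene",rs)):
        c=optics.calibration(n);T=np.array(c['T'])
        d=T[:3,:3]@np.array([(c_-c['cx'])/c['fx'],(r-c['cy'])/c['fy'],1]);d/=np.linalg.norm(d)
        M=np.eye(3)-np.outer(d,d);P+=M;v+=M@T[:3,3];L.append((M,T[:3,3]))
    x=np.linalg.solve(P,v);return x,[np.linalg.norm(M@(x-o)) for M,o in L]
def rot():
    s=telemetry.get_state();return s,Ro.from_euler('xyz',s['ee_rot']).as_matrix()
def plan(grasp,jawyaw,ref='grasp'):
    """delta to have tool straight down w/ grasp point at grasp and jaw (tool z) along yaw angle jawyaw (mod pi)"""
    s,R=rot();best=None
    for k in(0,np.pi):
        z=np.array([np.cos(jawyaw+k),np.sin(jawyaw+k),0]);x=np.array([0,0,-1.]);y=np.cross(z,x)
        Rt=np.stack([x,y,z],1); rv=Ro.from_matrix(R.T@Rt).as_rotvec()
        if best is None or np.linalg.norm(rv)<np.linalg.norm(best[1]): best=(Rt,rv)
    Rt,rv=best
    tcp=np.array(grasp)-0.159*Rt[:,0]
    d=tcp-s['eef_pos']
    print('t',round(s['t'],2),'tcp',s['eef_pos'].round(4),'gp',(s['eef_pos']+.159*R[:,0]).round(4),'jaw',np.degrees(np.arctan2(R[1,2],R[0,2])).round(1),'q',s['q'].round(2),'w',round(s['width'],4),'F',s['force'].round(1))
    print('world d',d.round(4),'tool(before turn) units',(R.T@d/.025).round(2),'turn units',(np.degrees(rv)/6).round(2),'tool(after turn) units',(Rt.T@d/.025).round(2))
def st(): 
    s,R=rot();print('t',round(s['t'],2),'gp',(s['eef_pos']+.159*R[:,0]).round(4),'down',R[:,0].round(3),'y',R[:,1].round(3),'z',R[:,2].round(3),'q',s['q'].round(2),'w',round(s['width'],4),'F',s['force'].round(1))
def shot(name,fn,crop=None,sc=1.4):
    im=optics.grab_frame(name)
    if crop: r0,r1,c0,c1=crop; im=im[r0:r1,c0:c1]
    cv2.imwrite('pics/'+fn,cv2.resize(im[:,:,::-1],None,fx=sc,fy=sc,interpolation=cv2.INTER_CUBIC))
E
python3 - <<'E'
from h import *
st()
for n in("top","scene"):
    optics.grab_frame(n)
    for q in("knob_grip","board_pivot","board_middle","drawer_front","drawer_floor","chest","bodkin_a","cutters","iron","basket","mug"):
        r=finder.pinpoint(q,n)
        print(n,q,[(np.round(d['location']).tolist(),round(d['confidence'],2)) for d in r[:5]])
E
```

```text
t 0.1 gp [ 0.2957 -0.6063  0.2448] down [-0.001  0.001 -1.   ] y [-0.899 -0.438  0.   ] z [-0.438  0.899  0.002] q [-0.83  0.36  0.01 -0.   -1.22 -0.29] w 0.0875 F [ 0.2 -0.7 -0.3]
top knob_grip [([269.0, 372.0], 0.74), ([173.0, 299.0], 0.46)]
top board_pivot [([151.0, 298.0], 0.91)]
top board_middle [([224.0, 306.0], 0.89), ([150.0, 295.0], 0.26)]
top drawer_front [([174.0, 302.0], 0.56)]
top drawer_floor [([210.0, 295.0], 0.96), ([194.0, 446.0], 0.6)]
top chest [([149.0, 288.0], 0.56), ([246.0, 412.0], 0.5)]
top bodkin_a [([248.0, 141.0], 0.6)]
top cutters [([299.0, 319.0], 0.8)]
top iron [([194.0, 390.0], 0.84), ([300.0, 417.0], 0.4)]
top basket [([177.0, 165.0], 0.62)]
top mug [([196.0, 446.0], 0.77), ([249.0, 412.0], 0.4)]
scene knob_grip [([230.0, 238.0], 0.62)]
scene board_pivot [([249.0, 222.0], 0.64), ([299.0, 218.0], 0.44)]
scene board_middle [([197.0, 267.0], 0.64)]
scene drawer_front [([205.0, 287.0], 0.77)]
scene drawer_floor [([243.0, 259.0], 0.71), ([180.0, 139.0], 0.59)]
scene chest [([298.0, 218.0], 0.68)]
scene bodkin_a [([173.0, 243.0], 0.69)]
scene cutters [([181.0, 296.0], 0.8), ([169.0, 202.0], 0.61)]
scene iron [([212.0, 176.0], 0.85), ([146.0, 231.0], 0.72), ([199.0, 267.0], 0.72), ([174.0, 241.0], 0.64), ([169.0, 204.0], 0.43)]
scene basket [([362.0, 369.0], 0.72)]
scene mug [([181.0, 138.0], 0.77)]
```

Run:
```python
from h import *
P=lambda p:np.round(p,4)
k=world("top",172,299.5,.150);print('knob top',P(k),'scene',P(world("scene",229.5,237.5,.150)),tri((172,299.5),(229.5,237.5)))
pv=world("top",152,298,.126+.008);print('pivot',P(pv),P(world("scene",249.5,223,.134)))
bm=world("top",224,306,.126);print('mid',P(bm),P(world("scene",197,267,.126)))
print('dist',np.linalg.norm((bm-pv)[:2]),np.linalg.norm((k-pv)[:2]),'ang',np.degrees(np.arctan2(*(bm-pv)[[1,0]])))
# chest top corners (top image 784 px)
for n,u,v in(("bl",317,144),("br",478,128),("fr",492,241),("fl",330,256)):print(n,P(world("top",v/1.4,u/1.4,.1)))
for n,u,v in(("drawer fl",338,352),("fr",503,336)):print(n,P(world("top",v/1.4,u/1.4,.097)))
for n,u,v in(("bodkin handle",192,345),("tip",195,308),("iron h",521,380),("tip",504,345),("cut h",580,348),("tip",566,312)):print(n,P(world("top",v/1.4,u/1.4,.015)))
shot("top","crop1.png",(150,320,100,440),2.2)
```

```text
knob top [ 0.6427 -0.0619  0.15  ] scene [ 0.647  -0.0597  0.15  ] (array([ 0.64401644, -0.06219336,  0.14511453]), [np.float64(0.00029210605385927266), np.float64(0.00029210605385927125)])
pivot [ 0.7035 -0.058   0.134 ] [ 0.7059 -0.0558  0.134 ]
mid [ 0.5025 -0.0797  0.126 ] [ 0.4995 -0.084   0.126 ]
dist 0.20212859934962588 0.06088978978329643 ang -173.8343100117184
bl [0.8595 0.1486 0.1   ]
br [ 0.8939 -0.1846  0.1   ]
fr [ 0.654  -0.2095  0.1   ]
fl [0.6231 0.1176 0.1   ]
drawer fl [0.4296 0.0988 0.097 ]
fr [ 0.4616 -0.2283  0.097 ]
bodkin handle [0.4508 0.4133 0.015 ]
tip [0.5291 0.4106 0.015 ]
iron h [ 0.3782 -0.2742  0.015 ]
tip [ 0.451  -0.2404  0.015 ]
cut h [ 0.4448 -0.399   0.015 ]
tip [ 0.5207 -0.3723  0.015 ]
```

View pics/crop1.png

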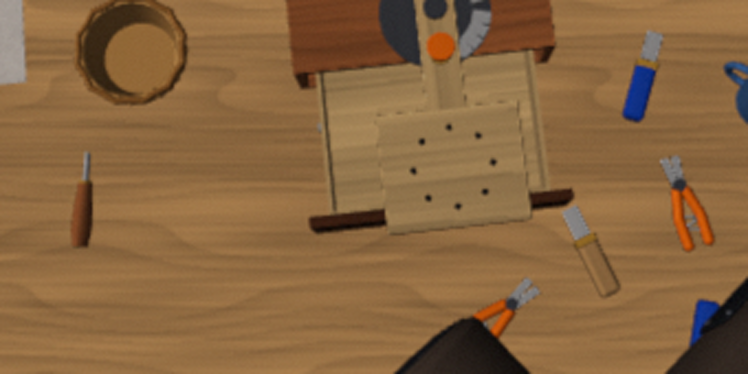

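Run:
```python
from h import *
plan([.644,-.0625,.245],np.radians(96))
```

```text
t 1.35 tcp [ 0.2959 -0.6067  0.4046] gp [ 0.2959 -0.6067  0.2456] jaw 116.0 q [-0.83  0.36  0.01  0.   -1.22 -0.29] w 0.0875 F [-0.5  0.7 -0.4]
world d [ 0.3481  0.5442 -0.0006] tool(before turn) units [ 2.000e-02 -2.206e+01  1.346e+01] turn units [ 3.33  0.   -0.  ] tool(after turn) units [  0.03 -16.12  20.19]
```

{"name": "play_rows", "arguments": {
  "steps": [
    {"gripper": 1,"ax": 0.83},
    {"ax": 0.83},
    {"ax": 0.83},
    {"ax": 0.84},
    {"ty": -0.67,"tz": 0.84},
    {"ty": -0.67,"tz": 0.84},
    {"ty": -0.67,"tz": 0.84},
    {"ty": -0.67,"tz": 0.84},
    {"ty": -0.67,"tz": 0.84},
    {"ty": -0.67,"tz": 0.84},
    {"ty": -0.67,"tz": 0.84},
    {"ty": -0.67,"tz": 0.84},
    {"ty": -0.67,"tz": 0.84},
    {"ty": -0.67,"tz": 0.84},
    {"ty": -0.67,"tz": 0.84},
    {"ty": -0.67,"tz": 0.84},
    {"ty": -0.67,"tz": 0.84},
    {"ty": -0.67,"tz": 0.84},
    {"ty": -0.67,"tz": 0.84},
    {"ty": -0.67,"tz": 0.84}
  ],
  "newtons": 40
}}

```text
invalid input
```

{"name": "play_rows", "arguments": {
  "steps": [
    {"gripper": 1,"ty": -0.67,"tz": 0.84},
    {"ty": -0.67,"tz": 0.84},
    {"ty": -0.67,"tz": 0.84},
    {"ty": -0.67,"tz": 0.84},
    {"ty": -0.67,"tz": 0.84},
    {"ty": -0.67,"tz": 0.84},
    {"ty": -0.67,"tz": 0.84},
    {"ty": -0.67,"tz": 0.84},
    {},
    {},
    {}
  ]
}}

```text
invalid input
```

Run:
```python
from h import *
plan([.644,-.0625,.150],np.radians(96))
shot("top","t1.png");shot("scene","s1.png")
```

```text
t 1.35 tcp [ 0.2959 -0.6067  0.4046] gp [ 0.2959 -0.6067  0.2456] jaw 116.0 q [-0.83  0.36  0.01  0.   -1.22 -0.29] w 0.0875 F [-0.5  0.7 -0.4]
world d [ 0.3481  0.5442 -0.0956] tool(before turn) units [  3.82 -22.06  13.46] turn units [ 3.33  0.   -0.  ] tool(after turn) units [  3.83 -16.12  20.19]
```

View pics/t1.png

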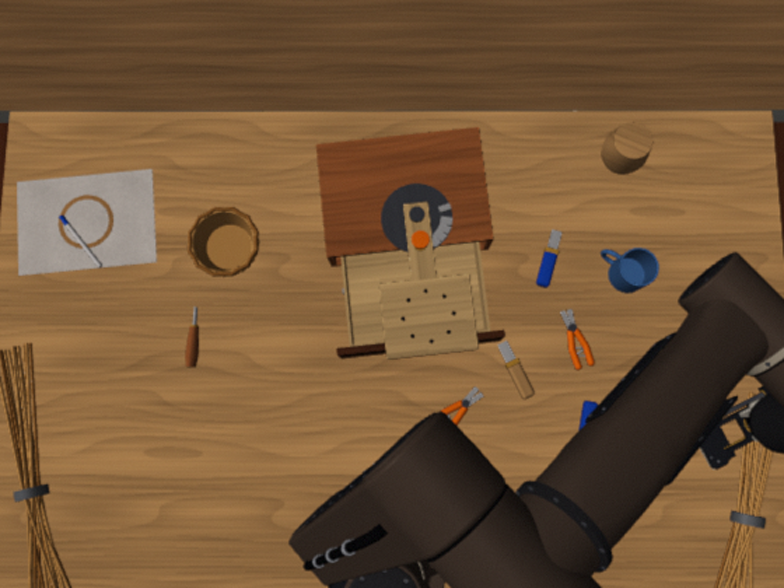

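View pics/s1.png

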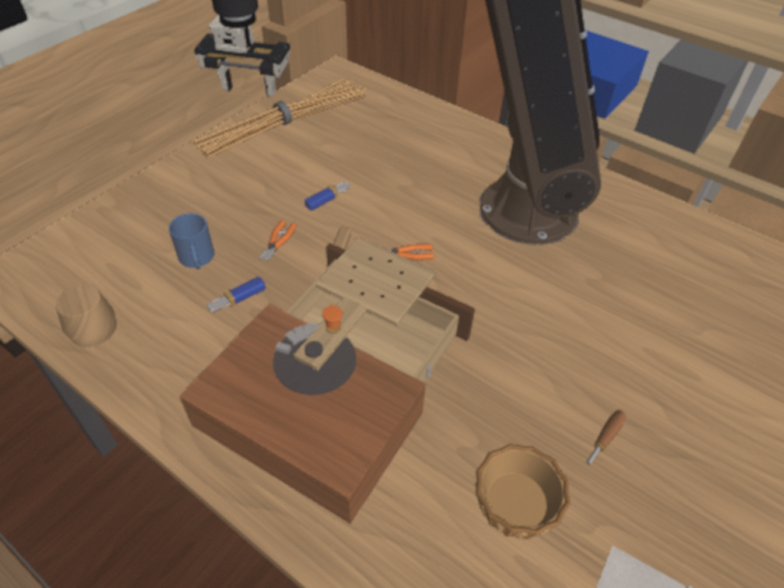

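The arm hasn't moved, because every row must carry all seven keys.

{"name": "play_rows", "arguments": {
  "steps": [
    {"gripper": 1,"tx": 0,"ty": 0,"tz": 0,"ax": 0.83,"ay": 0,"az": 0},
    {"gripper": 1,"tx": 0,"ty": 0,"tz": 0,"ax": 0.83,"ay": 0,"az": 0},
    {"gripper": 1,"tx": 0,"ty": 0,"tz": 0,"ax": 0.83,"ay": 0,"az": 0},
    {"gripper": 1,"tx": 0,"ty": 0,"tz": 0,"ax": 0.84,"ay": 0,"az": 0},
    {"gripper": 1,"tx": 0,"ty": -0.67,"tz": 0.84,"ax": 0,"ay": 0,"az": 0},
    {"gripper": 1,"tx": 0,"ty": -0.67,"tz": 0.84,"ax": 0,"ay": 0,"az": 0},
    {"gripper": 1,"tx": 0,"ty": -0.67,"tz": 0.84,"ax": 0,"ay": 0,"az": 0},
    {"gripper": 1,"tx": 0,"ty": -0.67,"tz": 0.84,"ax": 0,"ay": 0,"az": 0},
    {"gripper": 1,"tx": 0,"ty": -0.67,"tz": 0.84,"ax": 0,"ay": 0,"az": 0},
    {"gripper": 1,"tx": 0,"ty": -0.67,"tz": 0.84,"ax": 0,"ay": 0,"az": 0},
    {"gripper": 1,"tx": 0,"ty": -0.67,"tz": 0.84,"ax": 0,"ay": 0,"az": 0},
    {"gripper": 1,"tx": 0,"ty": -0.67,"tz": 0.84,"ax": 0,"ay": 0,"az": 0},
    {"gripper": 1,"tx": 0,"ty": -0.67,"tz": 0.84,"ax": 0,"ay": 0,"az": 0},
    {"gripper": 1,"tx": 0,"ty": -0.67,"tz": 0.84,"ax": 0,"ay": 0,"az": 0},
    {"gripper": 1,"tx": 0,"ty": -0.67,"tz": 0.84,"ax": 0,"ay": 0,"az": 0},
    {"gripper": 1,"tx": 0,"ty": -0.67,"tz": 0.84,"ax": 0,"ay": 0,"az": 0}
  ],
  "newtons": 40
}}

```text
t: 2.78
eef_pos: [0.4699, -0.3338, 0.4049]
ee_rot: [-2.054, 1.57, -0.378]
force: [0.2, -0.4, -0.7]
width: 0.0877
```

{"name": "play_rows", "arguments": {
  "steps": [
    {"gripper": 1,"tx": 0,"ty": -0.67,"tz": 0.84,"ax": 0,"ay": 0,"az": 0},
    {"gripper": 1,"tx": 0,"ty": -0.67,"tz": 0.84,"ax": 0,"ay": 0,"az": 0},
    {"gripper": 1,"tx": 0,"ty": -0.67,"tz": 0.84,"ax": 0,"ay": 0,"az": 0},
    {"gripper": 1,"tx": 0,"ty": -0.67,"tz": 0.84,"ax": 0,"ay": 0,"az": 0},
    {"gripper": 1,"tx": 0,"ty": -0.67,"tz": 0.84,"ax": 0,"ay": 0,"az": 0},
    {"gripper": 1,"tx": 0,"ty": -0.67,"tz": 0.84,"ax": 0,"ay": 0,"az": 0},
    {"gripper": 1,"tx": 0,"ty": -0.67,"tz": 0.84,"ax": 0,"ay": 0,"az": 0},
    {"gripper": 1,"tx": 0,"ty": -0.67,"tz": 0.84,"ax": 0,"ay": 0,"az": 0},
    {"gripper": 1,"tx": 0,"ty": -0.67,"tz": 0.84,"ax": 0,"ay": 0,"az": 0},
    {"gripper": 1,"tx": 0,"ty": -0.67,"tz": 0.84,"ax": 0,"ay": 0,"az": 0},
    {"gripper": 1,"tx": 0,"ty": -0.67,"tz": 0.84,"ax": 0,"ay": 0,"az": 0},
    {"gripper": 1,"tx": 0,"ty": -0.67,"tz": 0.84,"ax": 0,"ay": 0,"az": 0},
    {"gripper": 1,"tx": 0,"ty": 0,"tz": 0,"ax": 0,"ay": 0,"az": 0}
  ]
}}

```text
t: 3.87
eef_pos: [0.6449, -0.0599, 0.4041]
ee_rot: [-1.18, 1.57, 0.499]
force: [-0.3, -1.1, -0.0]
width: 0.0872
```

Run:
```python
from h import *
plan([.644,-.0625,.150],np.radians(96))
shot("top","t2.png");shot("scene","s2.png")
```

```text
t 3.87 tcp [ 0.6449 -0.0599  0.4041] gp [ 0.6449 -0.0598  0.2451] jaw 96.2 q [ 0.21  0.31 -0.05 -0.   -1.2  -1.67] w 0.0872 F [-0.3 -1.1 -0. ]
world d [-0.0009 -0.0026 -0.0951] tool(before turn) units [ 3.8   0.05 -0.1 ] turn units [0.03 0.   0.  ] tool(after turn) units [ 3.8   0.05 -0.1 ]
```

View pics/t2.png

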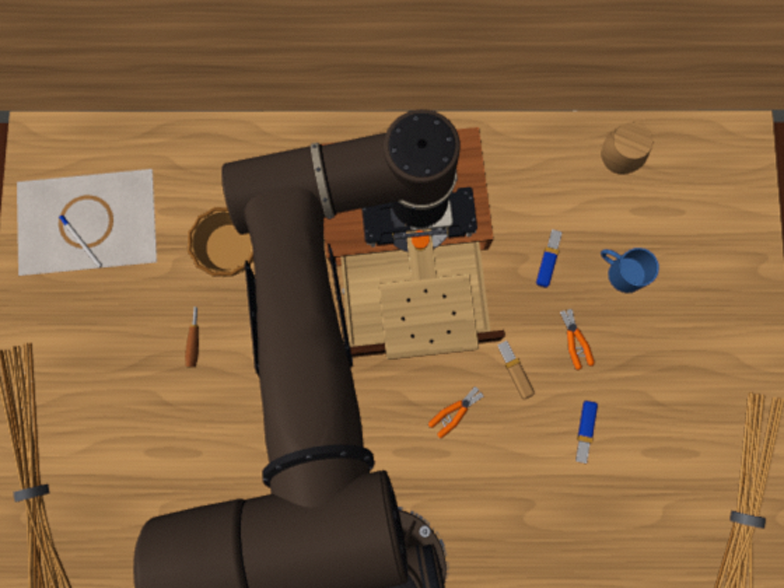

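View pics/s2.png

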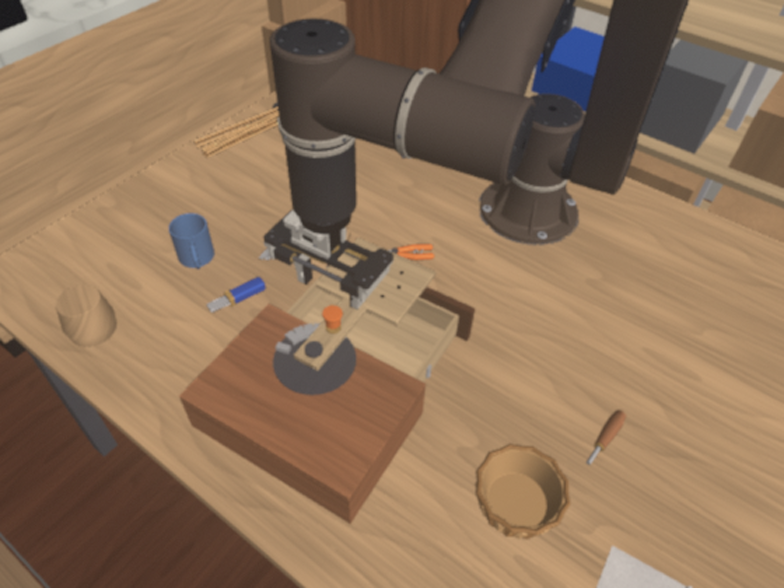

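{"name": "play_rows", "arguments": {
  "steps": [
    {"gripper": 1,"tx": 0.5,"ty": 0,"tz": 0,"ax": 0,"ay": 0,"az": 0},
    {"gripper": 1,"tx": 0.5,"ty": 0,"tz": 0,"ax": 0,"ay": 0,"az": 0},
    {"gripper": 1,"tx": 0.5,"ty": 0,"tz": 0,"ax": 0,"ay": 0,"az": 0},
    {"gripper": 1,"tx": 0.3,"ty": 0,"tz": 0,"ax": 0,"ay": 0,"az": 0},
    {"gripper": 1,"tx": 0,"ty": 0,"tz": 0,"ax": 0,"ay": 0,"az": 0},
    {"gripper": 1,"tx": 0,"ty": 0,"tz": 0,"ax": 0,"ay": 0,"az": 0}
  ]
}}

```text
t: 4.47
eef_pos: [0.6426, -0.0639, 0.3598]
ee_rot: [2.148, 1.57, -2.46]
force: [1.3, -0.2, -0.2]
width: 0.0876
```

Run:
```python
from h import *
plan([.644,-.0625,.150],np.radians(96))
```

```text
t 4.47 tcp [ 0.6426 -0.0639  0.3598] gp [ 0.6426 -0.0639  0.2008] jaw 96.0 q [ 0.2   0.34 -0.12  0.   -1.11 -1.67] w 0.0876 F [ 1.3 -0.2 -0.2]
world d [ 0.0014  0.0014 -0.0508] tool(before turn) units [ 2.03 -0.06  0.05] turn units [-0. -0. -0.] tool(after turn) units [ 2.03 -0.06  0.05]
```

{"name": "play_rows", "arguments": {
  "steps": [
    {"gripper": 1,"tx": 0.4,"ty": -0.06,"tz": 0.05,"ax": 0,"ay": 0,"az": 0},
    {"gripper": 1,"tx": 0.4,"ty": 0,"tz": 0,"ax": 0,"ay": 0,"az": 0},
    {"gripper": 1,"tx": 0.4,"ty": 0,"tz": 0,"ax": 0,"ay": 0,"az": 0},
    {"gripper": 1,"tx": 0.4,"ty": 0,"tz": 0,"ax": 0,"ay": 0,"az": 0},
    {"gripper": 1,"tx": 0.4,"ty": 0,"tz": 0,"ax": 0,"ay": 0,"az": 0},
    {"gripper": 1,"tx": 0,"ty": 0,"tz": 0,"ax": 0,"ay": 0,"az": 0},
    {"gripper": 1,"tx": 0,"ty": 0,"tz": 0,"ax": 0,"ay": 0,"az": 0}
  ]
}}

```text
t: 5.05
eef_pos: [0.644, -0.0619, 0.3086]
ee_rot: [1.7, 1.569, -2.908]
force: [0.8, -0.4, -0.4]
width: 0.0877
```

Run:
```python
from h import *
st()
shot("scene","s3.png",(140,300,150,330),3.2)
```

```text
t 5.05 gp [ 0.6437 -0.062   0.1496] down [-0.002 -0.    -1.   ] y [-0.994 -0.105  0.002] z [-0.105  0.994 -0.   ] q [ 0.21  0.39 -0.18  0.   -1.01 -1.67] w 0.0877 F [ 0.8 -0.4 -0.4]
```

View pics/s3.png

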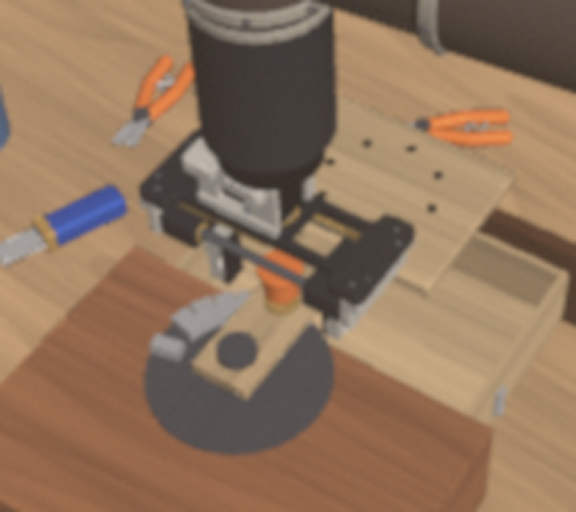

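The knob sits between the open fingers, at about (280,280) in the crop. Closing on it now.

{"name": "play_rows", "arguments": {
  "steps": [
    {"gripper": 0,"tx": 0,"ty": 0,"tz": 0,"ax": 0,"ay": 0,"az": 0},
    {"gripper": 0,"tx": 0,"ty": 0,"tz": 0,"ax": 0,"ay": 0,"az": 0},
    {"gripper": 0,"tx": 0,"ty": 0,"tz": 0,"ax": 0,"ay": 0,"az": 0},
    {"gripper": 0,"tx": 0,"ty": 0,"tz": 0,"ax": 0,"ay": 0,"az": 0},
    {"gripper": 0,"tx": 0,"ty": 0,"tz": 0,"ax": 0,"ay": 0,"az": 0},
    {"gripper": 0,"tx": 0,"ty": 0,"tz": 0,"ax": 0,"ay": 0,"az": 0},
    {"gripper": 0,"tx": 0,"ty": 0,"tz": 0,"ax": 0,"ay": 0,"az": 0},
    {"gripper": 0,"tx": 0,"ty": 0,"tz": 0,"ax": 0,"ay": 0,"az": 0}
  ],
  "newtons": 50
}}

```text
t: 5.77
eef_pos: [0.6441, -0.0619, 0.3097]
ee_rot: [-2.714, 1.571, -1.039]
force: [0.3, -1.9, -0.4]
width: 0.0395
```

{"name": "play_rows", "arguments": {
  "steps": [
    {"gripper": 0,"tx": 0,"ty": 0,"tz": 0,"ax": 0,"ay": 0,"az": 0},
    {"gripper": 0,"tx": 0,"ty": 0,"tz": 0,"ax": 0,"ay": 0,"az": 0},
    {"gripper": 0,"tx": 0,"ty": 0,"tz": 0,"ax": 0,"ay": 0,"az": 0},
    {"gripper": 0,"tx": 0,"ty": 0,"tz": 0,"ax": 0,"ay": 0,"az": 0}
  ]
}}

```text
t: 6.1
eef_pos: [0.644, -0.0622, 0.3097]
ee_rot: [2.188, 1.57, -2.42]
force: [-1.5, -3.9, 1.7]
width: 0.0337
```

{"name": "play_rows", "arguments": {
  "steps": [
    {"gripper": 0,"tx": 0,"ty": 0,"tz": 0,"ax": 0,"ay": 0,"az": 0},
    {"gripper": 0,"tx": 0,"ty": 0,"tz": 0,"ax": 0,"ay": 0,"az": 0},
    {"gripper": 0,"tx": 0,"ty": 0,"tz": 0,"ax": 0,"ay": 0,"az": 0}
  ]
}}

```text
t: 6.35
eef_pos: [0.644, -0.0621, 0.3097]
ee_rot: [2.254, 1.57, -2.354]
force: [-1.8, -5.8, 1.5]
width: 0.0338
```

{"name": "play_rows", "arguments": {
  "steps": [
    {"gripper": 0,"tx": -0.1,"ty": 0,"tz": 0,"ax": 0,"ay": 0,"az": 0},
    {"gripper": 0,"tx": -0.15,"ty": 0,"tz": 0,"ax": 0,"ay": 0,"az": 0},
    {"gripper": 0,"tx": -0.15,"ty": 0,"tz": 0,"ax": 0,"ay": 0,"az": 0},
    {"gripper": 0,"tx": -0.15,"ty": 0,"tz": 0,"ax": 0,"ay": 0,"az": 0},
    {"gripper": 0,"tx": 0,"ty": 0,"tz": 0,"ax": 0,"ay": 0,"az": 0},
    {"gripper": 0,"tx": 0,"ty": 0,"tz": 0,"ax": 0,"ay": 0,"az": 0}
  ]
}}

```text
t: 6.85
eef_pos: [0.644, -0.062, 0.322]
ee_rot: [1.355, 1.569, 3.03]
force: [2.4, -5.3, -8.7]
width: 0.0341
```

Run:
```python
from h import *
st()
shot("scene","s4.png",(140,300,150,330),3.2)
```

```text
t 6.85 gp [ 0.6437 -0.062   0.163 ] down [-0.002  0.    -1.   ] y [-0.995 -0.104  0.001] z [-0.104  0.995  0.   ] q [ 0.2   0.37 -0.16 -0.   -1.04 -1.67] w 0.0341 F [ 2.4 -5.3 -8.7]
```

View pics/s4.png

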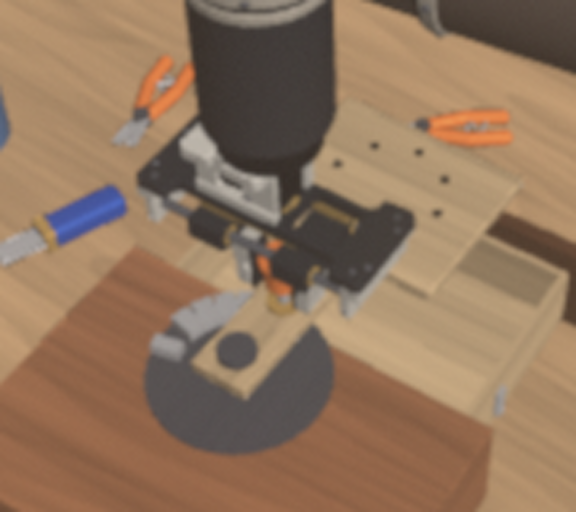

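Lift force is about -8.7 N, so the plunger is up. Starting the swing.

{"name": "play_rows", "arguments": {
  "steps": [
    {"gripper": 0,"tx": 0,"ty": -0.007,"tz": -0.188,"ax": -0.75,"ay": 0,"az": 0},
    {"gripper": 0,"tx": 0,"ty": -0.007,"tz": -0.188,"ax": -0.75,"ay": 0,"az": 0},
    {"gripper": 0,"tx": 0,"ty": -0.007,"tz": -0.188,"ax": -0.75,"ay": 0,"az": 0},
    {"gripper": 0,"tx": 0,"ty": -0.007,"tz": -0.188,"ax": -0.75,"ay": 0,"az": 0},
    {"gripper": 0,"tx": 0,"ty": 0,"tz": 0,"ax": 0,"ay": 0,"az": 0}
  ]
}}

```text
t: 7.32
eef_pos: [0.6488, -0.0804, 0.3215]
ee_rot: [1.021, 1.568, 3.015]
force: [-0.4, -1.2, -7.9]
width: 0.0336
```

Run:
```python
from h import *
st()
p0=np.array([.644,-.062]);pv=p0+.06*np.array([.9945,.1045]);r=p0-pv
for a in(18,90):
    c,s=np.cos(np.radians(a)),np.sin(np.radians(a));print(a,pv+np.array([[c,-s],[s,c]])@r)
shot("scene","s5.png",(140,300,150,330),3.2)
```

```text
t 7.32 gp [ 0.6484 -0.0803  0.1625] down [-0.003  0.    -1.   ] y [-0.912 -0.41   0.002] z [-0.41   0.912  0.001] q [ 0.17  0.38 -0.15 -0.   -1.04 -1.32] w 0.0336 F [-0.4 -1.2 -7.9]
18 [ 0.64885799 -0.08013217]
90 [ 0.70994 -0.1154 ]
```

View pics/s5.png

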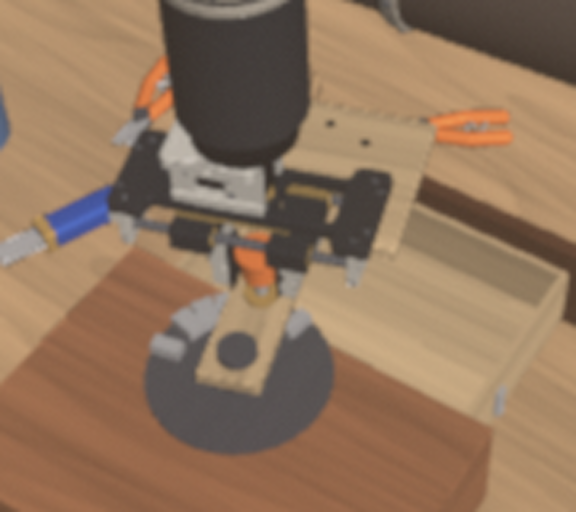

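The board is turning and the position matches the prediction, so I'll carry on for the remaining 72 degrees.

{"name": "play_rows", "arguments": {
  "steps": [
    {"gripper": 0,"tx": 0,"ty": -0.007,"tz": -0.188,"ax": -0.75,"ay": 0,"az": 0},
    {"gripper": 0,"tx": 0,"ty": -0.007,"tz": -0.188,"ax": -0.75,"ay": 0,"az": 0},
    {"gripper": 0,"tx": 0,"ty": -0.007,"tz": -0.188,"ax": -0.75,"ay": 0,"az": 0},
    {"gripper": 0,"tx": 0,"ty": -0.007,"tz": -0.188,"ax": -0.75,"ay": 0,"az": 0},
    {"gripper": 0,"tx": 0,"ty": -0.007,"tz": -0.188,"ax": -0.75,"ay": 0,"az": 0},
    {"gripper": 0,"tx": 0,"ty": -0.007,"tz": -0.188,"ax": -0.75,"ay": 0,"az": 0},
    {"gripper": 0,"tx": 0,"ty": -0.007,"tz": -0.188,"ax": -0.75,"ay": 0,"az": 0},
    {"gripper": 0,"tx": 0,"ty": -0.007,"tz": -0.188,"ax": -0.75,"ay": 0,"az": 0},
    {"gripper": 0,"tx": 0,"ty": -0.007,"tz": -0.188,"ax": -0.75,"ay": 0,"az": 0},
    {"gripper": 0,"tx": 0,"ty": -0.007,"tz": -0.188,"ax": -0.75,"ay": 0,"az": 0},
    {"gripper": 0,"tx": 0,"ty": -0.007,"tz": -0.188,"ax": -0.75,"ay": 0,"az": 0},
    {"gripper": 0,"tx": 0,"ty": -0.007,"tz": -0.188,"ax": -0.75,"ay": 0,"az": 0},
    {"gripper": 0,"tx": 0,"ty": -0.007,"tz": -0.188,"ax": -0.75,"ay": 0,"az": 0},
    {"gripper": 0,"tx": 0,"ty": -0.007,"tz": -0.188,"ax": -0.75,"ay": 0,"az": 0},
    {"gripper": 0,"tx": 0,"ty": -0.007,"tz": -0.188,"ax": -0.75,"ay": 0,"az": 0},
    {"gripper": 0,"tx": 0,"ty": -0.007,"tz": -0.188,"ax": -0.75,"ay": 0,"az": 0},
    {"gripper": 0,"tx": 0,"ty": 0,"tz": 0,"ax": 0,"ay": 0,"az": 0},
    {"gripper": 0,"tx": 0,"ty": 0,"tz": 0,"ax": 0,"ay": 0,"az": 0}
  ]
}}

```text
t: 8.87
eef_pos: [0.7083, -0.1147, 0.3208]
ee_rot: [-0.234, 1.564, 3.01]
force: [-7.8, -1.6, -7.2]
width: 0.0338
```

Run:
```python
from h import *
st()
shot("scene","s6.png",(120,320,100,330),3.2)
```

```text
t 8.87 gp [ 0.7073 -0.1146  0.1618] down [-0.007  0.001 -1.   ] y [ 0.102 -0.995 -0.002] z [-0.995 -0.102  0.007] q [ 0.11  0.48  0.01 -0.   -1.11 -0.01] w 0.0338 F [-7.8 -1.6 -7.2]
```

View pics/s6.png

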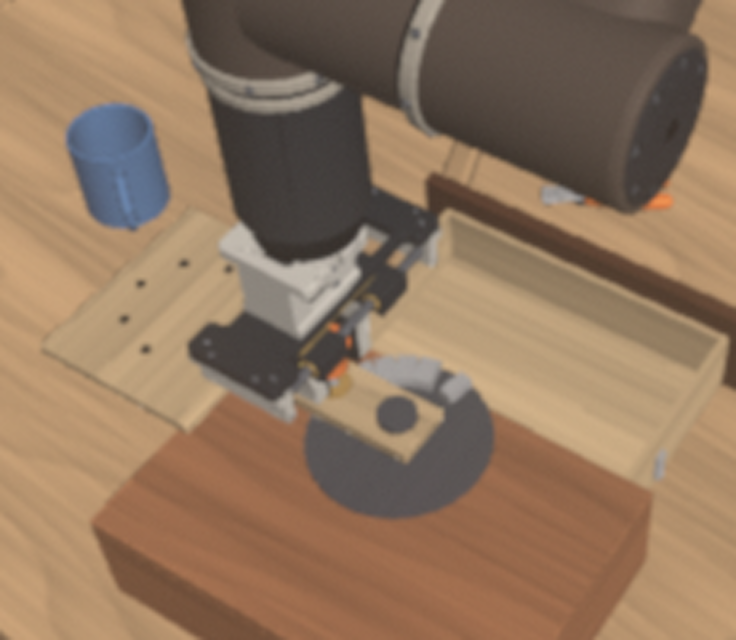

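{"name": "play_rows", "arguments": {
  "steps": [
    {"gripper": 0,"tx": 0,"ty": 0,"tz": 0,"ax": 0,"ay": 0,"az": 0},
    {"gripper": 0,"tx": 0,"ty": 0,"tz": 0,"ax": 0,"ay": 0,"az": 0}
  ]
}}

```text
t: 9.08
eef_pos: [0.7082, -0.1147, 0.3212]
ee_rot: [-0.25, 1.565, 2.993]
force: [-6.3, -1.6, -7.8]
width: 0.0338
```

Run:
```python
from h import *
st()
optics.grab_frame("scene")
pv=world("scene",120+414/3.2,100+397/3.2,.134)
print(pv)
for q in("board_middle","board_pivot"):print(q,[(d['location'],round(d['confidence'],2)) for d in finder.pinpoint(q,"scene")])
# panel corners from crop
L=world("scene",120+346/3.2,100+44/3.2,.126);A=world("scene",120+212/3.2,100+195/3.2,.126);B=world("scene",120+428/3.2,100+185/3.2,.126)
print(L,A,B,np.degrees(np.arctan2(*(A-L)[[1,0]])),np.degrees(np.arctan2(*(B-L)[[1,0]])))
```

```text
t 9.08 gp [ 0.7072 -0.1146  0.1622] down [-0.006  0.001 -1.   ] y [ 0.102 -0.995 -0.002] z [-0.995 -0.102  0.006] q [ 0.11  0.48  0.01 -0.   -1.11 -0.01] w 0.0338 F [-6.3 -1.6 -7.8]
[ 0.70400356 -0.0540891   0.134     ]
board_middle [([216.0, 158.2], 0.82)]
board_pivot [([253.7, 223.8], 0.7)]
[ 0.8211844 -0.3189343  0.126    ] [ 0.64741988 -0.33500182  0.126     ] [ 0.80746315 -0.17422902  0.126     ] -174.71704196018453 95.41670761473453
```

The board is about square to the chest in the side position (panel edge at 5.3° against a chest yaw of 5.5°). Lowering the plunger.

{"name": "play_rows", "arguments": {
  "steps": [
    {"gripper": 0,"tx": 0.14,"ty": 0,"tz": 0,"ax": 0,"ay": 0,"az": 0},
    {"gripper": 0,"tx": 0.14,"ty": 0,"tz": 0,"ax": 0,"ay": 0,"az": 0},
    {"gripper": 0,"tx": 0.14,"ty": 0,"tz": 0,"ax": 0,"ay": 0,"az": 0},
    {"gripper": 0,"tx": 0.12,"ty": 0,"tz": 0,"ax": 0,"ay": 0,"az": 0},
    {"gripper": 0,"tx": 0,"ty": 0,"tz": 0,"ax": 0,"ay": 0,"az": 0},
    {"gripper": 0,"tx": 0,"ty": 0,"tz": 0,"ax": 0,"ay": 0,"az": 0}
  ]
}}

```text
t: 9.73
eef_pos: [0.7084, -0.1147, 0.3098]
ee_rot: [-0.174, 1.567, 3.07]
force: [-9.4, 0.2, 2.0]
width: 0.034
```

{"name": "play_rows", "arguments": {
  "steps": [
    {"gripper": 1,"tx": 0,"ty": 0,"tz": 0,"ax": 0,"ay": 0,"az": 0},
    {"gripper": 1,"tx": 0,"ty": 0,"tz": 0,"ax": 0,"ay": 0,"az": 0},
    {"gripper": 1,"tx": 0,"ty": 0,"tz": 0,"ax": 0,"ay": 0,"az": 0},
    {"gripper": 1,"tx": 0,"ty": 0,"tz": 0,"ax": 0,"ay": 0,"az": 0},
    {"gripper": 1,"tx": 0,"ty": 0,"tz": 0,"ax": 0,"ay": 0,"az": 0},
    {"gripper": 1,"tx": 0,"ty": 0,"tz": 0,"ax": 0,"ay": 0,"az": 0},
    {"gripper": 1,"tx": 0,"ty": 0,"tz": 0,"ax": 0,"ay": 0,"az": 0},
    {"gripper": 1,"tx": 0,"ty": 0,"tz": 0,"ax": 0,"ay": 0,"az": 0},
    {"gripper": 1,"tx": -0.4,"ty": 0,"tz": 0,"ax": 0,"ay": 0,"az": 0},
    {"gripper": 1,"tx": -0.8,"ty": 0,"tz": 0,"ax": 0,"ay": 0,"az": 0},
    {"gripper": 1,"tx": -0.8,"ty": 0,"tz": 0,"ax": 0,"ay": 0,"az": 0},
    {"gripper": 1,"tx": -0.8,"ty": 0,"tz": 0,"ax": 0,"ay": 0,"az": 0},
    {"gripper": 1,"tx": -0.8,"ty": 0,"tz": 0,"ax": 0,"ay": 0,"az": 0},
    {"gripper": 1,"tx": 0,"ty": 0,"tz": 0,"ax": 0,"ay": 0,"az": 0}
  ]
}}

```text
t: 10.9
eef_pos: [0.7107, -0.1156, 0.4061]
ee_rot: [2.904, 1.563, -0.132]
force: [0.3, -0.2, 1.6]
width: 0.0876
```

Run:
```python
from h import *
plan([.4448,-.399,.2],0)
shot("scene","s7.png");shot("top","t7.png")
```

```text
t 10.9 tcp [ 0.7107 -0.1156  0.4061] gp [ 0.7119 -0.1158  0.2471] jaw -174.0 q [ 0.11  0.43  0.12  0.   -1.26 -0.  ] w 0.0876 F [ 0.3 -0.2  1.6]
world d [-0.2659 -0.2834 -0.0471] tool(before turn) units [ 1.81 10.15 11.78] turn units [ 1.01 -0.07 -0.01] tool(after turn) units [ 1.88 11.33 10.64]
```

View pics/s7.png

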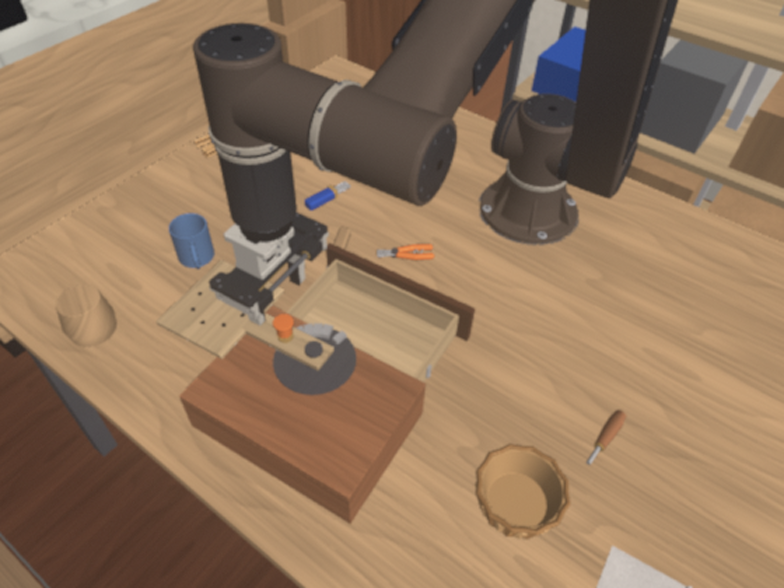

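View pics/t7.png

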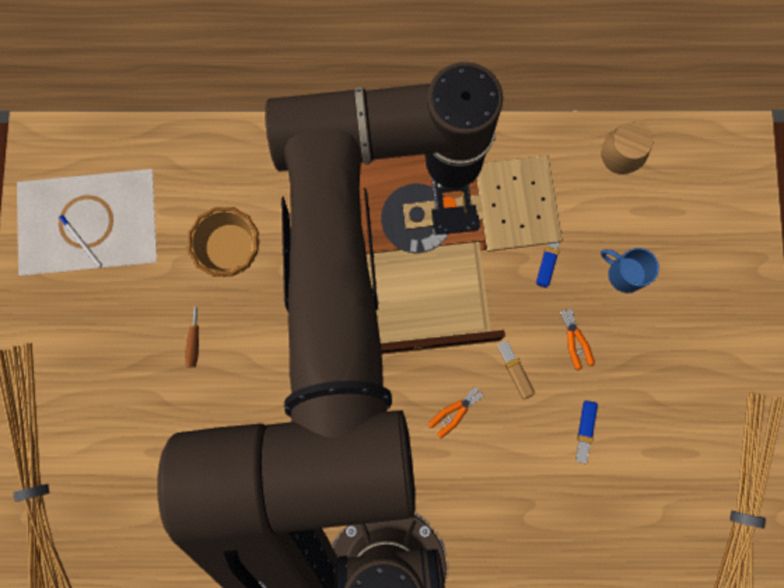

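The board now points sideways, with its panel at (520,205) in the top view, the knob is down and the drawer is open. There are two orange cutters, at (578,340) and (455,412). The one at (578,340) is farthest to the robot's right (-y), so it's the one meant. I'll confirm that in an enlarged crop.

Run:
```python
from h import *
shot("top","c8.png",(200,350,290,470),4.2)
for q in("cutters","iron","bodkin_a"):
    for d in finder.silhouettes(q,"top")[:5]:
        m=d['pixels'];ys,xs=np.nonzero(m)
        r=cv2.minAreaRect(np.stack([xs,ys],1).astype(np.float32))
        print(q,round(d['confidence'],2),np.round(d['extent']),m.sum(),np.round(r[0],1),np.round(r[1],1),round(r[2],1))
    print([(np.round(d['location'],1),round(d['confidence'],2)) for d in finder.pinpoint(q,"top")])
```

```text
cutters 0.93 [304. 276. 344. 313.] 520 [325.3 293.3] [16.3 42.4] 45.0
cutters 0.84 [400. 224. 422. 264.] 420 [410.8 241.4] [42.4 14.5] 71.6
cutters 0.47 [316. 143. 326. 147.] 60 [320.5 144.5] [8.5 7.1] 45.0
[(array([300.5, 319.4]), 0.79), (array([250. , 410.8]), 0.56)]
iron 0.89 [410. 288. 426. 333.] 444 [417.8 308.7] [10.7 44.6] 9.5
iron 0.86 [383. 172. 397. 209.] 293 [390.6 189. ] [ 9.5 32.3] 14.0
iron 0.84 [355. 242. 382. 287.] 442 [367.3 264.6] [44.3 11.6] 63.4
[(array([269.3, 368.1]), 0.89), (array([192.5, 387.1]), 0.76), (array([299.5, 414.9]), 0.59), (array([248.5, 140.3]), 0.4)]
bodkin_a 0.55 [136. 218. 140. 261.] 275 [136.5 240.5] [41.  9.] 90.0
[(array([246.6, 139.5]), 0.62), (array([145. , 369.1]), 0.32)]
```

View pics/c8.png

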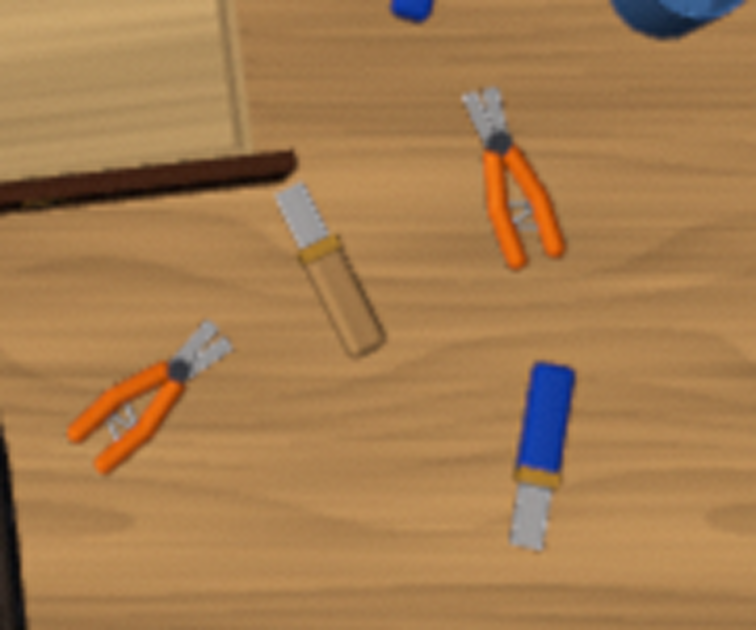

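Run:
```python
from h import *
h=world("top",200+200/4.2,290+518/4.2,.018);e=world("top",200+258/4.2,290+537/4.2,.012);t=world("top",200+92/4.2,290+483/4.2,.012)
p=world("top",200+140/4.2,290+498/4.2,.015)
print(h,e,t,p,np.linalg.norm(e-t)); a=np.degrees(np.arctan2(*(t-e)[[1,0]]));print('axis',a)
print('origin from tip',t-.084*np.array([np.cos(np.radians(a)),np.sin(np.radians(a)),0]))
i=world("top",200+298/4.2,290+343/4.2,.018);e=world("top",200+352/4.2,290+368/4.2,.015);t=world("top",200+188/4.2,290+291/4.2,.012)
print('iron',i,e,t,np.linalg.norm(e-t),np.degrees(np.arctan2(*(t-e)[[1,0]])))
plan([h[0],h[1],.2],np.radians(a+90))
```

```text
[ 0.44736194 -0.39564858  0.018     ] [ 0.40750329 -0.40878758  0.012     ] [ 0.52398461 -0.37511265  0.012     ] [ 0.48967372 -0.38384046  0.015     ] 0.12125138163092884
axis 16.124662894714525
origin from tip [ 0.4432892  -0.39844182  0.012     ]
iron [ 0.37949047 -0.2724436   0.018     ] [ 0.3425899  -0.28926388  0.015     ] [ 0.45622019 -0.23876898  0.012     ] 0.12438077594841151 23.95935101336815
t 11.35 tcp [ 0.7099 -0.1153  0.3992] gp [ 0.7097 -0.1154  0.2402] jaw -174.0 q [ 0.11  0.43  0.12  0.   -1.25 -0.  ] w 0.0877 F [ 0.2 -0.3  1.2]
world d [-0.2625 -0.2803 -0.0402] tool(before turn) units [ 1.62 10.05 11.62] turn units [ 1.332e+01  1.000e-02 -1.000e-02] tool(after turn) units [ 1.61 13.2  -7.86]
```

{"name": "play_rows", "arguments": {
  "steps": [
    {"gripper": 1,"tx": 0,"ty": 0.72,"tz": 0.83,"ax": 0,"ay": 0,"az": 0},
    {"gripper": 1,"tx": 0,"ty": 0.72,"tz": 0.83,"ax": 0,"ay": 0,"az": 0},
    {"gripper": 1,"tx": 0,"ty": 0.72,"tz": 0.83,"ax": 0,"ay": 0,"az": 0},
    {"gripper": 1,"tx": 0,"ty": 0.72,"tz": 0.83,"ax": 0,"ay": 0,"az": 0},
    {"gripper": 1,"tx": 0,"ty": 0.72,"tz": 0.83,"ax": 0,"ay": 0,"az": 0},
    {"gripper": 1,"tx": 0,"ty": 0.72,"tz": 0.83,"ax": 0,"ay": 0,"az": 0},
    {"gripper": 1,"tx": 0,"ty": 0.72,"tz": 0.83,"ax": 0,"ay": 0,"az": 0},
    {"gripper": 1,"tx": 0,"ty": 0.72,"tz": 0.83,"ax": 0,"ay": 0,"az": 0},
    {"gripper": 1,"tx": 0,"ty": 0.72,"tz": 0.83,"ax": 0,"ay": 0,"az": 0},
    {"gripper": 1,"tx": 0,"ty": 0.72,"tz": 0.83,"ax": 0,"ay": 0,"az": 0},
    {"gripper": 1,"tx": 0,"ty": 0.72,"tz": 0.83,"ax": 0,"ay": 0,"az": 0},
    {"gripper": 1,"tx": 0,"ty": 0.72,"tz": 0.83,"ax": 0,"ay": 0,"az": 0},
    {"gripper": 1,"tx": 0,"ty": 0.72,"tz": 0.83,"ax": 0,"ay": 0,"az": 0},
    {"gripper": 1,"tx": 0,"ty": 0.72,"tz": 0.83,"ax": 0,"ay": 0,"az": 0}
  ]
}}

```text
t: 12.52
eef_pos: [0.4464, -0.3972, 0.3998]
ee_rot: [-0.38, 1.57, 2.867]
force: [0.3, -0.7, 0.6]
width: 0.0879
```

{"name": "play_rows", "arguments": {
  "steps": [
    {"gripper": 1,"tx": 0,"ty": 0,"tz": 0,"ax": 0.95,"ay": 0,"az": 0},
    {"gripper": 1,"tx": 0,"ty": 0,"tz": 0,"ax": 0.95,"ay": 0,"az": 0},
    {"gripper": 1,"tx": 0,"ty": 0,"tz": 0,"ax": 0.95,"ay": 0,"az": 0},
    {"gripper": 1,"tx": 0,"ty": 0,"tz": 0,"ax": 0.95,"ay": 0,"az": 0},
    {"gripper": 1,"tx": 0,"ty": 0,"tz": 0,"ax": 0.95,"ay": 0,"az": 0},
    {"gripper": 1,"tx": 0,"ty": 0,"tz": 0,"ax": 0.95,"ay": 0,"az": 0},
    {"gripper": 1,"tx": 0,"ty": 0,"tz": 0,"ax": 0.95,"ay": 0,"az": 0},
    {"gripper": 1,"tx": 0,"ty": 0,"tz": 0,"ax": 0.95,"ay": 0,"az": 0},
    {"gripper": 1,"tx": 0,"ty": 0,"tz": 0,"ax": 0.95,"ay": 0,"az": 0},
    {"gripper": 1,"tx": 0,"ty": 0,"tz": 0,"ax": 0.95,"ay": 0,"az": 0},
    {"gripper": 1,"tx": 0,"ty": 0,"tz": 0,"ax": 0.95,"ay": 0,"az": 0},
    {"gripper": 1,"tx": 0,"ty": 0,"tz": 0,"ax": 0.95,"ay": 0,"az": 0},
    {"gripper": 1,"tx": 0,"ty": 0,"tz": 0,"ax": 0.95,"ay": 0,"az": 0},
    {"gripper": 1,"tx": 0,"ty": 0,"tz": 0,"ax": 0.95,"ay": 0,"az": 0},
    {"gripper": 1,"tx": 0,"ty": 0,"tz": 0,"ax": 0,"ay": 0,"az": 0},
    {"gripper": 1,"tx": 0,"ty": 0,"tz": 0,"ax": 0,"ay": 0,"az": 0}
  ]
}}

```text
t: 13.85
eef_pos: [0.4474, -0.3964, 0.3997]
ee_rot: [0.881, 1.57, 2.738]
force: [0.3, -0.4, 0.1]
width: 0.0878
```

Run:
```python
from h import *
plan([.446,-.3965,.022],np.radians(106.1))
shot("top","t9.png");shot("scene","s9.png",(80,250,120,360),3)
for q in("drawer_floor","drawer_front","chest"):
    for n in("top","scene"):print(q,n,[(np.round(d['location'],1),round(d['confidence'],2)) for d in finder.pinpoint(q,n)])
```

```text
t 13.85 tcp [ 0.4474 -0.3964  0.3997] gp [ 0.4474 -0.3964  0.2407] jaw 106.4 q [-0.4   0.24 -0.17 -0.   -1.16 -0.89] w 0.0878 F [ 0.3 -0.4  0.1]
world d [-1.400e-03 -1.000e-04 -2.187e-01] tool(before turn) units [8.75 0.05 0.01] turn units [ 0.05  0.   -0.  ] tool(after turn) units [8.75 0.06 0.01]
drawer_floor top [(array([209.2, 295.2]), 0.86)]
drawer_floor scene [(array([241.7, 259.8]), 0.75)]
drawer_front top [(array([249.2, 300.5]), 0.98)]
drawer_front scene [(array([203.6, 284.1]), 0.89)]
chest top [(array([145. , 286.9]), 0.88)]
chest scene [(array([301.2, 217.8]), 0.58)]
```

View pics/t9.png

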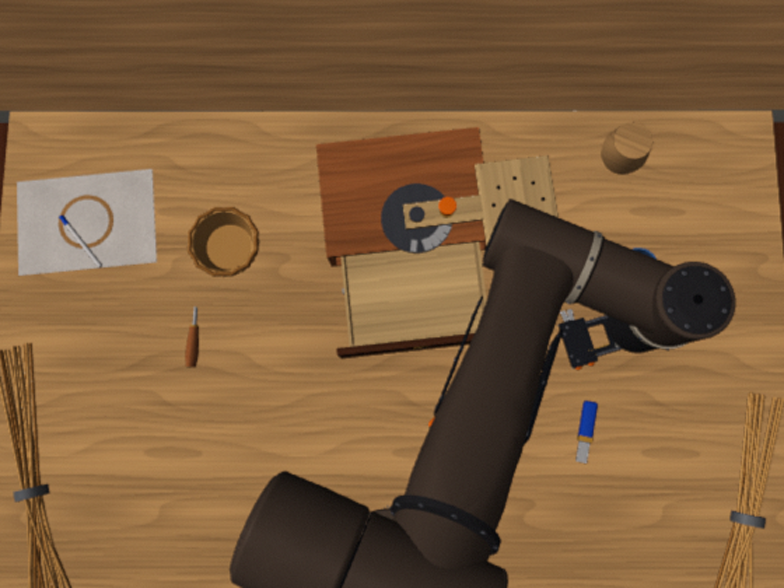

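View pics/s9.png

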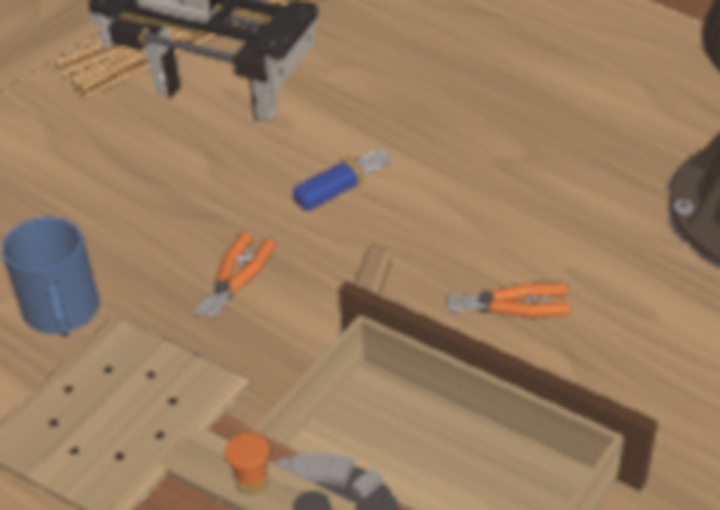

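Run:
```python
from h import *
print('mug top rim',world("top",270/1.4,635/1.4,.09),'scene',world("scene",180,138,.0), world("top",195,446,0))
F=np.array([world("top",209.2,295.2,.018),world("scene",241.7,259.8,.018)]);print('floor',F.round(4))
Fr=np.array([world("top",249.2,300.5,.052),world("scene",203.6,284.1,.052)]);print('front',Fr.round(4))
C=np.array([world("top",145,286.9,0),world("scene",301.2,217.8,0)]);print('chest',C.round(4))
for n,(u,v) in dict(fl=(338,353),fr=(504,337),bl=(344,256),br=(477,243)).items():print(n,world("top",v/1.4,u/1.4,.097 if n[0]=='f' else .074).round(4))
for n in('fl','fr'):pass
```

```text
mug top rim [ 0.59625907 -0.49842413  0.09      ] scene [ 0.60201943 -0.51913843  0.        ] [ 0.60714983 -0.50331181  0.        ]
floor [[ 0.561  -0.0506  0.018 ]
 [ 0.5651 -0.0574  0.018 ]]
front [[ 0.4397 -0.0656  0.052 ]
 [ 0.4354 -0.072   0.052 ]]
chest [[ 0.7624 -0.0255  0.    ]
 [ 0.767  -0.0313  0.    ]]
fl [0.4277 0.0988 0.097 ]
fr [ 0.4596 -0.2303  0.097 ]
bl [0.6286 0.0918 0.074 ]
br [ 0.6559 -0.1815  0.074 ]
```

{"name": "play_rows", "arguments": {
  "steps": [
    {"gripper": 1,"tx": 0.9,"ty": 0.05,"tz": 0,"ax": 0.05,"ay": 0,"az": 0},
    {"gripper": 1,"tx": 0.9,"ty": 0,"tz": 0,"ax": 0,"ay": 0,"az": 0},
    {"gripper": 1,"tx": 0.9,"ty": 0,"tz": 0,"ax": 0,"ay": 0,"az": 0},
    {"gripper": 1,"tx": 0.9,"ty": 0,"tz": 0,"ax": 0,"ay": 0,"az": 0},
    {"gripper": 1,"tx": 0.9,"ty": 0,"tz": 0,"ax": 0,"ay": 0,"az": 0},
    {"gripper": 1,"tx": 0.9,"ty": 0,"tz": 0,"ax": 0,"ay": 0,"az": 0},
    {"gripper": 1,"tx": 0.9,"ty": 0,"tz": 0,"ax": 0,"ay": 0,"az": 0},
    {"gripper": 1,"tx": 0.7,"ty": 0,"tz": 0,"ax": 0,"ay": 0,"az": 0},
    {"gripper": 1,"tx": 0.5,"ty": 0,"tz": 0,"ax": 0,"ay": 0,"az": 0},
    {"gripper": 1,"tx": 0.4,"ty": 0,"tz": 0,"ax": 0,"ay": 0,"az": 0},
    {"gripper": 1,"tx": 0.3,"ty": 0,"tz": 0,"ax": 0,"ay": 0,"az": 0},
    {"gripper": 1,"tx": 0,"ty": 0,"tz": 0,"ax": 0,"ay": 0,"az": 0},
    {"gripper": 1,"tx": 0,"ty": 0,"tz": 0,"ax": 0,"ay": 0,"az": 0},
    {"gripper": 1,"tx": 0,"ty": 0,"tz": 0,"ax": 0,"ay": 0,"az": 0}
  ]
}}

```text
t: 15.42
eef_pos: [0.4466, -0.3969, 0.1958]
ee_rot: [-2.396, 1.57, -0.547]
force: [0.1, 0.2, -0.1]
width: 0.0875
```

Run:
```python
from h import *
plan([.446,-.3965,.022],np.radians(106.1))
shot("scene","s10.png",(80,250,120,360),3)
```

```text
t 15.42 tcp [ 0.4466 -0.3969  0.1958] gp [ 0.4468 -0.397   0.0368] jaw 105.9 q [-0.4   0.44 -0.4   0.   -0.72 -0.89] w 0.0875 F [ 0.1  0.2 -0.1]
world d [-0.0006  0.0004 -0.0148] tool(before turn) units [0.59 0.02 0.02] turn units [-0.03 -0.01  0.01] tool(after turn) units [0.59 0.02 0.02]
```

View pics/s10.png

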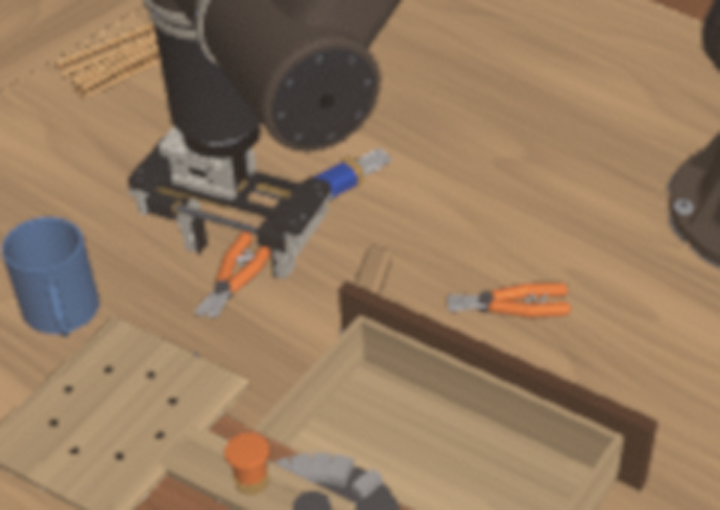

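{"name": "play_rows", "arguments": {
  "steps": [
    {"gripper": 1,"tx": 0.3,"ty": 0,"tz": 0,"ax": 0,"ay": 0,"az": 0},
    {"gripper": 1,"tx": 0.27,"ty": 0,"tz": 0,"ax": 0,"ay": 0,"az": 0},
    {"gripper": 1,"tx": 0,"ty": 0,"tz": 0,"ax": 0,"ay": 0,"az": 0},
    {"gripper": 0,"tx": 0,"ty": 0,"tz": 0,"ax": 0,"ay": 0,"az": 0},
    {"gripper": 0,"tx": 0,"ty": 0,"tz": 0,"ax": 0,"ay": 0,"az": 0},
    {"gripper": 0,"tx": 0,"ty": 0,"tz": 0,"ax": 0,"ay": 0,"az": 0},
    {"gripper": 0,"tx": 0,"ty": 0,"tz": 0,"ax": 0,"ay": 0,"az": 0},
    {"gripper": 0,"tx": 0,"ty": 0,"tz": 0,"ax": 0,"ay": 0,"az": 0},
    {"gripper": 0,"tx": 0,"ty": 0,"tz": 0,"ax": 0,"ay": 0,"az": 0},
    {"gripper": 0,"tx": 0,"ty": 0,"tz": 0,"ax": 0,"ay": 0,"az": 0},
    {"gripper": 0,"tx": 0,"ty": 0,"tz": 0,"ax": 0,"ay": 0,"az": 0},
    {"gripper": 0,"tx": 0,"ty": 0,"tz": 0,"ax": 0,"ay": 0,"az": 0},
    {"gripper": 0,"tx": 0,"ty": 0,"tz": 0,"ax": 0,"ay": 0,"az": 0}
  ],
  "newtons": 30
}}

```text
t: 16.55
eef_pos: [0.4463, -0.3968, 0.1807]
ee_rot: [-2.557, 1.571, -0.708]
force: [0.5, -0.9, 0.3]
width: 0.0397
```

{"name": "play_rows", "arguments": {
  "steps": [
    {"gripper": 0,"tx": -0.3,"ty": 0,"tz": 0,"ax": 0,"ay": 0,"az": 0},
    {"gripper": 0,"tx": -0.7,"ty": 0,"tz": 0,"ax": 0,"ay": 0,"az": 0},
    {"gripper": 0,"tx": -1,"ty": 0,"tz": 0,"ax": 0,"ay": 0,"az": 0},
    {"gripper": 0,"tx": -1,"ty": 0,"tz": 0,"ax": 0,"ay": 0,"az": 0},
    {"gripper": 0,"tx": -1,"ty": 0,"tz": 0,"ax": 0,"ay": 0,"az": 0},
    {"gripper": 0,"tx": -1,"ty": 0,"tz": 0,"ax": 0,"ay": 0,"az": 0},
    {"gripper": 0,"tx": -1,"ty": 0,"tz": 0,"ax": 0,"ay": 0,"az": 0},
    {"gripper": 0,"tx": 0,"ty": 0,"tz": 0,"ax": 0,"ay": 0,"az": 0}
  ]
}}

```text
t: 17.22
eef_pos: [0.4472, -0.3975, 0.3367]
ee_rot: [-2.43, 1.563, -0.58]
force: [1.7, -0.8, -1.6]
width: 0.0398
```

```bash
cat >> h.py <<'E'
PHI=np.radians(5.7);XD=np.array([np.cos(PHI),np.sin(PHI)]);YD=np.array([-XD[1],XD[0]]);FL=np.array([.561,-.0545])
def dr(x,y): return FL+x*XD+y*YD
E
python3 - <<'E'
from h import *
p=dr(-.015,-.08);print(p)
plan([*p,.17],np.radians(95.7))
shot("scene","s11.png",(80,250,120,360),3)
E
```

```text
[ 0.55401975 -0.13559424]
t 17.22 tcp [ 0.4472 -0.3975  0.3367] gp [ 0.4483 -0.3982  0.1777] jaw 106.0 q [-0.4   0.28 -0.26  0.   -1.02 -0.89] w 0.0398 F [ 1.7 -0.8 -1.6]
world d [ 0.1068  0.2619 -0.0077] tool(before turn) units [ 0.29 -6.99  8.9 ] turn units [ 1.71 -0.05  0.06] tool(after turn) units [ 0.31 -5.29 10.  ]
```

View pics/s11.png

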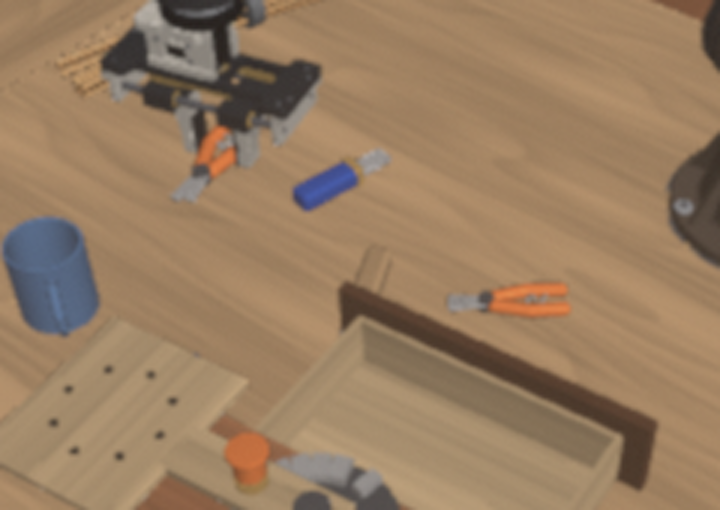

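{"name": "play_rows", "arguments": {
  "steps": [
    {"gripper": 0,"tx": 0,"ty": 0,"tz": 0,"ax": 0.85,"ay": 0,"az": 0},
    {"gripper": 0,"tx": 0,"ty": 0,"tz": 0,"ax": 0.86,"ay": 0,"az": 0},
    {"gripper": 0,"tx": 0,"ty": -0.3,"tz": 0.5,"ax": 0,"ay": 0,"az": 0},
    {"gripper": 0,"tx": 0,"ty": -0.5,"tz": 0.95,"ax": 0,"ay": 0,"az": 0},
    {"gripper": 0,"tx": 0,"ty": -0.5,"tz": 0.95,"ax": 0,"ay": 0,"az": 0},
    {"gripper": 0,"tx": 0,"ty": -0.5,"tz": 0.95,"ax": 0,"ay": 0,"az": 0},
    {"gripper": 0,"tx": 0,"ty": -0.5,"tz": 0.95,"ax": 0,"ay": 0,"az": 0},
    {"gripper": 0,"tx": 0,"ty": -0.5,"tz": 0.95,"ax": 0,"ay": 0,"az": 0},
    {"gripper": 0,"tx": 0,"ty": -0.5,"tz": 0.95,"ax": 0,"ay": 0,"az": 0},
    {"gripper": 0,"tx": 0,"ty": -0.5,"tz": 0.95,"ax": 0,"ay": 0,"az": 0},
    {"gripper": 0,"tx": 0,"ty": -0.5,"tz": 0.95,"ax": 0,"ay": 0,"az": 0},
    {"gripper": 0,"tx": 0,"ty": -0.5,"tz": 0.95,"ax": 0,"ay": 0,"az": 0},
    {"gripper": 0,"tx": 0,"ty": -0.5,"tz": 0.95,"ax": 0,"ay": 0,"az": 0},
    {"gripper": 0,"tx": 0,"ty": 0,"tz": 0,"ax": 0,"ay": 0,"az": 0},
    {"gripper": 0,"tx": 0,"ty": 0,"tz": 0,"ax": 0,"ay": 0,"az": 0}
  ]
}}

```text
t: 18.52
eef_pos: [0.5534, -0.1336, 0.3297]
ee_rot: [1.353, 1.569, 3.024]
force: [-0.1, -1.0, -1.5]
width: 0.0396
```

Run:
```python
from h import *
p=dr(-.015,-.08)
plan([*p,.043],np.radians(95.7))
shot("scene","s12.png",(80,280,120,360),3)
shot("top","t12.png")
```

```text
t 18.52 tcp [ 0.5534 -0.1336  0.3297] gp [ 0.5531 -0.1335  0.1707] jaw 95.8 q [ 0.11  0.25 -0.33 -0.   -1.   -1.58] w 0.0396 F [-0.1 -1.  -1.5]
world d [ 0.0006 -0.002  -0.1277] tool(before turn) units [ 5.11 -0.03 -0.09] turn units [ 0.01  0.   -0.02] tool(after turn) units [ 5.11 -0.02 -0.08]
```

View pics/s12.png

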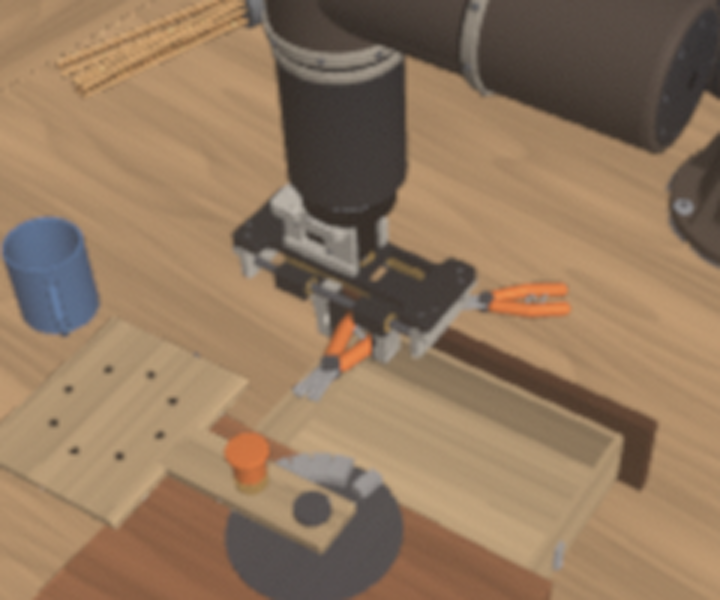

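View pics/t12.png

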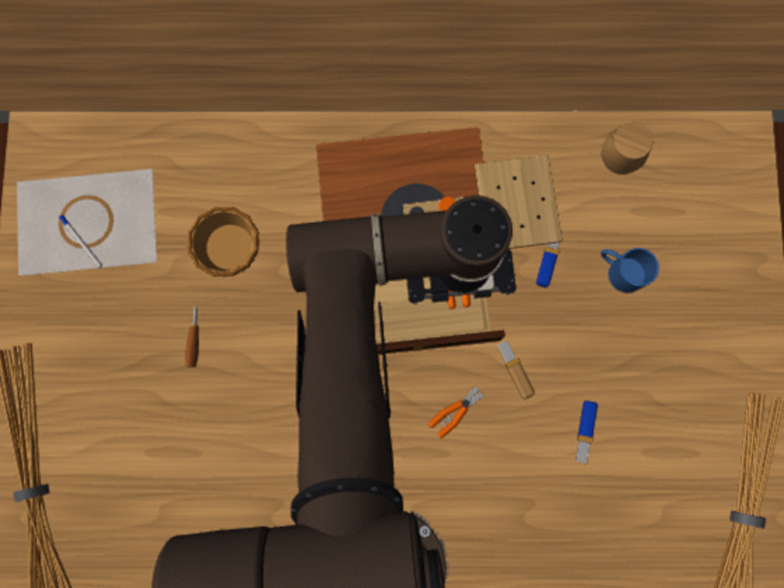

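{"name": "play_rows", "arguments": {
  "steps": [
    {"gripper": 0,"tx": 0.7,"ty": 0,"tz": -0.04,"ax": 0,"ay": 0,"az": 0},
    {"gripper": 0,"tx": 0.9,"ty": 0,"tz": 0,"ax": 0,"ay": 0,"az": 0},
    {"gripper": 0,"tx": 0.9,"ty": 0,"tz": 0,"ax": 0,"ay": 0,"az": 0},
    {"gripper": 0,"tx": 0.9,"ty": 0,"tz": 0,"ax": 0,"ay": 0,"az": 0},
    {"gripper": 0,"tx": 0.7,"ty": 0,"tz": 0,"ax": 0,"ay": 0,"az": 0},
    {"gripper": 0,"tx": 0.4,"ty": 0,"tz": 0,"ax": 0,"ay": 0,"az": 0},
    {"gripper": 0,"tx": 0.3,"ty": 0,"tz": 0,"ax": 0,"ay": 0,"az": 0},
    {"gripper": 0,"tx": 0.2,"ty": 0,"tz": 0,"ax": 0,"ay": 0,"az": 0},
    {"gripper": 0,"tx": 0.1,"ty": 0,"tz": 0,"ax": 0,"ay": 0,"az": 0},
    {"gripper": 0,"tx": 0,"ty": 0,"tz": 0,"ax": 0,"ay": 0,"az": 0},
    {"gripper": 0,"tx": 0,"ty": 0,"tz": 0,"ax": 0,"ay": 0,"az": 0}
  ]
}}

```text
t: 19.53
eef_pos: [0.5539, -0.1359, 0.2039]
ee_rot: [-1.689, 1.57, -0.019]
force: [0.2, -0.5, -0.7]
width: 0.0402
```

Run:
```python
from h import *
st()
shot("scene","s13.png",(80,280,120,360),3)
```

```text
t 19.53 gp [ 0.554  -0.1359  0.0449] down [ 0.001 -0.    -1.   ] y [-0.995 -0.099 -0.001] z [-0.099  0.995 -0.   ] q [ 0.1   0.4  -0.46  0.   -0.71 -1.57] w 0.0402 F [ 0.2 -0.5 -0.7]
```

View pics/s13.png

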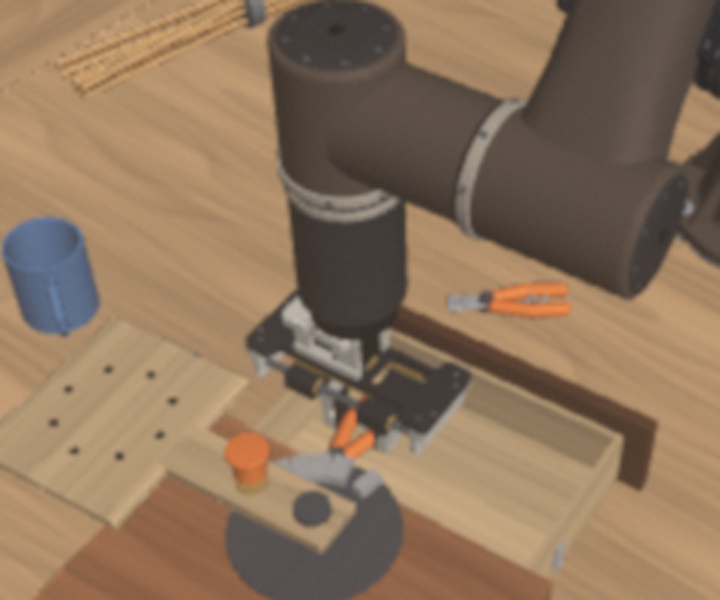

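Inside the drawer with the gripper clear of its walls. Opening a little and rising.

{"name": "play_rows", "arguments": {
  "steps": [
    {"gripper": 0.6,"tx": 0,"ty": 0,"tz": 0,"ax": 0,"ay": 0,"az": 0},
    {"gripper": 0.6,"tx": 0,"ty": 0,"tz": 0,"ax": 0,"ay": 0,"az": 0},
    {"gripper": 0.6,"tx": 0,"ty": 0,"tz": 0,"ax": 0,"ay": 0,"az": 0},
    {"gripper": 0.6,"tx": 0,"ty": 0,"tz": 0,"ax": 0,"ay": 0,"az": 0},
    {"gripper": 0.6,"tx": -0.5,"ty": 0,"tz": 0,"ax": 0,"ay": 0,"az": 0},
    {"gripper": 0.6,"tx": -1,"ty": 0,"tz": 0,"ax": 0,"ay": 0,"az": 0},
    {"gripper": 0.6,"tx": -1,"ty": 0,"tz": 0,"ax": 0,"ay": 0,"az": 0},
    {"gripper": 0.6,"tx": -1,"ty": 0,"tz": 0,"ax": 0,"ay": 0,"az": 0},
    {"gripper": 0.8,"tx": -1,"ty": 0,"tz": 0,"ax": 0,"ay": 0,"az": 0},
    {"gripper": 1,"tx": -1,"ty": 0,"tz": 0,"ax": 0,"ay": 0,"az": 0}
  ]
}}

```text
t: 20.42
eef_pos: [0.5533, -0.1359, 0.3421]
ee_rot: [-1.53, 1.57, 0.14]
force: [0.1, -0.3, -0.7]
width: 0.0614
```

Run:
```python
from h import *
plan([.380,-.272,.18],np.radians(114))
shot("scene","s14.png",(80,280,120,360),3)
```

```text
t 20.42 tcp [ 0.5533 -0.1359  0.3421] gp [ 0.5534 -0.1359  0.1831] jaw 95.7 q [ 0.1   0.24 -0.31 -0.   -1.02 -1.57] w 0.0614 F [ 0.1 -0.3 -0.7]
world d [-0.1733 -0.1361 -0.0031] tool(before turn) units [ 0.12  7.44 -4.73] turn units [-3.06 -0.    0.  ] tool(after turn) units [ 0.13  8.55 -2.16]
```

View pics/s14.png

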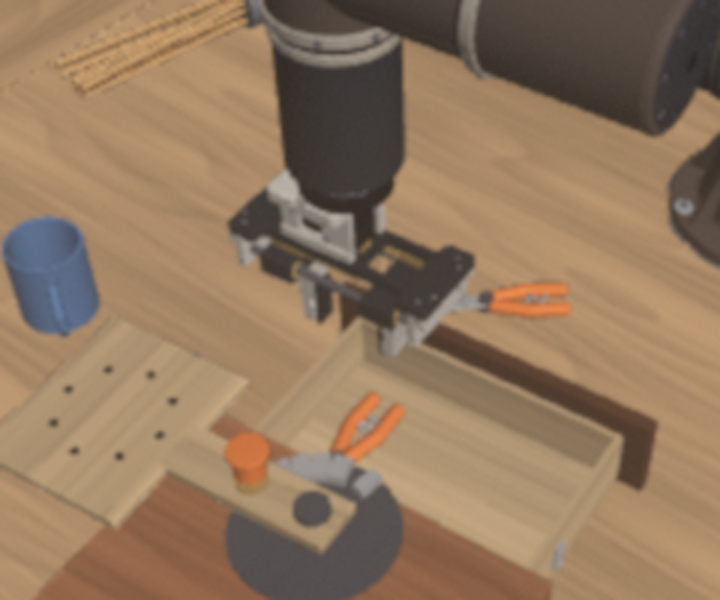

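The cutters lie flat in the drawer at (365,425) in the crop. The iron is next.

{"name": "play_rows", "arguments": {
  "steps": [
    {"gripper": 1,"tx": 0,"ty": 0,"tz": 0,"ax": -0.76,"ay": 0,"az": 0},
    {"gripper": 1,"tx": 0,"ty": 0,"tz": 0,"ax": -0.76,"ay": 0,"az": 0},
    {"gripper": 1,"tx": 0,"ty": 0,"tz": 0,"ax": -0.77,"ay": 0,"az": 0},
    {"gripper": 1,"tx": 0,"ty": 0,"tz": 0,"ax": -0.77,"ay": 0,"az": 0},
    {"gripper": 1,"tx": 0,"ty": 0.855,"tz": -0.216,"ax": 0,"ay": 0,"az": 0},
    {"gripper": 1,"tx": 0,"ty": 0.855,"tz": -0.216,"ax": 0,"ay": 0,"az": 0},
    {"gripper": 1,"tx": 0,"ty": 0.855,"tz": -0.216,"ax": 0,"ay": 0,"az": 0},
    {"gripper": 1,"tx": 0,"ty": 0.855,"tz": -0.216,"ax": 0,"ay": 0,"az": 0},
    {"gripper": 1,"tx": 0,"ty": 0.855,"tz": -0.216,"ax": 0,"ay": 0,"az": 0},
    {"gripper": 1,"tx": 0,"ty": 0.855,"tz": -0.216,"ax": 0,"ay": 0,"az": 0},
    {"gripper": 1,"tx": 0,"ty": 0.855,"tz": -0.216,"ax": 0,"ay": 0,"az": 0},
    {"gripper": 1,"tx": 0,"ty": 0.855,"tz": -0.216,"ax": 0,"ay": 0,"az": 0},
    {"gripper": 1,"tx": 0,"ty": 0.855,"tz": -0.216,"ax": 0,"ay": 0,"az": 0},
    {"gripper": 1,"tx": 0,"ty": 0.855,"tz": -0.216,"ax": 0,"ay": 0,"az": 0},
    {"gripper": 1,"tx": 0,"ty": 0,"tz": 0,"ax": 0,"ay": 0,"az": 0},
    {"gripper": 1,"tx": 0,"ty": 0,"tz": 0,"ax": 0,"ay": 0,"az": 0}
  ]
}}

```text
t: 21.8
eef_pos: [0.3795, -0.2727, 0.3409]
ee_rot: [-2.178, 1.57, -0.19]
force: [1.1, -0.6, -0.3]
width: 0.088
```

Run:
```python
from h import *
plan([.380,-.272,.0225],np.radians(114))
shot("scene","s15.png",(40,240,120,360),3);shot("top","t15.png")
```

```text
t 21.8 tcp [ 0.3795 -0.2727  0.3409] gp [ 0.3796 -0.2727  0.1819] jaw 113.9 q [-0.2   0.07 -0.52 -0.   -0.98 -0.95] w 0.088 F [ 1.1 -0.6 -0.3]
world d [ 0.0005  0.0007 -0.1594] tool(before turn) units [ 6.37 -0.03  0.02] turn units [-0.01 -0.    0.01] tool(after turn) units [ 6.37 -0.03  0.02]
```

View pics/s15.png

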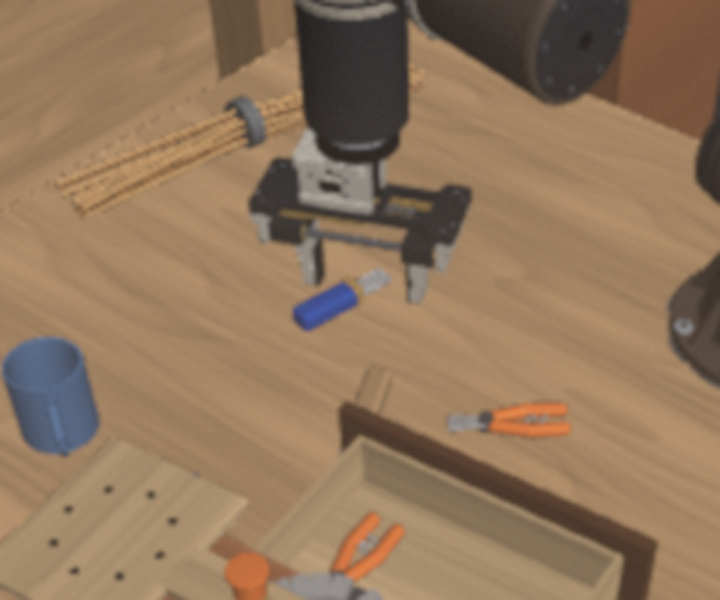

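View pics/t15.png

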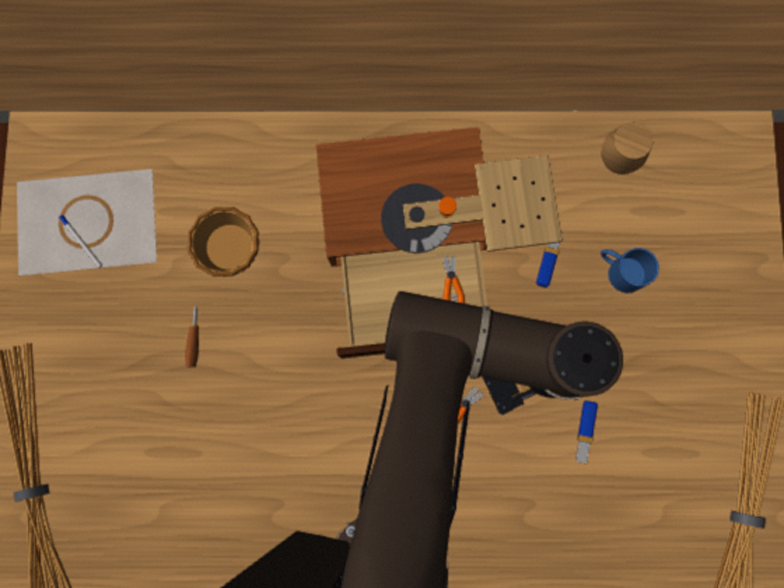

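{"name": "play_rows", "arguments": {
  "steps": [
    {"gripper": 0.68,"tx": 0.8,"ty": 0,"tz": 0,"ax": 0,"ay": 0,"az": 0},
    {"gripper": 0.68,"tx": 0.9,"ty": 0,"tz": 0,"ax": 0,"ay": 0,"az": 0},
    {"gripper": 0.68,"tx": 0.9,"ty": 0,"tz": 0,"ax": 0,"ay": 0,"az": 0},
    {"gripper": 0.68,"tx": 0.9,"ty": 0,"tz": 0,"ax": 0,"ay": 0,"az": 0},
    {"gripper": 0.68,"tx": 0.9,"ty": 0,"tz": 0,"ax": 0,"ay": 0,"az": 0},
    {"gripper": 0.68,"tx": 0.7,"ty": 0,"tz": 0,"ax": 0,"ay": 0,"az": 0},
    {"gripper": 0.68,"tx": 0.3,"ty": 0,"tz": 0,"ax": 0,"ay": 0,"az": 0},
    {"gripper": 0.68,"tx": 0,"ty": 0,"tz": 0,"ax": 0,"ay": 0,"az": 0},
    {"gripper": 0.68,"tx": 0,"ty": 0,"tz": 0,"ax": 0,"ay": 0,"az": 0}
  ]
}}

```text
t: 22.65
eef_pos: [0.3809, -0.2721, 0.2058]
ee_rot: [1.346, 1.57, -2.946]
force: [0.7, 0.1, 0.0]
width: 0.0598
```

Run:
```python
from h import *
plan([.380,-.272,.0225],np.radians(114))
shot("scene","s16.png",(80,240,180,360),4)
```

```text
t 22.65 tcp [ 0.3809 -0.2721  0.2058] gp [ 0.3809 -0.2721  0.0468] jaw 114.1 q [-0.2   0.26 -0.68  0.   -0.63 -0.95] w 0.0598 F [0.7 0.1 0. ]
world d [-0.0009  0.0001 -0.0243] tool(before turn) units [0.97 0.03 0.02] turn units [ 0.01  0.   -0.01] tool(after turn) units [0.97 0.03 0.02]
```

View pics/s16.png

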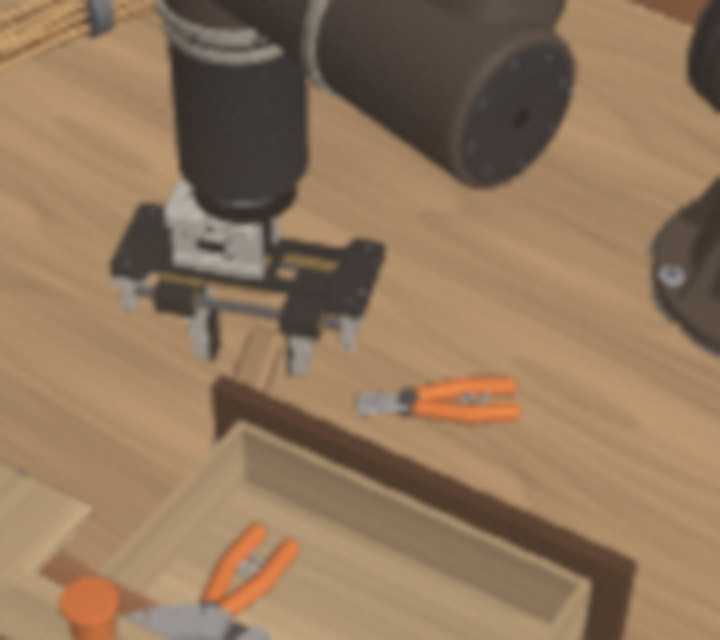

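{"name": "play_rows", "arguments": {
  "steps": [
    {"gripper": 0.68,"tx": 0.4,"ty": 0,"tz": 0,"ax": 0,"ay": 0,"az": 0},
    {"gripper": 0.68,"tx": 0.35,"ty": 0,"tz": 0,"ax": 0,"ay": 0,"az": 0},
    {"gripper": 0.68,"tx": 0.2,"ty": 0,"tz": 0,"ax": 0,"ay": 0,"az": 0},
    {"gripper": 0.68,"tx": 0,"ty": 0,"tz": 0,"ax": 0,"ay": 0,"az": 0},
    {"gripper": 0,"tx": 0,"ty": 0,"tz": 0,"ax": 0,"ay": 0,"az": 0},
    {"gripper": 0,"tx": 0,"ty": 0,"tz": 0,"ax": 0,"ay": 0,"az": 0},
    {"gripper": 0,"tx": 0,"ty": 0,"tz": 0,"ax": 0,"ay": 0,"az": 0},
    {"gripper": 0,"tx": 0,"ty": 0,"tz": 0,"ax": 0,"ay": 0,"az": 0},
    {"gripper": 0,"tx": 0,"ty": 0,"tz": 0,"ax": 0,"ay": 0,"az": 0},
    {"gripper": 0,"tx": 0,"ty": 0,"tz": 0,"ax": 0,"ay": 0,"az": 0},
    {"gripper": 0,"tx": 0,"ty": 0,"tz": 0,"ax": 0,"ay": 0,"az": 0},
    {"gripper": 0,"tx": 0,"ty": 0,"tz": 0,"ax": 0,"ay": 0,"az": 0},
    {"gripper": 0,"tx": 0,"ty": 0,"tz": 0,"ax": 0,"ay": 0,"az": 0}
  ],
  "newtons": 35
}}

```text
t: 23.78
eef_pos: [0.3804, -0.2722, 0.1821]
ee_rot: [-2.398, 1.57, -0.407]
force: [-0.7, 0.1, 4.9]
width: 0.0276
```

{"name": "play_rows", "arguments": {
  "steps": [
    {"gripper": 0,"tx": -0.3,"ty": 0,"tz": 0,"ax": 0,"ay": 0,"az": 0},
    {"gripper": 0,"tx": -0.7,"ty": 0,"tz": 0,"ax": 0,"ay": 0,"az": 0},
    {"gripper": 0,"tx": -1,"ty": 0,"tz": 0,"ax": 0,"ay": 0,"az": 0},
    {"gripper": 0,"tx": -1,"ty": 0,"tz": 0,"ax": 0,"ay": 0,"az": 0},
    {"gripper": 0,"tx": -1,"ty": 0,"tz": 0,"ax": 0,"ay": 0,"az": 0},
    {"gripper": 0,"tx": -1,"ty": 0,"tz": 0,"ax": 0,"ay": 0,"az": 0},
    {"gripper": 0,"tx": -1,"ty": 0,"tz": 0,"ax": 0,"ay": 0,"az": 0},
    {"gripper": 0,"tx": 0,"ty": 0,"tz": 0,"ax": 0,"ay": 0,"az": 0}
  ]
}}

```text
t: 24.45
eef_pos: [0.3812, -0.2726, 0.3368]
ee_rot: [-2.351, 1.564, -0.36]
force: [1.7, -0.7, -1.5]
width: 0.0277
```

Run:
```python
from h import *
plan([*dr(-.015,0),.17],np.radians(95.7))
shot("scene","s17.png",(80,240,180,360),4)
```

```text
t 24.45 tcp [ 0.3812 -0.2726  0.3368] gp [ 0.3823 -0.273   0.1778] jaw 114.1 q [-0.2   0.07 -0.53  0.   -0.96 -0.95] w 0.0277 F [ 1.7 -0.7 -1.5]
world d [ 0.1649  0.2166 -0.0078] tool(before turn) units [ 0.34 -9.55  5.22] turn units [ 3.06 -0.04  0.06] tool(after turn) units [ 0.31 -7.42  7.97]
```

View pics/s17.png

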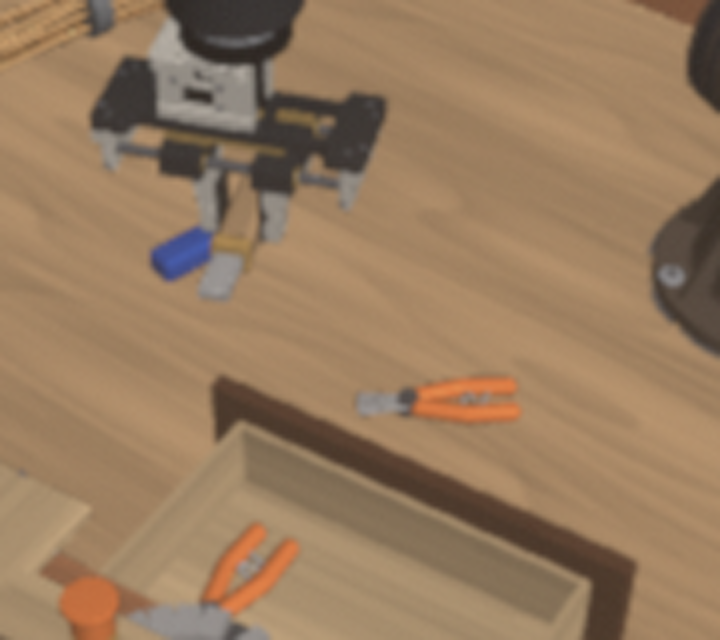

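The iron is held. Carrying it to the middle of the drawer.

{"name": "play_rows", "arguments": {
  "steps": [
    {"gripper": 0,"tx": 0,"ty": 0,"tz": 0,"ax": 0.76,"ay": 0,"az": 0},
    {"gripper": 0,"tx": 0,"ty": 0,"tz": 0,"ax": 0.76,"ay": 0,"az": 0},
    {"gripper": 0,"tx": 0,"ty": 0,"tz": 0,"ax": 0.77,"ay": 0,"az": 0},
    {"gripper": 0,"tx": 0,"ty": 0,"tz": 0,"ax": 0.77,"ay": 0,"az": 0},
    {"gripper": 0,"tx": 0,"ty": -0.742,"tz": 0.797,"ax": 0,"ay": 0,"az": 0},
    {"gripper": 0,"tx": 0,"ty": -0.742,"tz": 0.797,"ax": 0,"ay": 0,"az": 0},
    {"gripper": 0,"tx": 0,"ty": -0.742,"tz": 0.797,"ax": 0,"ay": 0,"az": 0},
    {"gripper": 0,"tx": 0,"ty": -0.742,"tz": 0.797,"ax": 0,"ay": 0,"az": 0},
    {"gripper": 0,"tx": 0,"ty": -0.742,"tz": 0.797,"ax": 0,"ay": 0,"az": 0},
    {"gripper": 0,"tx": 0,"ty": -0.742,"tz": 0.797,"ax": 0,"ay": 0,"az": 0},
    {"gripper": 0,"tx": 0,"ty": -0.742,"tz": 0.797,"ax": 0,"ay": 0,"az": 0},
    {"gripper": 0,"tx": 0,"ty": -0.742,"tz": 0.797,"ax": 0,"ay": 0,"az": 0},
    {"gripper": 0,"tx": 0,"ty": -0.742,"tz": 0.797,"ax": 0,"ay": 0,"az": 0},
    {"gripper": 0,"tx": 0,"ty": -0.742,"tz": 0.797,"ax": 0,"ay": 0,"az": 0},
    {"gripper": 0,"tx": 0,"ty": 0,"tz": 0,"ax": 0,"ay": 0,"az": 0},
    {"gripper": 0,"tx": 0,"ty": 0,"tz": 0,"ax": 0,"ay": 0,"az": 0}
  ]
}}

```text
t: 25.83
eef_pos: [0.5453, -0.0545, 0.3301]
ee_rot: [1.548, 1.568, -3.064]
force: [-0.9, -0.3, -3.0]
width: 0.0277
```

Run:
```python
from h import *
plan([*dr(-.015,0),.043],np.radians(95.7))
shot("scene","s18.png",(80,280,120,360),3)
```

```text
t 25.83 tcp [ 0.5453 -0.0545  0.3301] gp [ 0.5448 -0.0545  0.1711] jaw 95.7 q [ 0.26  0.21 -0.37 -0.   -0.99 -1.73] w 0.0277 F [-0.9 -0.3 -3. ]
world d [ 0.0008 -0.0015 -0.1281] tool(before turn) units [ 5.12 -0.04 -0.06] turn units [ 0.01  0.   -0.03] tool(after turn) units [ 5.12 -0.02 -0.06]
```

View pics/s18.png

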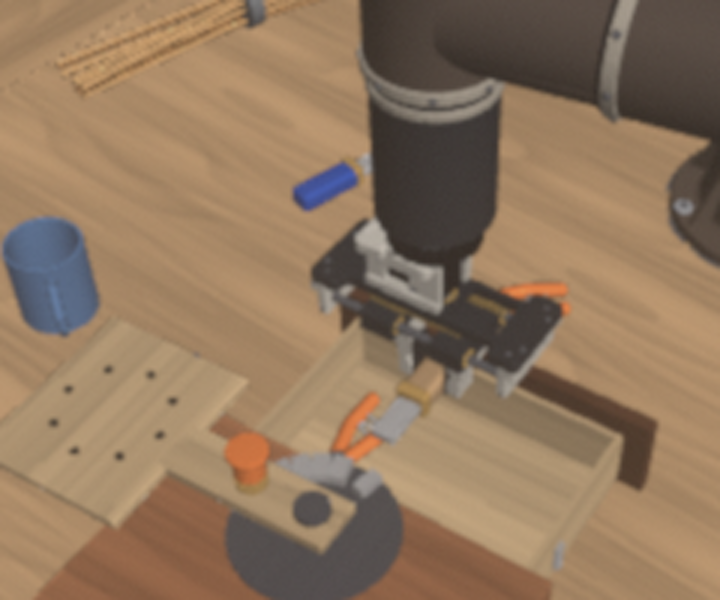

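{"name": "play_rows", "arguments": {
  "steps": [
    {"gripper": 0,"tx": 0.7,"ty": 0,"tz": -0.04,"ax": 0,"ay": 0,"az": 0},
    {"gripper": 0,"tx": 0.9,"ty": 0,"tz": 0,"ax": 0,"ay": 0,"az": 0},
    {"gripper": 0,"tx": 0.9,"ty": 0,"tz": 0,"ax": 0,"ay": 0,"az": 0},
    {"gripper": 0,"tx": 0.9,"ty": 0,"tz": 0,"ax": 0,"ay": 0,"az": 0},
    {"gripper": 0,"tx": 0.7,"ty": 0,"tz": 0,"ax": 0,"ay": 0,"az": 0},
    {"gripper": 0,"tx": 0.4,"ty": 0,"tz": 0,"ax": 0,"ay": 0,"az": 0},
    {"gripper": 0,"tx": 0.3,"ty": 0,"tz": 0,"ax": 0,"ay": 0,"az": 0},
    {"gripper": 0,"tx": 0.2,"ty": 0,"tz": 0,"ax": 0,"ay": 0,"az": 0},
    {"gripper": 0,"tx": 0.08,"ty": 0,"tz": 0,"ax": 0,"ay": 0,"az": 0},
    {"gripper": 0,"tx": 0,"ty": 0,"tz": 0,"ax": 0,"ay": 0,"az": 0},
    {"gripper": 0,"tx": 0,"ty": 0,"tz": 0,"ax": 0,"ay": 0,"az": 0}
  ]
}}

```text
t: 26.8
eef_pos: [0.5457, -0.0568, 0.2059]
ee_rot: [-1.678, 1.569, -0.008]
force: [0.5, -2.7, 0.5]
width: 0.0278
```

{"name": "play_rows", "arguments": {
  "steps": [
    {"gripper": 0.48,"tx": 0,"ty": 0,"tz": 0,"ax": 0,"ay": 0,"az": 0},
    {"gripper": 0.48,"tx": 0,"ty": 0,"tz": 0,"ax": 0,"ay": 0,"az": 0},
    {"gripper": 0.48,"tx": 0,"ty": 0,"tz": 0,"ax": 0,"ay": 0,"az": 0},
    {"gripper": 0.48,"tx": 0,"ty": 0,"tz": 0,"ax": 0,"ay": 0,"az": 0},
    {"gripper": 0.48,"tx": -0.5,"ty": 0,"tz": 0,"ax": 0,"ay": 0,"az": 0},
    {"gripper": 0.48,"tx": -1,"ty": 0,"tz": 0,"ax": 0,"ay": 0,"az": 0},
    {"gripper": 0.48,"tx": -1,"ty": 0,"tz": 0,"ax": 0,"ay": 0,"az": 0},
    {"gripper": 0.48,"tx": -1,"ty": 0,"tz": 0,"ax": 0,"ay": 0,"az": 0},
    {"gripper": 0.68,"tx": -1,"ty": 0,"tz": 0,"ax": 0,"ay": 0,"az": 0},
    {"gripper": 0.68,"tx": -1,"ty": 0,"tz": 0,"ax": 0,"ay": 0,"az": 0}
  ]
}}

```text
t: 27.63
eef_pos: [0.5451, -0.0566, 0.3438]
ee_rot: [-0.934, 1.571, 0.735]
force: [0.4, 0.4, 0.4]
width: 0.0506
```

Run:
```python
from h import *
st()
shot("scene","s19.png");shot("top","t19.png",(140,300,90,330),3.2)
```

```text
t 27.63 gp [ 0.5451 -0.0566  0.1848] down [ 0.  0. -1.] y [-0.995 -0.099 -0.   ] z [-0.099  0.995  0.   ] q [ 0.25  0.2  -0.36 -0.   -1.01 -1.73] w 0.0506 F [0.4 0.4 0.4]
```

View pics/s19.png

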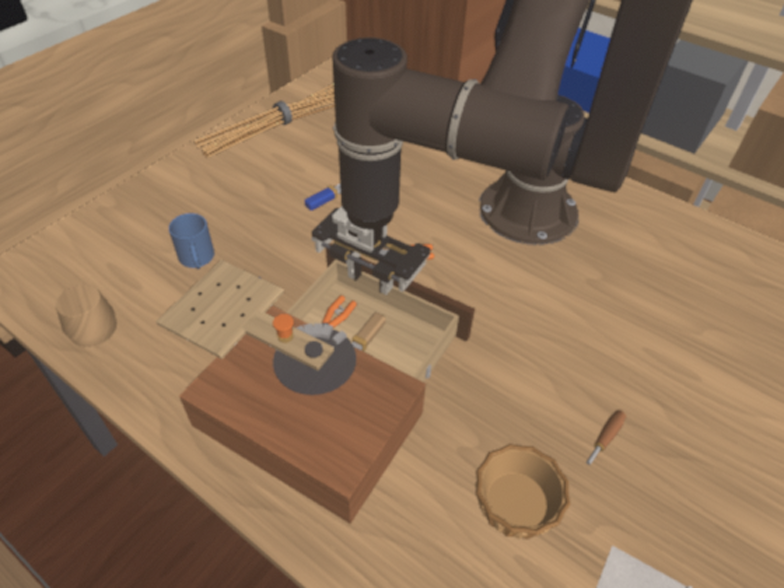

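View pics/t19.png

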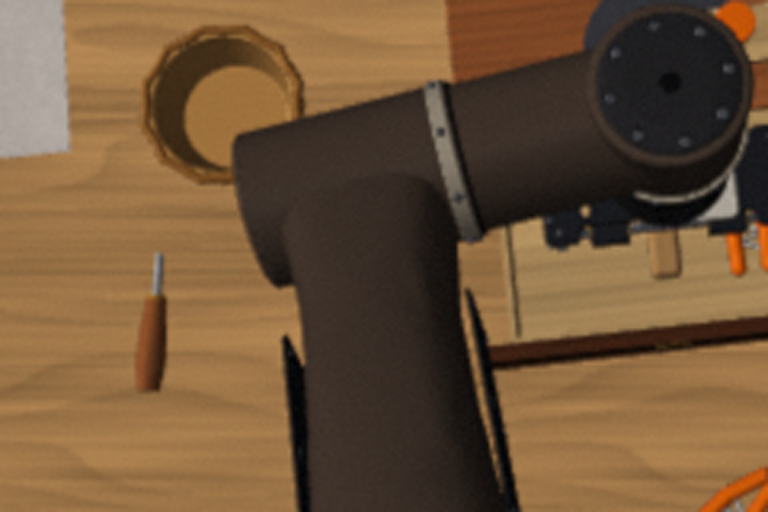

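Run:
```python
from h import *
h=world("top",140+343/3.2,90+151/3.2,.018);e=world("top",140+390/3.2,90+149/3.2,.012);t=world("top",140+254/3.2,90+158/3.2,.012)
a=np.degrees(np.arctan2(*(t-e)[[1,0]]));print(h,e,t,a,np.linalg.norm(t-e))
# scene check
print(world("scene",428/1.4,611/1.4,.015))
plan([h[0],h[1],.185],np.radians(a+90))
```

```text
[0.44826715 0.41215652 0.018     ] [0.40573774 0.41377458 0.012     ] [0.53137294 0.41127482 0.012     ] -1.1398617808799638 0.1256600630589302
[0.44669259 0.4131644  0.015     ]
t 27.73 tcp [ 0.5465 -0.0565  0.347 ] gp [ 0.5477 -0.0564  0.188 ] jaw 95.7 q [ 0.25  0.2  -0.35  0.   -1.01 -1.73] w 0.0567 F [ 0.6 -0.4 -0.2]
world d [-0.0983  0.4686 -0.003 ] tool(before turn) units [ 0.1   2.05 19.04] turn units [1.14 0.   0.07] tool(after turn) units [ 0.12  4.3  18.66]
```

{"name": "play_rows", "arguments": {
  "steps": [
    {"gripper": 0.8,"tx": 0,"ty": 0,"tz": 0,"ax": 0.57,"ay": 0,"az": 0},
    {"gripper": 0.8,"tx": 0,"ty": 0,"tz": 0,"ax": 0.57,"ay": 0,"az": 0},
    {"gripper": 0.8,"tx": 0,"ty": 0.215,"tz": 0.933,"ax": 0,"ay": 0,"az": 0},
    {"gripper": 0.8,"tx": 0,"ty": 0.215,"tz": 0.933,"ax": 0,"ay": 0,"az": 0},
    {"gripper": 0.8,"tx": 0,"ty": 0.215,"tz": 0.933,"ax": 0,"ay": 0,"az": 0},
    {"gripper": 0.8,"tx": 0,"ty": 0.215,"tz": 0.933,"ax": 0,"ay": 0,"az": 0},
    {"gripper": 0.8,"tx": 0,"ty": 0.215,"tz": 0.933,"ax": 0,"ay": 0,"az": 0},
    {"gripper": 0.8,"tx": 0,"ty": 0.215,"tz": 0.933,"ax": 0,"ay": 0,"az": 0},
    {"gripper": 0.8,"tx": 0,"ty": 0.215,"tz": 0.933,"ax": 0,"ay": 0,"az": 0},
    {"gripper": 0.8,"tx": 0,"ty": 0.215,"tz": 0.933,"ax": 0,"ay": 0,"az": 0},
    {"gripper": 0.8,"tx": 0,"ty": 0.215,"tz": 0.933,"ax": 0,"ay": 0,"az": 0},
    {"gripper": 0.8,"tx": 0,"ty": 0.215,"tz": 0.933,"ax": 0,"ay": 0,"az": 0}
  ]
}}

```text
t: 28.73
eef_pos: [0.4958, 0.1788, 0.3421]
ee_rot: [1.612, 1.571, -3.121]
force: [0.9, -0.3, -0.8]
width: 0.0704
```

{"name": "play_rows", "arguments": {
  "steps": [
    {"gripper": 0.8,"tx": 0,"ty": 0.215,"tz": 0.933,"ax": 0,"ay": 0,"az": 0},
    {"gripper": 0.8,"tx": 0,"ty": 0.215,"tz": 0.933,"ax": 0,"ay": 0,"az": 0},
    {"gripper": 0.8,"tx": 0,"ty": 0.215,"tz": 0.933,"ax": 0,"ay": 0,"az": 0},
    {"gripper": 0.8,"tx": 0,"ty": 0.215,"tz": 0.933,"ax": 0,"ay": 0,"az": 0},
    {"gripper": 0.8,"tx": 0,"ty": 0.215,"tz": 0.933,"ax": 0,"ay": 0,"az": 0},
    {"gripper": 0.8,"tx": 0,"ty": 0.215,"tz": 0.933,"ax": 0,"ay": 0,"az": 0},
    {"gripper": 0.8,"tx": 0,"ty": 0.215,"tz": 0.933,"ax": 0,"ay": 0,"az": 0},
    {"gripper": 0.8,"tx": 0,"ty": 0.215,"tz": 0.933,"ax": 0,"ay": 0,"az": 0},
    {"gripper": 0.8,"tx": 0,"ty": 0.215,"tz": 0.933,"ax": 0,"ay": 0,"az": 0},
    {"gripper": 0.8,"tx": 0,"ty": 0.215,"tz": 0.933,"ax": 0,"ay": 0,"az": 0},
    {"gripper": 0.8,"tx": 0,"ty": 0,"tz": 0,"ax": 0,"ay": 0,"az": 0},
    {"gripper": 0.8,"tx": 0,"ty": 0,"tz": 0,"ax": 0,"ay": 0,"az": 0}
  ]
}}

```text
t: 29.73
eef_pos: [0.4469, 0.413, 0.3415]
ee_rot: [2.477, 1.57, -2.254]
force: [0.2, -1.1, -0.3]
width: 0.0699
```

Run:
```python
from h import *
plan([.4475,.4125,.0225],np.radians(89))
shot("scene","s20.png");shot("top","t20.png")
```

```text
t 29.73 tcp [0.4469 0.413  0.3415] gp [0.4468 0.4128 0.1825] jaw 88.9 q [ 1.07  0.3  -0.23 -0.   -1.05 -2.66] w 0.0699 F [ 0.2 -1.1 -0.3]
world d [ 0.0006 -0.0005 -0.16  ] tool(before turn) units [ 6.4  -0.03 -0.01] turn units [-0.01 -0.01 -0.01] tool(after turn) units [ 6.4  -0.02 -0.02]
```

View pics/s20.png

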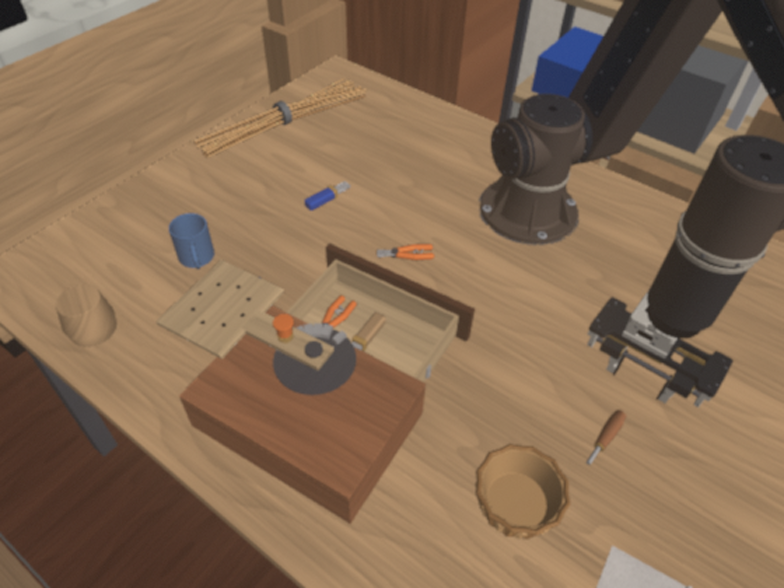

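View pics/t20.png

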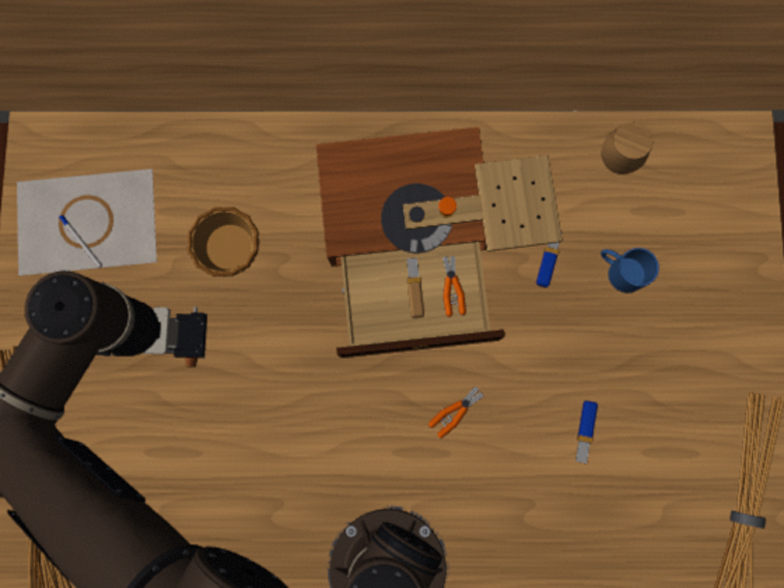

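The top view shows the cutters (453,290) and the iron (415,290) in the drawer. Across the views no other bodkin is on the bench. Descending on the bodkin.

{"name": "play_rows", "arguments": {
  "steps": [
    {"gripper": 0.8,"tx": 0.8,"ty": 0,"tz": 0,"ax": 0,"ay": 0,"az": 0},
    {"gripper": 0.8,"tx": 0.9,"ty": 0,"tz": 0,"ax": 0,"ay": 0,"az": 0},
    {"gripper": 0.8,"tx": 0.9,"ty": 0,"tz": 0,"ax": 0,"ay": 0,"az": 0},
    {"gripper": 0.8,"tx": 0.9,"ty": 0,"tz": 0,"ax": 0,"ay": 0,"az": 0},
    {"gripper": 0.8,"tx": 0.9,"ty": 0,"tz": 0,"ax": 0,"ay": 0,"az": 0},
    {"gripper": 0.8,"tx": 0.7,"ty": 0,"tz": 0,"ax": 0,"ay": 0,"az": 0},
    {"gripper": 0.8,"tx": 0.3,"ty": 0,"tz": 0,"ax": 0,"ay": 0,"az": 0},
    {"gripper": 0.8,"tx": 0,"ty": 0,"tz": 0,"ax": 0,"ay": 0,"az": 0},
    {"gripper": 0.8,"tx": 0,"ty": 0,"tz": 0,"ax": 0,"ay": 0,"az": 0}
  ]
}}

```text
t: 30.58
eef_pos: [0.4478, 0.4117, 0.2078]
ee_rot: [-2.589, 1.57, -1.04]
force: [-0.5, -0.6, 0.8]
width: 0.07
```

Run:
```python
from h import *
plan([.4475,.4125,.0225],np.radians(89))
shot("scene","s21.png",(180,350,380,560),4)
```

```text
t 30.58 tcp [0.4478 0.4117 0.2078] gp [0.4478 0.4116 0.0488] jaw 88.8 q [ 1.06  0.44 -0.37  0.   -0.76 -2.66] w 0.07 F [-0.5 -0.6  0.8]
world d [-0.0003  0.0008 -0.0263] tool(before turn) units [1.05 0.01 0.03] turn units [-0.03 -0.    0.  ] tool(after turn) units [1.05 0.01 0.03]
```

View pics/s21.png

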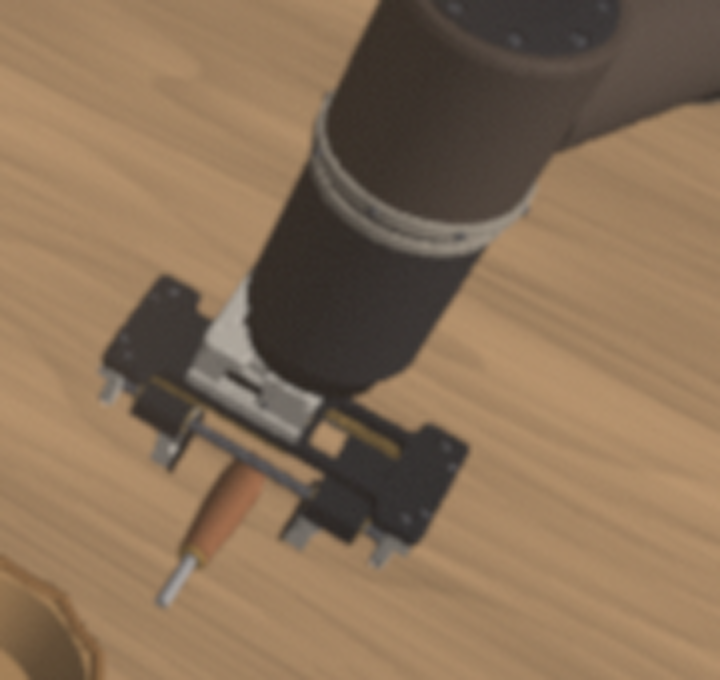

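{"name": "play_rows", "arguments": {
  "steps": [
    {"gripper": 0.8,"tx": 0.4,"ty": 0,"tz": 0,"ax": 0,"ay": 0,"az": 0},
    {"gripper": 0.8,"tx": 0.4,"ty": 0,"tz": 0,"ax": 0,"ay": 0,"az": 0},
    {"gripper": 0.8,"tx": 0.22,"ty": 0,"tz": 0,"ax": 0,"ay": 0,"az": 0},
    {"gripper": 0.8,"tx": 0,"ty": 0,"tz": 0,"ax": 0,"ay": 0,"az": 0},
    {"gripper": 0,"tx": 0,"ty": 0,"tz": 0,"ax": 0,"ay": 0,"az": 0},
    {"gripper": 0,"tx": 0,"ty": 0,"tz": 0,"ax": 0,"ay": 0,"az": 0},
    {"gripper": 0,"tx": 0,"ty": 0,"tz": 0,"ax": 0,"ay": 0,"az": 0},
    {"gripper": 0,"tx": 0,"ty": 0,"tz": 0,"ax": 0,"ay": 0,"az": 0},
    {"gripper": 0,"tx": 0,"ty": 0,"tz": 0,"ax": 0,"ay": 0,"az": 0},
    {"gripper": 0,"tx": 0,"ty": 0,"tz": 0,"ax": 0,"ay": 0,"az": 0},
    {"gripper": 0,"tx": 0,"ty": 0,"tz": 0,"ax": 0,"ay": 0,"az": 0},
    {"gripper": 0,"tx": 0,"ty": 0,"tz": 0,"ax": 0,"ay": 0,"az": 0},
    {"gripper": 0,"tx": 0,"ty": 0,"tz": 0,"ax": 0,"ay": 0,"az": 0},
    {"gripper": 0,"tx": 0,"ty": 0,"tz": 0,"ax": 0,"ay": 0,"az": 0}
  ],
  "newtons": 35
}}

```text
t: 31.8
eef_pos: [0.4474, 0.412, 0.182]
ee_rot: [-0.653, 1.571, 0.897]
force: [-0.2, -0.2, 2.2]
width: 0.0256
```

{"name": "play_rows", "arguments": {
  "steps": [
    {"gripper": 0,"tx": -0.3,"ty": 0,"tz": 0,"ax": 0,"ay": 0,"az": 0},
    {"gripper": 0,"tx": -0.7,"ty": 0,"tz": 0,"ax": 0,"ay": 0,"az": 0},
    {"gripper": 0,"tx": -1,"ty": 0,"tz": 0,"ax": 0,"ay": 0,"az": 0},
    {"gripper": 0,"tx": -1,"ty": 0,"tz": 0,"ax": 0,"ay": 0,"az": 0},
    {"gripper": 0,"tx": -1,"ty": 0,"tz": 0,"ax": 0,"ay": 0,"az": 0},
    {"gripper": 0,"tx": -1,"ty": 0,"tz": 0,"ax": 0,"ay": 0,"az": 0},
    {"gripper": 0,"tx": -1,"ty": 0,"tz": 0,"ax": 0,"ay": 0,"az": 0},
    {"gripper": 0,"tx": 0,"ty": 0,"tz": 0,"ax": 0,"ay": 0,"az": 0}
  ]
}}

```text
t: 32.47
eef_pos: [0.4483, 0.4129, 0.338]
ee_rot: [-0.672, 1.562, 0.879]
force: [0.4, 0.7, -0.9]
width: 0.0258
```

Run:
```python
from h import *
plan([*dr(-.015,.075),.17],np.radians(95.7))
shot("scene","s22.png",(180,350,380,560),4)
```

```text
t 32.47 tcp [0.4483 0.4129 0.338 ] gp [0.4491 0.4139 0.179 ] jaw 88.9 q [ 1.06  0.3  -0.23  0.   -1.03 -2.66] w 0.0258 F [ 0.4  0.7 -0.9]
world d [ 0.0903 -0.3943 -0.009 ] tool(before turn) units [  0.28  -3.92 -15.7 ] turn units [-1.14  0.06  0.05] tool(after turn) units [  0.36  -2.03 -16.05]
```

View pics/s22.png

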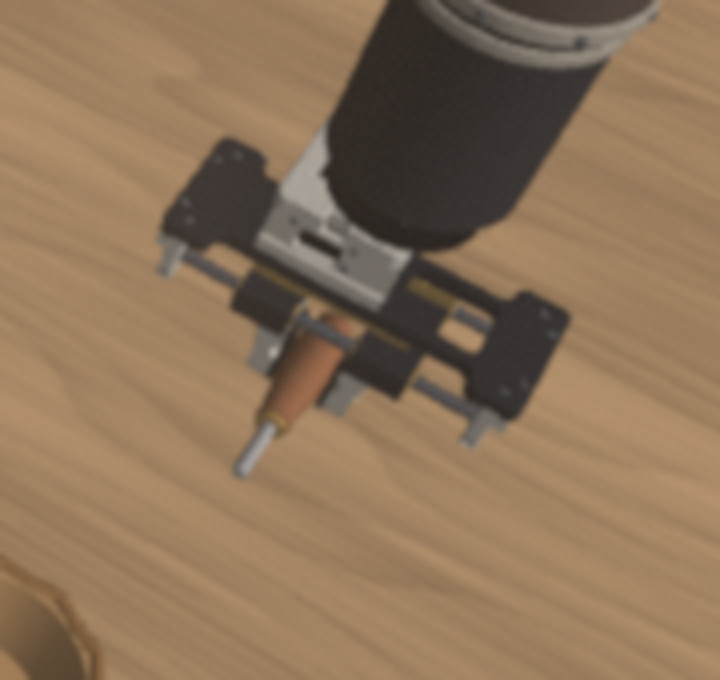

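The bodkin is held. Carrying it to the drawer.

{"name": "play_rows", "arguments": {
  "steps": [
    {"gripper": 0,"tx": 0,"ty": 0,"tz": 0,"ax": -0.57,"ay": 0,"az": 0},
    {"gripper": 0,"tx": 0,"ty": 0,"tz": 0,"ax": -0.57,"ay": 0,"az": 0},
    {"gripper": 0,"tx": 0,"ty": -0.112,"tz": -0.89,"ax": 0,"ay": 0,"az": 0},
    {"gripper": 0,"tx": 0,"ty": -0.112,"tz": -0.89,"ax": 0,"ay": 0,"az": 0},
    {"gripper": 0,"tx": 0,"ty": -0.112,"tz": -0.89,"ax": 0,"ay": 0,"az": 0},
    {"gripper": 0,"tx": 0,"ty": -0.112,"tz": -0.89,"ax": 0,"ay": 0,"az": 0},
    {"gripper": 0,"tx": 0,"ty": -0.112,"tz": -0.89,"ax": 0,"ay": 0,"az": 0},
    {"gripper": 0,"tx": 0,"ty": -0.112,"tz": -0.89,"ax": 0,"ay": 0,"az": 0},
    {"gripper": 0,"tx": 0,"ty": -0.112,"tz": -0.89,"ax": 0,"ay": 0,"az": 0},
    {"gripper": 0,"tx": 0,"ty": -0.112,"tz": -0.89,"ax": 0,"ay": 0,"az": 0},
    {"gripper": 0,"tx": 0,"ty": -0.112,"tz": -0.89,"ax": 0,"ay": 0,"az": 0},
    {"gripper": 0,"tx": 0,"ty": -0.112,"tz": -0.89,"ax": 0,"ay": 0,"az": 0},
    {"gripper": 0,"tx": 0,"ty": -0.112,"tz": -0.89,"ax": 0,"ay": 0,"az": 0},
    {"gripper": 0,"tx": 0,"ty": -0.112,"tz": -0.89,"ax": 0,"ay": 0,"az": 0},
    {"gripper": 0,"tx": 0,"ty": -0.112,"tz": -0.89,"ax": 0,"ay": 0,"az": 0},
    {"gripper": 0,"tx": 0,"ty": -0.112,"tz": -0.89,"ax": 0,"ay": 0,"az": 0},
    {"gripper": 0,"tx": 0,"ty": -0.112,"tz": -0.89,"ax": 0,"ay": 0,"az": 0},
    {"gripper": 0,"tx": 0,"ty": -0.112,"tz": -0.89,"ax": 0,"ay": 0,"az": 0},
    {"gripper": 0,"tx": 0,"ty": -0.112,"tz": -0.89,"ax": 0,"ay": 0,"az": 0},
    {"gripper": 0,"tx": 0,"ty": -0.112,"tz": -0.89,"ax": 0,"ay": 0,"az": 0}
  ]
}}

```text
t: 34.18
eef_pos: [0.5368, 0.0172, 0.3313]
ee_rot: [1.632, 1.569, -2.981]
force: [0.3, 0.5, -1.2]
width: 0.0256
```

{"name": "play_rows", "arguments": {
  "steps": [
    {"gripper": 0,"tx": 0,"ty": 0,"tz": 0,"ax": 0,"ay": 0,"az": 0},
    {"gripper": 0,"tx": 0,"ty": 0,"tz": 0,"ax": 0,"ay": 0,"az": 0}
  ]
}}

```text
t: 34.35
eef_pos: [0.5368, 0.0173, 0.3312]
ee_rot: [1.7, 1.569, -2.916]
force: [-1.3, -0.1, -1.4]
width: 0.0255
```

Run:
```python
from h import *
plan([*dr(-.015,.075),.043],np.radians(95.7))
shot("scene","s23.png",(100,300,180,400),3.2)
```

```text
t 34.35 tcp [0.5368 0.0173 0.3312] gp [0.5366 0.0172 0.1722] jaw 95.5 q [ 0.4   0.2  -0.39 -0.   -0.98 -1.87] w 0.0255 F [-1.3 -0.1 -1.4]
world d [ 0.0018  0.0014 -0.1292] tool(before turn) units [ 5.17 -0.09  0.05] turn units [-0.03 -0.   -0.01] tool(after turn) units [ 5.17 -0.08  0.05]
```

View pics/s23.png

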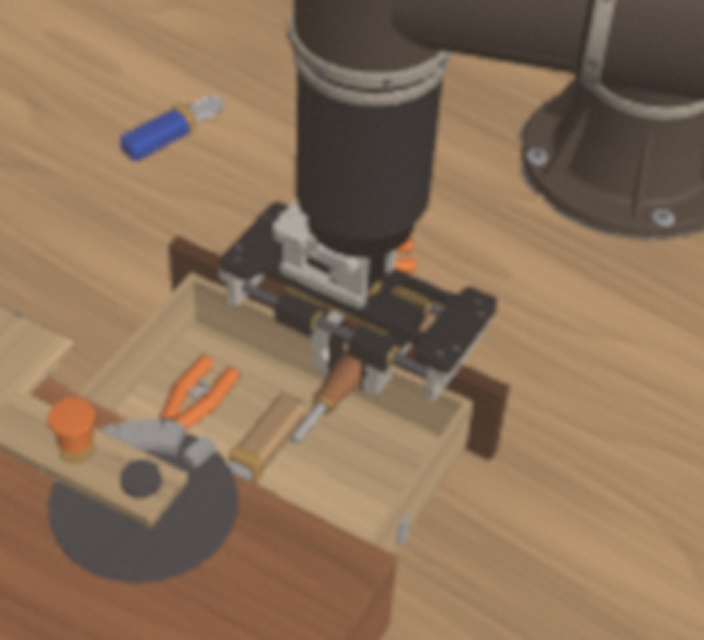

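{"name": "play_rows", "arguments": {
  "steps": [
    {"gripper": 0,"tx": 0.7,"ty": -0.08,"tz": 0.05,"ax": 0,"ay": 0,"az": 0},
    {"gripper": 0,"tx": 0.9,"ty": 0,"tz": 0,"ax": 0,"ay": 0,"az": 0},
    {"gripper": 0,"tx": 0.9,"ty": 0,"tz": 0,"ax": 0,"ay": 0,"az": 0},
    {"gripper": 0,"tx": 0.9,"ty": 0,"tz": 0,"ax": 0,"ay": 0,"az": 0},
    {"gripper": 0,"tx": 0.7,"ty": 0,"tz": 0,"ax": 0,"ay": 0,"az": 0},
    {"gripper": 0,"tx": 0.4,"ty": 0,"tz": 0,"ax": 0,"ay": 0,"az": 0},
    {"gripper": 0,"tx": 0.3,"ty": 0,"tz": 0,"ax": 0,"ay": 0,"az": 0},
    {"gripper": 0,"tx": 0.2,"ty": 0,"tz": 0,"ax": 0,"ay": 0,"az": 0},
    {"gripper": 0,"tx": 0.12,"ty": 0,"tz": 0,"ax": 0,"ay": 0,"az": 0},
    {"gripper": 0,"tx": 0,"ty": 0,"tz": 0,"ax": 0,"ay": 0,"az": 0},
    {"gripper": 0,"tx": 0,"ty": 0,"tz": 0,"ax": 0,"ay": 0,"az": 0}
  ]
}}

```text
t: 35.32
eef_pos: [0.5393, 0.02, 0.2045]
ee_rot: [-1.37, 1.57, 0.3]
force: [0.3, -0.3, -1.2]
width: 0.0259
```

{"name": "play_rows", "arguments": {
  "steps": [
    {"gripper": 0.48,"tx": 0,"ty": 0,"tz": 0,"ax": 0,"ay": 0,"az": 0},
    {"gripper": 0.48,"tx": 0,"ty": 0,"tz": 0,"ax": 0,"ay": 0,"az": 0},
    {"gripper": 0.48,"tx": 0,"ty": 0,"tz": 0,"ax": 0,"ay": 0,"az": 0},
    {"gripper": 0.48,"tx": 0,"ty": 0,"tz": 0,"ax": 0,"ay": 0,"az": 0},
    {"gripper": 0.48,"tx": -0.5,"ty": 0,"tz": 0,"ax": 0,"ay": 0,"az": 0},
    {"gripper": 0.48,"tx": -1,"ty": 0,"tz": 0,"ax": 0,"ay": 0,"az": 0},
    {"gripper": 0.48,"tx": -1,"ty": 0,"tz": 0,"ax": 0,"ay": 0,"az": 0},
    {"gripper": 0.48,"tx": -1,"ty": 0,"tz": 0,"ax": 0,"ay": 0,"az": 0},
    {"gripper": 0.48,"tx": -1,"ty": 0,"tz": 0,"ax": 0,"ay": 0,"az": 0},
    {"gripper": 0.48,"tx": -1,"ty": 0,"tz": 0,"ax": 0,"ay": 0,"az": 0}
  ]
}}

```text
t: 36.15
eef_pos: [0.5387, 0.0197, 0.3429]
ee_rot: [-1.158, 1.57, 0.511]
force: [0.5, -0.1, 0.7]
width: 0.0421
```

Run:
```python
from h import *
fr=np.array([.4437,-.0658])
p=fr-.085*XD; 
plan([*p,.18],np.radians(95.7));print(p)
shot("scene","s24.png",(100,300,180,400),3.2)
```

```text
t 36.15 tcp [0.5387 0.0197 0.3429] gp [0.5388 0.0197 0.1839] jaw 95.7 q [ 0.4   0.19 -0.38 -0.   -1.01 -1.87] w 0.0421 F [ 0.5 -0.1  0.7]
world d [-0.1796 -0.094  -0.0039] tool(before turn) units [ 0.15  7.52 -3.03] turn units [-0.01  0.    0.  ] tool(after turn) units [ 0.16  7.52 -3.03]
[ 0.35912028 -0.07424218]
```

View pics/s24.png

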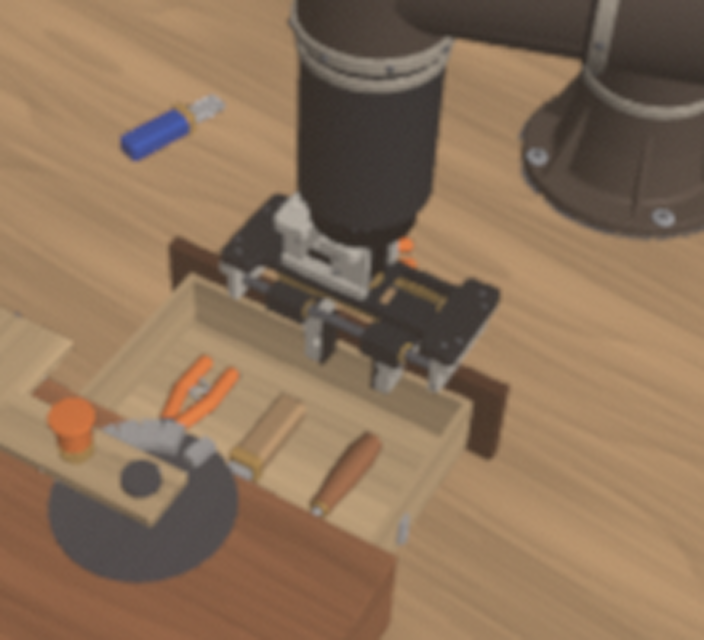

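All three tools lie flat in the drawer. Next I move in front of the drawer panel with the fingers closed.

Run:
```python
from h import *
fr=np.array([.4437,-.0658])
p=fr-.03*XD+.06*YD
plan([*p,.184],np.radians(95.7));print(p,np.hypot(*p))
shot("top","t24.png")
```

```text
t 36.2 tcp [0.5402 0.02   0.3482] gp [0.5414 0.0201 0.1892] jaw 95.7 q [ 0.4   0.18 -0.37  0.   -1.01 -1.87] w 0.0423 F [ 2.9 -0.2  5.7]
world d [-0.1323 -0.029  -0.0052] tool(before turn) units [ 0.17  5.38 -0.63] turn units [0.   0.   0.07] tool(after turn) units [ 0.21  5.38 -0.63]
[ 0.40788915 -0.00907626] 0.407990116856666
```

View pics/t24.png

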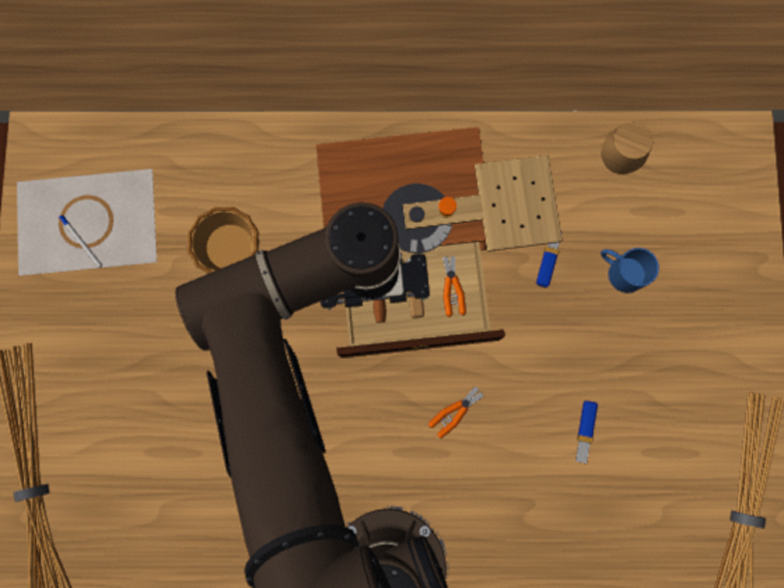

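{"name": "play_rows", "arguments": {
  "steps": [
    {"gripper": 0,"tx": 0,"ty": 0.6,"tz": -0.09,"ax": 0,"ay": 0,"az": 0},
    {"gripper": 0,"tx": 0,"ty": 0.8,"tz": -0.09,"ax": 0,"ay": 0,"az": 0},
    {"gripper": 0,"tx": 0,"ty": 0.8,"tz": -0.09,"ax": 0,"ay": 0,"az": 0},
    {"gripper": 0,"tx": 0,"ty": 0.8,"tz": -0.09,"ax": 0,"ay": 0,"az": 0},
    {"gripper": 0,"tx": 0,"ty": 0.8,"tz": -0.09,"ax": 0,"ay": 0,"az": 0},
    {"gripper": 0,"tx": 0,"ty": 0.8,"tz": -0.09,"ax": 0,"ay": 0,"az": 0},
    {"gripper": 0,"tx": 0,"ty": 0.7,"tz": -0.09,"ax": 0,"ay": 0,"az": 0},
    {"gripper": 0,"tx": 0,"ty": 0,"tz": 0,"ax": 0,"ay": 0,"az": 0},
    {"gripper": 0,"tx": 0,"ty": 0,"tz": 0,"ax": 0,"ay": 0,"az": 0},
    {"gripper": 0,"tx": 0,"ty": 0,"tz": 0,"ax": 0,"ay": 0,"az": 0}
  ]
}}

```text
t: 37.08
eef_pos: [0.409, -0.0088, 0.3416]
ee_rot: [-1.358, 1.57, 0.312]
force: [-0.2, 0.6, 0.3]
width: 0.0002
```

Run:
```python
from h import *
fr=np.array([.4437,-.0658])
p=fr-.03*XD+.06*YD
plan([*p,.08],np.radians(95.7))
shot("top","t25.png")
```

```text
t 37.08 tcp [ 0.409  -0.0088  0.3416] gp [ 0.4091 -0.0087  0.1826] jaw 95.7 q [ 0.47 -0.04 -0.63  0.   -0.98 -1.94] w 0.0002 F [-0.2  0.6  0.3]
world d [-0.0011 -0.0003 -0.1026] tool(before turn) units [ 4.1   0.05 -0.01] turn units [-0.    0.    0.01] tool(after turn) units [ 4.11  0.04 -0.01]
```

View pics/t25.png

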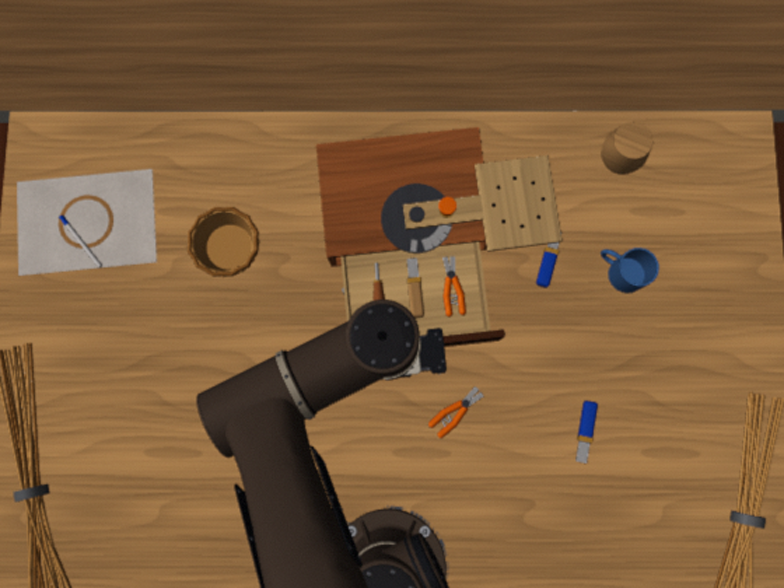

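{"name": "play_rows", "arguments": {
  "steps": [
    {"gripper": 0,"tx": 0.7,"ty": 0.05,"tz": 0,"ax": 0,"ay": 0,"az": 0},
    {"gripper": 0,"tx": 0.8,"ty": 0,"tz": 0,"ax": 0,"ay": 0,"az": 0},
    {"gripper": 0,"tx": 0.8,"ty": 0,"tz": 0,"ax": 0,"ay": 0,"az": 0},
    {"gripper": 0,"tx": 0.8,"ty": 0,"tz": 0,"ax": 0,"ay": 0,"az": 0},
    {"gripper": 0,"tx": 0.6,"ty": 0,"tz": 0,"ax": 0,"ay": 0,"az": 0},
    {"gripper": 0,"tx": 0.4,"ty": 0,"tz": 0,"ax": 0,"ay": 0,"az": 0},
    {"gripper": 0,"tx": 0,"ty": 0,"tz": 0,"ax": 0,"ay": 0,"az": 0},
    {"gripper": 0,"tx": 0,"ty": 0,"tz": 0,"ax": 0,"ay": 0,"az": 0}
  ]
}}

```text
t: 37.8
eef_pos: [0.4079, -0.0089, 0.2384]
ee_rot: [2.008, 1.569, -2.605]
force: [0.4, -0.1, -0.1]
width: 0.0003
```

Run:
```python
from h import *
st()
shot("scene","s26.png",(80,280,160,380),3.2)
```

```text
t 37.8 gp [ 0.4076 -0.0091  0.0794] down [-0.002 -0.001 -1.   ] y [-0.995 -0.099  0.002] z [-0.099  0.995 -0.001] q [ 0.47  0.11 -0.77  0.   -0.69 -1.94] w 0.0003 F [ 0.4 -0.1 -0.1]
```

View pics/s26.png

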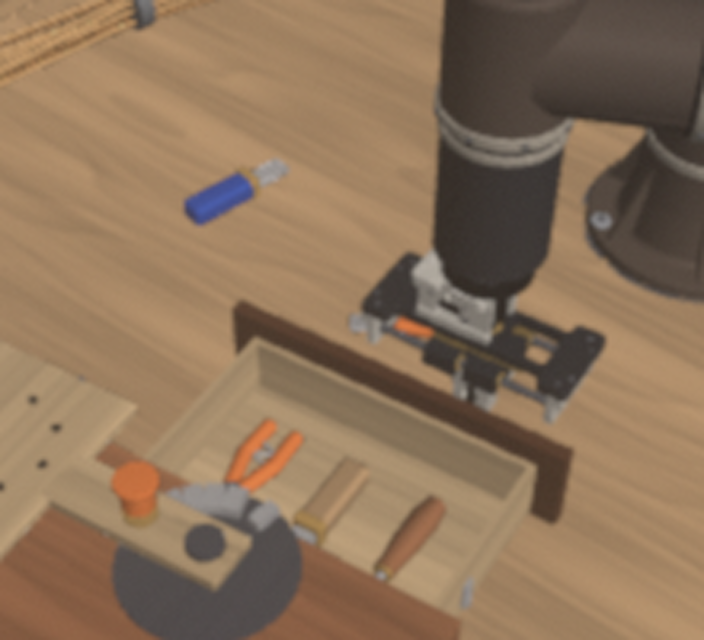

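{"name": "play_rows", "arguments": {
  "steps": [
    {"gripper": 0,"tx": 0,"ty": -0.2,"tz": 0,"ax": 0,"ay": 0,"az": 0},
    {"gripper": 0,"tx": 0,"ty": -0.2,"tz": 0,"ax": 0,"ay": 0,"az": 0},
    {"gripper": 0,"tx": 0,"ty": -0.2,"tz": 0,"ax": 0,"ay": 0,"az": 0},
    {"gripper": 0,"tx": 0,"ty": -0.2,"tz": 0,"ax": 0,"ay": 0,"az": 0},
    {"gripper": 0,"tx": 0,"ty": -0.2,"tz": 0,"ax": 0,"ay": 0,"az": 0},
    {"gripper": 0,"tx": 0,"ty": -0.2,"tz": 0,"ax": 0,"ay": 0,"az": 0},
    {"gripper": 0,"tx": 0,"ty": -0.3,"tz": 0,"ax": 0,"ay": 0,"az": 0},
    {"gripper": 0,"tx": 0,"ty": -0.3,"tz": 0,"ax": 0,"ay": 0,"az": 0},
    {"gripper": 0,"tx": 0,"ty": -0.3,"tz": 0,"ax": 0,"ay": 0,"az": 0},
    {"gripper": 0,"tx": 0,"ty": -0.3,"tz": 0,"ax": 0,"ay": 0,"az": 0}
  ]
}}

```text
t: 38.68
eef_pos: [0.468, -0.003, 0.2388]
ee_rot: [1.561, 1.571, -3.053]
force: [-0.7, 0.6, 0.3]
width: 0.0005
```

Run:
```python
from h import *
st()
shot("scene","s27.png",(80,280,160,380),3.2)
```

```text
t 38.68 gp [ 0.468  -0.003   0.0798] down [-0. -0. -1.] y [-0.995 -0.099  0.   ] z [-0.099  0.995  0.   ] q [ 0.42  0.2  -0.65 -0.   -0.72 -1.89] w 0.0005 F [-0.7  0.6  0.3]
```

View pics/s27.png

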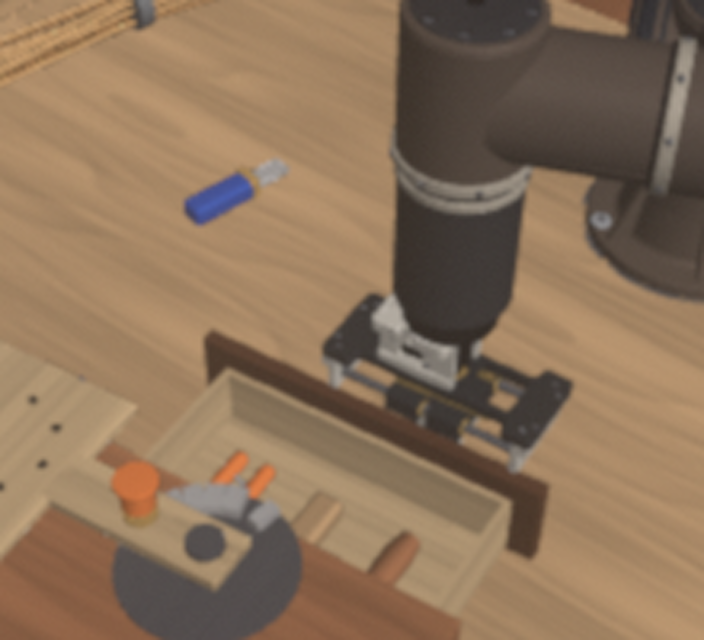

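{"name": "play_rows", "arguments": {
  "steps": [
    {"gripper": 0,"tx": 0,"ty": -0.3,"tz": 0,"ax": 0,"ay": 0,"az": 0},
    {"gripper": 0,"tx": 0,"ty": -0.3,"tz": 0,"ax": 0,"ay": 0,"az": 0},
    {"gripper": 0,"tx": 0,"ty": -0.3,"tz": 0,"ax": 0,"ay": 0,"az": 0},
    {"gripper": 0,"tx": 0,"ty": -0.3,"tz": 0,"ax": 0,"ay": 0,"az": 0},
    {"gripper": 0,"tx": 0,"ty": -0.3,"tz": 0,"ax": 0,"ay": 0,"az": 0},
    {"gripper": 0,"tx": 0,"ty": -0.3,"tz": 0,"ax": 0,"ay": 0,"az": 0},
    {"gripper": 0,"tx": 0,"ty": -0.3,"tz": 0,"ax": 0,"ay": 0,"az": 0},
    {"gripper": 0,"tx": 0,"ty": -0.3,"tz": 0,"ax": 0,"ay": 0,"az": 0},
    {"gripper": 0,"tx": 0,"ty": -0.3,"tz": 0,"ax": 0,"ay": 0,"az": 0},
    {"gripper": 0,"tx": 0,"ty": -0.3,"tz": 0,"ax": 0,"ay": 0,"az": 0},
    {"gripper": 0,"tx": 0,"ty": -0.3,"tz": 0,"ax": 0,"ay": 0,"az": 0},
    {"gripper": 0,"tx": 0,"ty": -0.3,"tz": 0,"ax": 0,"ay": 0,"az": 0},
    {"gripper": 0,"tx": 0,"ty": -0.2,"tz": 0,"ax": 0,"ay": 0,"az": 0},
    {"gripper": 0,"tx": 0,"ty": -0.2,"tz": 0,"ax": 0,"ay": 0,"az": 0},
    {"gripper": 0,"tx": 0,"ty": -0.2,"tz": 0,"ax": 0,"ay": 0,"az": 0}
  ]
}}

```text
t: 39.98
eef_pos: [0.572, 0.0073, 0.2389]
ee_rot: [0.885, 1.571, 2.555]
force: [-0.5, 0.3, 0.4]
width: -0.0
```

Run:
```python
from h import *
st()
shot("scene","s28.png",(80,280,160,380),3.2)
```

```text
t 39.98 gp [0.572  0.0073 0.0799] down [-0.  0. -1.] y [-0.995 -0.099  0.   ] z [-0.099  0.995  0.   ] q [ 0.35  0.35 -0.42 -0.   -0.8  -1.83] w -0.0 F [-0.5  0.3  0.4]
```

View pics/s28.png

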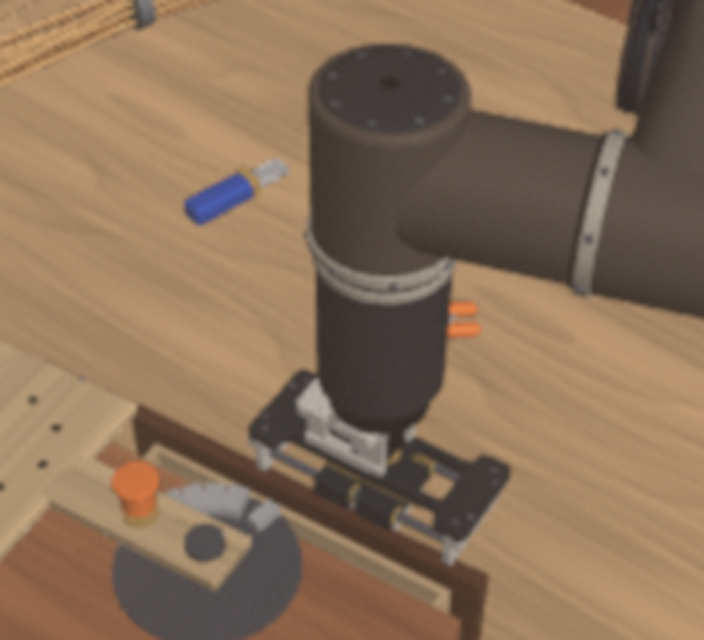

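{"name": "play_rows", "arguments": {
  "steps": [
    {"gripper": 0,"tx": 0,"ty": -0.15,"tz": 0,"ax": 0,"ay": 0,"az": 0},
    {"gripper": 0,"tx": 0,"ty": -0.15,"tz": 0,"ax": 0,"ay": 0,"az": 0},
    {"gripper": 0,"tx": 0,"ty": -0.15,"tz": 0,"ax": 0,"ay": 0,"az": 0},
    {"gripper": 0,"tx": 0,"ty": -0.15,"tz": 0,"ax": 0,"ay": 0,"az": 0},
    {"gripper": 0,"tx": 0,"ty": -0.15,"tz": 0,"ax": 0,"ay": 0,"az": 0},
    {"gripper": 0,"tx": 0,"ty": -0.15,"tz": 0,"ax": 0,"ay": 0,"az": 0},
    {"gripper": 0,"tx": 0,"ty": -0.15,"tz": 0,"ax": 0,"ay": 0,"az": 0},
    {"gripper": 0,"tx": 0,"ty": -0.15,"tz": 0,"ax": 0,"ay": 0,"az": 0}
  ]
}}

```text
t: 40.7
eef_pos: [0.5988, 0.0098, 0.2385]
ee_rot: [1.618, 1.563, -2.996]
force: [-14.8, 2.9, 10.0]
width: 0.0002
```

{"name": "play_rows", "arguments": {
  "steps": [
    {"gripper": 0,"tx": 0,"ty": -0.1,"tz": 0,"ax": 0,"ay": 0,"az": 0},
    {"gripper": 0,"tx": 0,"ty": -0.1,"tz": 0,"ax": 0,"ay": 0,"az": 0}
  ]
}}

```text
t: 40.87
eef_pos: [0.6055, 0.0106, 0.2386]
ee_rot: [1.609, 1.568, -3.004]
force: [-3.2, 0.9, -0.8]
width: 0.0007
```

{"name": "play_rows", "arguments": {
  "steps": [
    {"gripper": 0,"tx": 0,"ty": -0.1,"tz": 0,"ax": 0,"ay": 0,"az": 0},
    {"gripper": 0,"tx": 0,"ty": -0.1,"tz": 0,"ax": 0,"ay": 0,"az": 0}
  ]
}}

```text
t: 41.03
eef_pos: [0.6081, 0.0108, 0.2384]
ee_rot: [1.611, 1.561, -3.003]
force: [-28.0, 5.7, 22.7]
width: 0.0004
```

Run:
```python
from h import *
st()
shot("scene","s29.png",(150,350,120,340),3.2)
```

```text
t 41.03 gp [0.6066 0.0106 0.0794] down [-0.01  -0.001 -1.   ] y [-0.995 -0.098  0.01 ] z [-0.098  0.995 -0.   ] q [ 0.34  0.41 -0.34 -0.   -0.84 -1.81] w 0.0004 F [-28.    5.7  22.7]
```

View pics/s29.png

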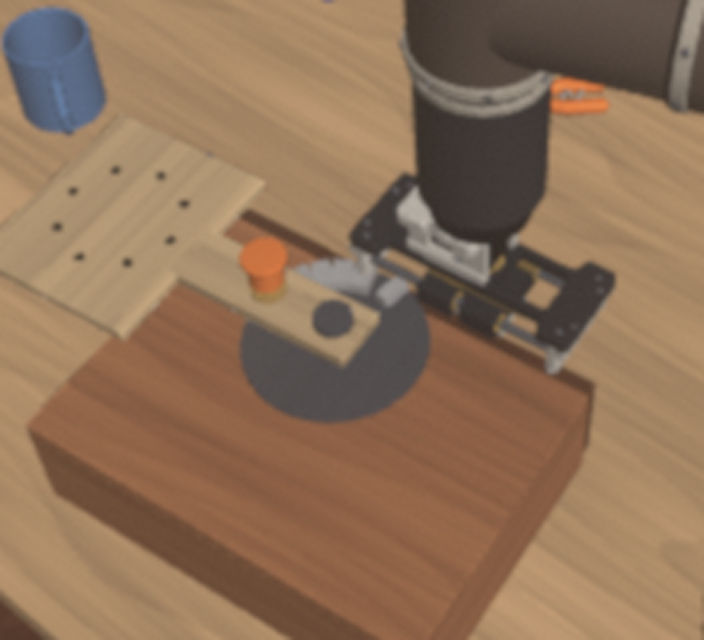

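The roller resistance rose, dropped away, then met a hard stop, which means the drawer has snapped home. Backing off to look.

{"name": "play_rows", "arguments": {
  "steps": [
    {"gripper": 0,"tx": 0,"ty": 0.3,"tz": 0,"ax": 0,"ay": 0,"az": 0},
    {"gripper": 0,"tx": 0,"ty": 0.6,"tz": 0,"ax": 0,"ay": 0,"az": 0},
    {"gripper": 0,"tx": 0,"ty": 0.6,"tz": 0,"ax": 0,"ay": 0,"az": 0},
    {"gripper": 0,"tx": -0.8,"ty": 0.6,"tz": 0,"ax": 0,"ay": 0,"az": 0},
    {"gripper": 0,"tx": -1,"ty": 0.3,"tz": 0,"ax": 0,"ay": 0,"az": 0},
    {"gripper": 0.5,"tx": -1,"ty": 0,"tz": 0,"ax": 0,"ay": 0,"az": 0},
    {"gripper": 1,"tx": -1,"ty": 0,"tz": 0,"ax": 0,"ay": 0,"az": 0},
    {"gripper": 1,"tx": -0.8,"ty": 0,"tz": 0,"ax": 0,"ay": 0,"az": 0},
    {"gripper": 1,"tx": 0,"ty": 0,"tz": 0,"ax": 0,"ay": 0,"az": 0}
  ]
}}

```text
t: 41.83
eef_pos: [0.5534, 0.0054, 0.3591]
ee_rot: [-1.502, 1.562, 0.168]
force: [-0.2, -0.2, 0.3]
width: 0.0213
```

Run:
```python
from h import *
shot("scene","s30.png");shot("top","t30.png")
print([(np.round(d['location'],1),round(d['confidence'],2)) for d in finder.pinpoint("knob_grip","scene")])
plan([.7100,-.1155,.19],np.radians(185.8))
```

```text
[(array([237.3, 201.6]), 0.46)]
t 41.98 tcp [0.5518 0.0053 0.3539] gp [0.552  0.0053 0.1949] jaw 95.6 q [ 0.36  0.2  -0.33 -0.   -1.04 -1.84] w 0.0337 F [ 0.3 -0.8 -0.5]
world d [ 0.1582 -0.1208 -0.0049] tool(before turn) units [ 0.2  -5.82 -5.43] turn units [1.497e+01 1.000e-02 1.000e-02] tool(after turn) units [ 0.2  -5.44  5.81]
```

View pics/s30.png

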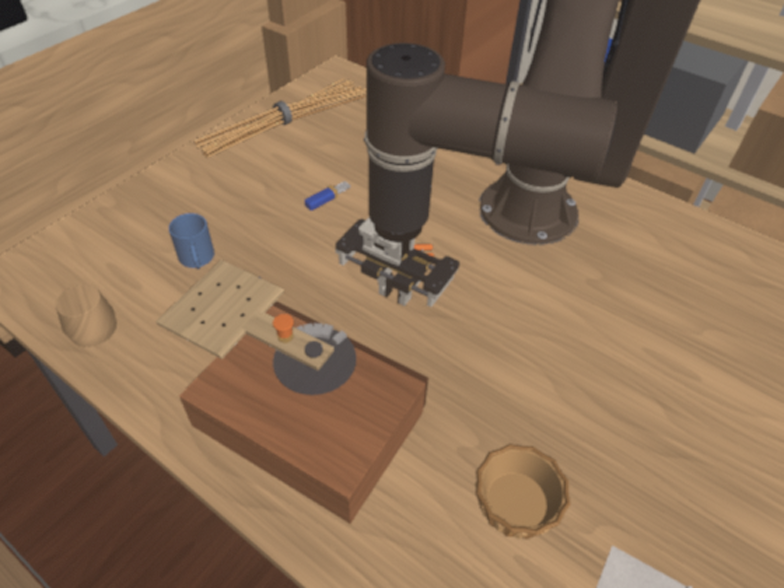

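View pics/t30.png

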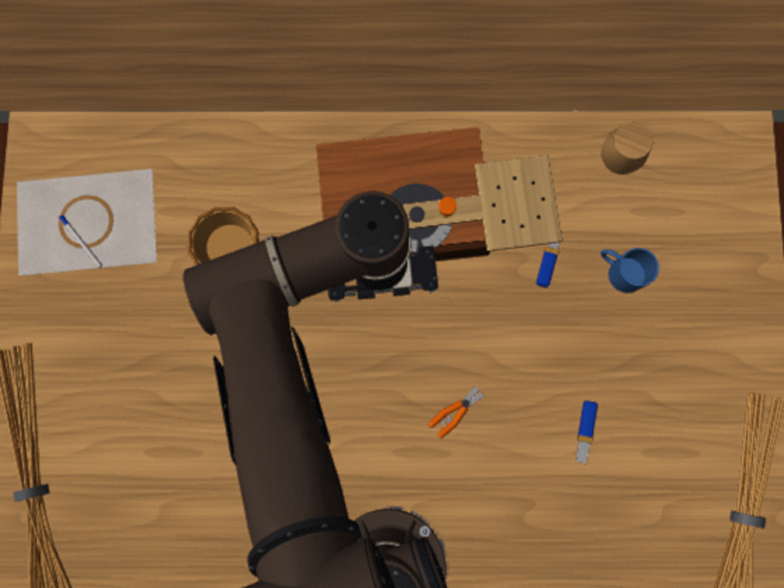

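The drawer is shut flush. Next the knob at its side position: I'll turn the gripper back to 185.8° by -15 units, since the other way would exceed the wrist range.

Run:
```python
from h import *
im=cv2.cvtColor(optics.grab_frame("top"),cv2.COLOR_RGB2HSV)
m=cv2.inRange(im,(3,180,120),(14,255,255));m[:130]=0;m[165:]=0;m[:,:300]=0;m[:,345:]=0
ys,xs=np.nonzero(m);print(len(xs),ys.mean(),xs.mean());k=(ys.mean(),xs.mean())
print(world("top",*k,.166))
im=cv2.cvtColor(optics.grab_frame("scene"),cv2.COLOR_RGB2HSV)
m=cv2.inRange(im,(3,170,120),(16,255,255));m[:215]=0;m[250:]=0;m[:,:180]=0;m[:,225:]=0
ys,xs=np.nonzero(m);print(len(xs),ys.mean(),xs.mean(),ys.min(),ys.max(),xs.min(),xs.max())
print(tri(k,(ys.mean(),xs.mean())))
```

```text
242 143.73140495867767 323.3223140495868
[ 0.71786105 -0.12676531  0.166     ]
135 231.6888888888889 202.37037037037038 225 240 196 208
(array([ 0.71446525, -0.12119256,  0.1621628 ]), [np.float64(0.0071762191428001105), np.float64(0.007176219142800173)])
```

{"name": "play_rows", "arguments": {
  "steps": [
    {"gripper": 1,"tx": 0,"ty": 0,"tz": 0,"ax": -1,"ay": 0,"az": 0},
    {"gripper": 1,"tx": 0,"ty": 0,"tz": 0,"ax": -1,"ay": 0,"az": 0},
    {"gripper": 1,"tx": 0,"ty": 0,"tz": 0,"ax": -1,"ay": 0,"az": 0},
    {"gripper": 1,"tx": 0,"ty": 0,"tz": 0,"ax": -1,"ay": 0,"az": 0},
    {"gripper": 1,"tx": 0,"ty": 0,"tz": 0,"ax": -1,"ay": 0,"az": 0},
    {"gripper": 1,"tx": 0,"ty": 0,"tz": 0,"ax": -1,"ay": 0,"az": 0},
    {"gripper": 1,"tx": 0,"ty": 0,"tz": 0,"ax": -1,"ay": 0,"az": 0},
    {"gripper": 1,"tx": 0,"ty": 0,"tz": 0,"ax": -1,"ay": 0,"az": 0},
    {"gripper": 1,"tx": 0,"ty": 0,"tz": 0,"ax": -1,"ay": 0,"az": 0},
    {"gripper": 1,"tx": 0,"ty": 0,"tz": 0,"ax": -1,"ay": 0,"az": 0},
    {"gripper": 1,"tx": 0,"ty": 0,"tz": 0,"ax": -1,"ay": 0,"az": 0},
    {"gripper": 1,"tx": 0,"ty": 0,"tz": 0,"ax": -1,"ay": 0,"az": 0},
    {"gripper": 1,"tx": 0,"ty": 0,"tz": 0,"ax": -1,"ay": 0,"az": 0},
    {"gripper": 1,"tx": 0,"ty": 0,"tz": 0,"ax": -1,"ay": 0,"az": 0},
    {"gripper": 1,"tx": -1,"ty": 0,"tz": 0,"ax": -1,"ay": 0,"az": 0},
    {"gripper": 1,"tx": -1,"ty": 0,"tz": 0,"ax": 0,"ay": 0,"az": 0},
    {"gripper": 1,"tx": 0,"ty": 0,"tz": 0,"ax": 0,"ay": 0,"az": 0}
  ]
}}

```text
t: 43.5
eef_pos: [0.5531, 0.0054, 0.4076]
ee_rot: [3.026, 1.566, -0.015]
force: [1.4, 0.8, 0.6]
width: 0.0872
```

Run:
```python
from h import *
plan([.7090,-.1152,.245],np.radians(185.8))
```

```text
t 43.5 tcp [0.5531 0.0054 0.4076] gp [0.5539 0.0053 0.2486] jaw -174.3 q [ 0.36  0.15 -0.26  0.   -1.15 -0.27] w 0.0872 F [1.4 0.8 0.6]
world d [ 0.1559 -0.1206 -0.0036] tool(before turn) units [ 0.18  5.42 -5.72] turn units [-0.01 -0.05 -0.01] tool(after turn) units [ 0.14  5.43 -5.72]
```

{"name": "play_rows", "arguments": {
  "steps": [
    {"gripper": 1,"tx": 0,"ty": 0.68,"tz": -0.715,"ax": 0,"ay": 0,"az": 0},
    {"gripper": 1,"tx": 0,"ty": 0.68,"tz": -0.715,"ax": 0,"ay": 0,"az": 0},
    {"gripper": 1,"tx": 0,"ty": 0.68,"tz": -0.715,"ax": 0,"ay": 0,"az": 0},
    {"gripper": 1,"tx": 0,"ty": 0.68,"tz": -0.715,"ax": 0,"ay": 0,"az": 0},
    {"gripper": 1,"tx": 0,"ty": 0.68,"tz": -0.715,"ax": 0,"ay": 0,"az": 0},
    {"gripper": 1,"tx": 0,"ty": 0.68,"tz": -0.715,"ax": 0,"ay": 0,"az": 0},
    {"gripper": 1,"tx": 0,"ty": 0.68,"tz": -0.715,"ax": 0,"ay": 0,"az": 0},
    {"gripper": 1,"tx": 0,"ty": 0.68,"tz": -0.715,"ax": 0,"ay": 0,"az": 0},
    {"gripper": 1,"tx": 0,"ty": 0,"tz": 0,"ax": 0,"ay": 0,"az": 0},
    {"gripper": 1,"tx": 0,"ty": 0,"tz": 0,"ax": 0,"ay": 0,"az": 0}
  ]
}}

```text
t: 44.33
eef_pos: [0.7081, -0.1169, 0.4012]
ee_rot: [-0.037, 1.568, -3.082]
force: [-0.7, 0.1, -0.7]
width: 0.088
```

Run:
```python
from h import *
print(world("top",205.5/1.4,447.5/1.4,.168), world("scene",328/1.4,284/1.4,.152))
plan([.7090,-.1152,.150],np.radians(185.8))
shot("scene","s31.png",(150,300,120,300),4)
```

```text
[ 0.70869918 -0.11656757  0.168     ] [ 0.71105542 -0.11449073  0.152     ]
t 44.33 tcp [ 0.7081 -0.1169  0.4012] gp [ 0.7076 -0.1169  0.2422] jaw -174.5 q [ 0.11  0.43  0.12 -0.   -1.26 -0.01] w 0.088 F [-0.7  0.1 -0.7]
world d [ 0.0009  0.0017 -0.0922] tool(before turn) units [ 3.69 -0.06 -0.05] turn units [-0.04  0.03  0.  ] tool(after turn) units [ 3.69 -0.06 -0.04]
```

View pics/s31.png

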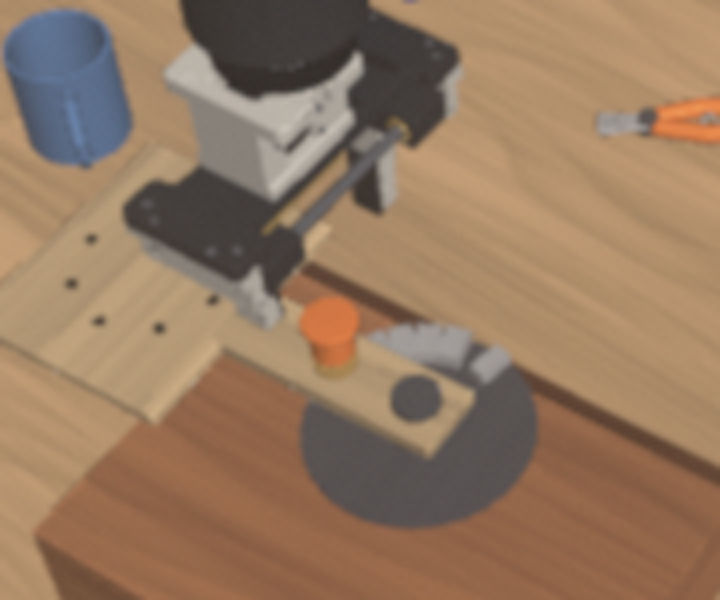

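{"name": "play_rows", "arguments": {
  "steps": [
    {"gripper": 1,"tx": 0.5,"ty": -0.04,"tz": -0.04,"ax": 0,"ay": 0,"az": 0},
    {"gripper": 1,"tx": 0.6,"ty": 0,"tz": 0,"ax": 0,"ay": 0,"az": 0},
    {"gripper": 1,"tx": 0.6,"ty": 0,"tz": 0,"ax": 0,"ay": 0,"az": 0},
    {"gripper": 1,"tx": 0.6,"ty": 0,"tz": 0,"ax": 0,"ay": 0,"az": 0},
    {"gripper": 1,"tx": 0.6,"ty": 0,"tz": 0,"ax": 0,"ay": 0,"az": 0},
    {"gripper": 1,"tx": 0.5,"ty": 0,"tz": 0,"ax": 0,"ay": 0,"az": 0},
    {"gripper": 1,"tx": 0.29,"ty": 0,"tz": 0,"ax": 0,"ay": 0,"az": 0},
    {"gripper": 1,"tx": 0,"ty": 0,"tz": 0,"ax": 0,"ay": 0,"az": 0},
    {"gripper": 1,"tx": 0,"ty": 0,"tz": 0,"ax": 0,"ay": 0,"az": 0}
  ]
}}

```text
t: 45.13
eef_pos: [0.7083, -0.1146, 0.3116]
ee_rot: [0.522, 1.57, -2.521]
force: [0.4, 0.1, 0.8]
width: 0.0877
```

Run:
```python
from h import *
plan([.7090,-.1155,.150],np.radians(185.8))
shot("scene","s32.png",(150,300,120,300),4)
```

```text
t 45.13 tcp [ 0.7083 -0.1146  0.3116] gp [ 0.7082 -0.1146  0.1526] jaw -174.3 q [ 0.11  0.49 -0.    0.   -1.08 -0.01] w 0.0877 F [0.4 0.1 0.8]
world d [ 0.0007 -0.0009 -0.0026] tool(before turn) units [ 0.1   0.04 -0.03] turn units [-0.02  0.   -0.  ] tool(after turn) units [ 0.1   0.04 -0.03]
```

View pics/s32.png

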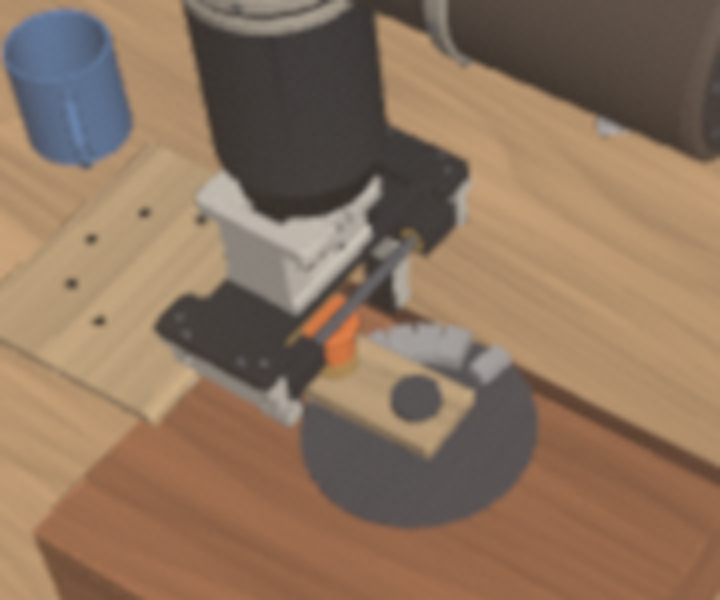

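{"name": "play_rows", "arguments": {
  "steps": [
    {"gripper": 1,"tx": 0.08,"ty": 0,"tz": 0,"ax": 0,"ay": 0,"az": 0},
    {"gripper": 0,"tx": 0,"ty": 0,"tz": 0,"ax": 0,"ay": 0,"az": 0},
    {"gripper": 0,"tx": 0,"ty": 0,"tz": 0,"ax": 0,"ay": 0,"az": 0},
    {"gripper": 0,"tx": 0,"ty": 0,"tz": 0,"ax": 0,"ay": 0,"az": 0},
    {"gripper": 0,"tx": 0,"ty": 0,"tz": 0,"ax": 0,"ay": 0,"az": 0},
    {"gripper": 0,"tx": 0,"ty": 0,"tz": 0,"ax": 0,"ay": 0,"az": 0},
    {"gripper": 0,"tx": 0,"ty": 0,"tz": 0,"ax": 0,"ay": 0,"az": 0},
    {"gripper": 0,"tx": 0,"ty": 0,"tz": 0,"ax": 0,"ay": 0,"az": 0},
    {"gripper": 0,"tx": 0,"ty": 0,"tz": 0,"ax": 0,"ay": 0,"az": 0},
    {"gripper": 0,"tx": 0,"ty": 0,"tz": 0,"ax": 0,"ay": 0,"az": 0},
    {"gripper": 0,"tx": 0,"ty": 0,"tz": 0,"ax": 0,"ay": 0,"az": 0},
    {"gripper": 0,"tx": 0,"ty": 0,"tz": 0,"ax": 0,"ay": 0,"az": 0},
    {"gripper": 0,"tx": 0,"ty": 0,"tz": 0,"ax": 0,"ay": 0,"az": 0},
    {"gripper": 0,"tx": 0,"ty": 0,"tz": 0,"ax": 0,"ay": 0,"az": 0}
  ],
  "newtons": 50
}}

```text
t: 46.35
eef_pos: [0.7082, -0.1149, 0.3096]
ee_rot: [-0.049, 1.571, -3.092]
force: [-0.4, 0.2, -0.6]
width: 0.034
```

{"name": "play_rows", "arguments": {
  "steps": [
    {"gripper": 0,"tx": -0.1,"ty": 0,"tz": 0,"ax": 0,"ay": 0,"az": 0},
    {"gripper": 0,"tx": -0.15,"ty": 0,"tz": 0,"ax": 0,"ay": 0,"az": 0},
    {"gripper": 0,"tx": -0.15,"ty": 0,"tz": 0,"ax": 0,"ay": 0,"az": 0},
    {"gripper": 0,"tx": -0.15,"ty": 0,"tz": 0,"ax": 0,"ay": 0,"az": 0},
    {"gripper": 0,"tx": 0,"ty": 0,"tz": 0,"ax": 0,"ay": 0,"az": 0},
    {"gripper": 0,"tx": 0,"ty": 0,"tz": 0,"ax": 0,"ay": 0,"az": 0}
  ]
}}

```text
t: 46.85
eef_pos: [0.7082, -0.1149, 0.3231]
ee_rot: [-0.47, 1.57, 2.77]
force: [2.1, -1.7, -8.2]
width: 0.0338
```

Run:
```python
from h import *
plan([.6440,-.062,.162],np.radians(95.8))
st()
```

```text
t 46.85 tcp [ 0.7082 -0.1149  0.3231] gp [ 0.7081 -0.1148  0.1641] jaw -174.4 q [ 0.11  0.48  0.01 -0.   -1.1  -0.01] w 0.0338 F [ 2.1 -1.7 -8.2]
world d [-0.0642  0.0529 -0.0021] tool(before turn) units [ 0.08 -2.36  2.35] turn units [ 1.497e+01  1.000e-02 -0.000e+00] tool(after turn) units [0.08 2.34 2.36]
t 46.85 gp [ 0.7081 -0.1148  0.1641] down [-0.001  0.    -1.   ] y [ 0.098 -0.995 -0.   ] z [-0.995 -0.098  0.001] q [ 0.11  0.48  0.01 -0.   -1.1  -0.01] w 0.0338 F [ 2.1 -1.7 -8.2]
```

The plunger is up (about -8 N). Swinging the board back in 20 rows of 4.5°.

{"name": "play_rows", "arguments": {
  "steps": [
    {"gripper": 0,"tx": 0,"ty": -0.007,"tz": 0.185,"ax": 0.75,"ay": 0,"az": 0},
    {"gripper": 0,"tx": 0,"ty": -0.007,"tz": 0.185,"ax": 0.75,"ay": 0,"az": 0},
    {"gripper": 0,"tx": 0,"ty": -0.007,"tz": 0.185,"ax": 0.75,"ay": 0,"az": 0},
    {"gripper": 0,"tx": 0,"ty": -0.007,"tz": 0.185,"ax": 0.75,"ay": 0,"az": 0},
    {"gripper": 0,"tx": 0,"ty": -0.007,"tz": 0.185,"ax": 0.75,"ay": 0,"az": 0},
    {"gripper": 0,"tx": 0,"ty": -0.007,"tz": 0.185,"ax": 0.75,"ay": 0,"az": 0},
    {"gripper": 0,"tx": 0,"ty": -0.007,"tz": 0.185,"ax": 0.75,"ay": 0,"az": 0},
    {"gripper": 0,"tx": 0,"ty": -0.007,"tz": 0.185,"ax": 0.75,"ay": 0,"az": 0},
    {"gripper": 0,"tx": 0,"ty": -0.007,"tz": 0.185,"ax": 0.75,"ay": 0,"az": 0},
    {"gripper": 0,"tx": 0,"ty": -0.007,"tz": 0.185,"ax": 0.75,"ay": 0,"az": 0},
    {"gripper": 0,"tx": 0,"ty": -0.007,"tz": 0.185,"ax": 0.75,"ay": 0,"az": 0},
    {"gripper": 0,"tx": 0,"ty": -0.007,"tz": 0.185,"ax": 0.75,"ay": 0,"az": 0},
    {"gripper": 0,"tx": 0,"ty": -0.007,"tz": 0.185,"ax": 0.75,"ay": 0,"az": 0},
    {"gripper": 0,"tx": 0,"ty": -0.007,"tz": 0.185,"ax": 0.75,"ay": 0,"az": 0},
    {"gripper": 0,"tx": 0,"ty": -0.007,"tz": 0.185,"ax": 0.75,"ay": 0,"az": 0},
    {"gripper": 0,"tx": 0,"ty": -0.007,"tz": 0.185,"ax": 0.75,"ay": 0,"az": 0},
    {"gripper": 0,"tx": 0,"ty": -0.007,"tz": 0.185,"ax": 0.75,"ay": 0,"az": 0},
    {"gripper": 0,"tx": 0,"ty": -0.007,"tz": 0.185,"ax": 0.75,"ay": 0,"az": 0},
    {"gripper": 0,"tx": 0,"ty": -0.007,"tz": 0.185,"ax": 0.75,"ay": 0,"az": 0},
    {"gripper": 0,"tx": 0,"ty": -0.007,"tz": 0.185,"ax": 0.75,"ay": 0,"az": 0}
  ]
}}

```text
t: 48.52
eef_pos: [0.6436, -0.0633, 0.3233]
ee_rot: [2.753, 1.569, -1.865]
force: [3.5, -8.6, -7.3]
width: 0.0337
```

{"name": "play_rows", "arguments": {
  "steps": [
    {"gripper": 0,"tx": 0,"ty": 0,"tz": 0,"ax": 0,"ay": 0,"az": 0},
    {"gripper": 0,"tx": 0,"ty": 0,"tz": 0,"ax": 0,"ay": 0,"az": 0}
  ]
}}

```text
t: 48.68
eef_pos: [0.6436, -0.0631, 0.3233]
ee_rot: [2.612, 1.569, -2.002]
force: [2.8, -7.2, -8.5]
width: 0.0337
```

Run:
```python
from h import *
plan([.6440,-.062,.150],np.radians(95.8))
shot("scene","s33.png",(120,310,150,340),4)
```

```text
t 48.68 tcp [ 0.6436 -0.0631  0.3233] gp [ 0.6435 -0.0634  0.1643] jaw 95.6 q [ 0.2   0.37 -0.16  0.   -1.04 -1.68] w 0.0337 F [ 2.8 -7.2 -8.5]
world d [ 0.0004  0.0011 -0.0143] tool(before turn) units [ 0.57 -0.02  0.04] turn units [-0.03 -0.01 -0.01] tool(after turn) units [ 0.57 -0.02  0.04]
```

View pics/s33.png

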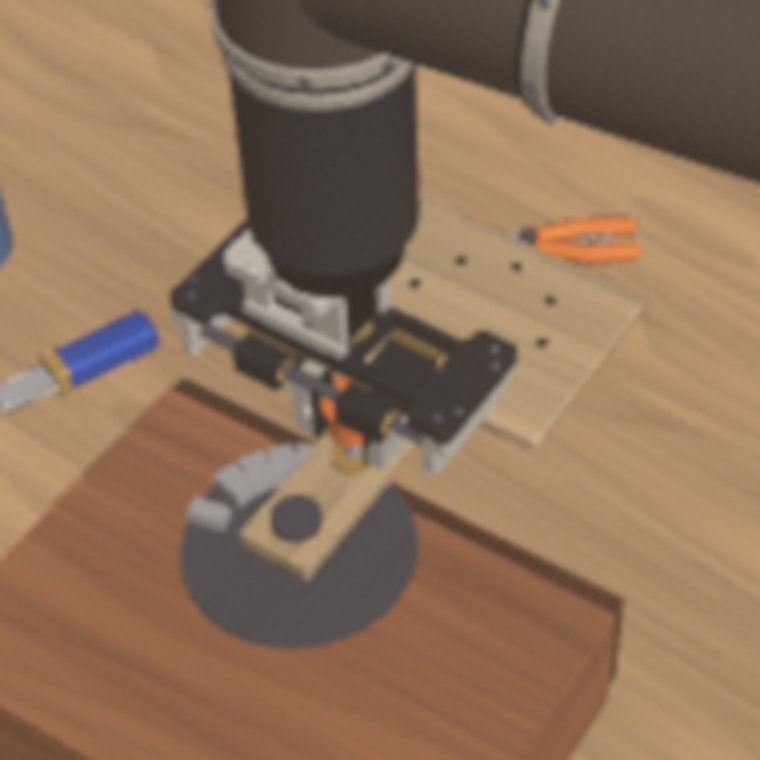

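{"name": "play_rows", "arguments": {
  "steps": [
    {"gripper": 0,"tx": 0.14,"ty": 0,"tz": 0.02,"ax": 0,"ay": 0,"az": 0},
    {"gripper": 0,"tx": 0.14,"ty": 0,"tz": 0.02,"ax": 0,"ay": 0,"az": 0},
    {"gripper": 0,"tx": 0.14,"ty": 0,"tz": 0,"ax": 0,"ay": 0,"az": 0},
    {"gripper": 0,"tx": 0.13,"ty": 0,"tz": 0,"ax": 0,"ay": 0,"az": 0},
    {"gripper": 0,"tx": 0,"ty": 0,"tz": 0,"ax": 0,"ay": 0,"az": 0},
    {"gripper": 0,"tx": 0,"ty": 0,"tz": 0,"ax": 0,"ay": 0,"az": 0}
  ]
}}

```text
t: 49.23
eef_pos: [0.6436, -0.0629, 0.3101]
ee_rot: [2.889, 1.568, -1.725]
force: [1.5, -10.7, -3.9]
width: 0.034
```

{"name": "play_rows", "arguments": {
  "steps": [
    {"gripper": 1,"tx": 0,"ty": 0,"tz": 0,"ax": 0,"ay": 0,"az": 0},
    {"gripper": 1,"tx": 0,"ty": 0,"tz": 0,"ax": 0,"ay": 0,"az": 0},
    {"gripper": 1,"tx": 0,"ty": 0,"tz": 0,"ax": 0,"ay": 0,"az": 0},
    {"gripper": 1,"tx": 0,"ty": 0,"tz": 0,"ax": 0,"ay": 0,"az": 0},
    {"gripper": 1,"tx": 0,"ty": 0,"tz": 0,"ax": 0,"ay": 0,"az": 0},
    {"gripper": 1,"tx": 0,"ty": 0,"tz": 0,"ax": 0,"ay": 0,"az": 0},
    {"gripper": 1,"tx": 0,"ty": 0,"tz": 0,"ax": 0,"ay": 0,"az": 0},
    {"gripper": 1,"tx": 0,"ty": 0,"tz": 0,"ax": 0,"ay": 0,"az": 0},
    {"gripper": 1,"tx": -0.4,"ty": 0,"tz": 0,"ax": 0,"ay": 0,"az": 0},
    {"gripper": 1,"tx": -0.8,"ty": 0,"tz": 0,"ax": 0,"ay": 0,"az": 0},
    {"gripper": 1,"tx": -0.8,"ty": 0,"tz": 0,"ax": 0,"ay": 0,"az": 0},
    {"gripper": 1,"tx": -1,"ty": 0,"tz": 0,"ax": 0,"ay": 0,"az": 0},
    {"gripper": 1,"tx": -1,"ty": 0,"tz": 0,"ax": 0,"ay": 0,"az": 0},
    {"gripper": 1,"tx": -1,"ty": 0,"tz": 0,"ax": 0,"ay": 0,"az": 0},
    {"gripper": 1,"tx": 0,"ty": 0,"tz": -1,"ax": 0,"ay": 0,"az": 0},
    {"gripper": 1,"tx": 0,"ty": 0,"tz": -1,"ax": 0,"ay": 0,"az": 0},
    {"gripper": 1,"tx": 0,"ty": 0,"tz": -1,"ax": 0,"ay": 0,"az": 0},
    {"gripper": 1,"tx": 0,"ty": 0,"tz": -1,"ax": 0,"ay": 0,"az": 0},
    {"gripper": 1,"tx": 0,"ty": 0,"tz": -1,"ax": 0,"ay": 0,"az": 0},
    {"gripper": 1,"tx": 0,"ty": 0,"tz": -1,"ax": 0,"ay": 0,"az": 0}
  ]
}}

```text
t: 50.9
eef_pos: [0.6584, -0.2115, 0.4357]
ee_rot: [-1.874, 1.57, -0.204]
force: [0.1, -0.2, -0.3]
width: 0.0876
```

{"name": "play_rows", "arguments": {
  "steps": [
    {"gripper": 1,"tx": 0,"ty": 0,"tz": -1,"ax": 0,"ay": 0,"az": 0},
    {"gripper": 1,"tx": 0,"ty": 0,"tz": -1,"ax": 0,"ay": 0,"az": 0},
    {"gripper": 1,"tx": 0,"ty": 0,"tz": -1,"ax": 0,"ay": 0,"az": 0},
    {"gripper": 1,"tx": 0,"ty": 0,"tz": -1,"ax": 0,"ay": 0,"az": 0},
    {"gripper": 1,"tx": 0,"ty": 0,"tz": 0,"ax": 0,"ay": 0,"az": 0},
    {"gripper": 1,"tx": 0,"ty": 0,"tz": 0,"ax": 0,"ay": 0,"az": 0},
    {"gripper": 1,"tx": 0,"ty": 0,"tz": 0,"ax": 0,"ay": 0,"az": 0}
  ]
}}

```text
t: 51.48
eef_pos: [0.6682, -0.3098, 0.435]
ee_rot: [0.22, 1.571, 1.889]
force: [0.2, 1.7, -0.0]
width: 0.0878
```

Run:
```python
from h import *
st()
shot("scene","s34.png",(130,330,130,330),3);shot("top","t34.png")
for q in("knob_grip","board_pivot","board_middle"):
    for n in("top","scene"):print(q,n,[(np.round(d['location'],1),round(d['confidence'],2)) for d in finder.pinpoint(q,n)])
```

```text
t 51.48 gp [ 0.6682 -0.3098  0.276 ] down [-0.  0. -1.] y [-0.995 -0.098  0.   ] z [-0.098  0.995  0.   ] q [-0.17  0.45  0.22 -0.   -1.34 -1.3 ] w 0.0878 F [ 0.2  1.7 -0. ]
knob_grip top []
knob_grip scene [(array([230.9, 237.3]), 0.56)]
board_pivot top [(array([150.3, 295.8]), 0.78)]
board_pivot scene [(array([252.1, 223. ]), 0.56)]
board_middle top []
board_middle scene [(array([199.5, 270.5]), 0.66)]
```

View pics/s34.png

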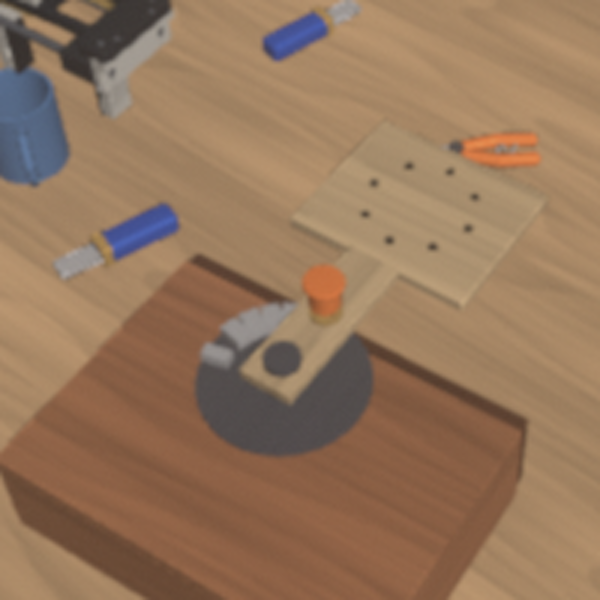

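View pics/t34.png

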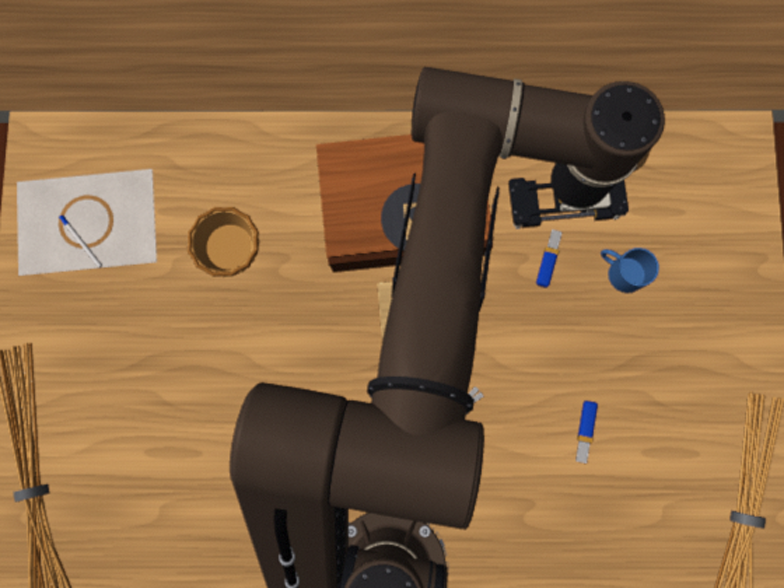

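Run:
```python
from h import *
im=optics.grab_frame("scene");im=cv2.resize(im[:,:,::-1],(784,588),interpolation=cv2.INTER_CUBIC)
a=cv2.imread('pics/scene0.png')
def c(im,b,lo,hi):
    h=cv2.cvtColor(im[b[0]:b[1],b[2]:b[3]],cv2.COLOR_BGR2HSV);m=cv2.inRange(h,lo,hi);ys,xs=np.nonzero(m);return len(xs),(ys.mean()+b[0]).round(2),(xs.mean()+b[2]).round(2),ys.min()+b[0],ys.max()+b[0]
for n,i in(("start",a),("now",im)):
    print(n,'knob',c(i,(295,345,310,355),(4,185,150),(14,255,255)),'mug',c(i,(200,280,160,220),(100,80,40),(125,255,255)))
for nm,b in(("board",(235,375,290,440)),("basket",(430,550,460,580)),("mug",(200,280,160,220))):
    t=a[b[0]:b[1],b[2]:b[3]];r=cv2.matchTemplate(im[b[0]-10:b[1]+10,b[2]-10:b[3]+10],t,cv2.TM_CCOEFF_NORMED);_,v,_,l=cv2.minMaxLoc(r);print(nm,round(v,3),l[0]-10,l[1]-10)
p=np.hstack([a[220:380,270:450],im[220:380,270:450]]);cv2.imwrite('pics/cmp.png',cv2.resize(p,None,fx=2.2,fy=2.2))
```

```text
<stdin>:5: RuntimeWarning: Mean of empty slice.
  ret = ret.dtype.type(ret / rcount)
Traceback (most recent call last):
ValueError: zero-size array to reduction operation minimum which has no identity
```

Run:
```python
from h import *
im=optics.grab_frame("scene");im=cv2.resize(im[:,:,::-1],(784,588),interpolation=cv2.INTER_CUBIC)
a=cv2.imread('pics/scene0.png')
for nm,b in(("knob",(303,335,318,346)),("board",(240,310,345,430)),("basket",(440,540,470,575)),("mug",(210,272,165,215))):
    t=a[b[0]:b[1],b[2]:b[3]];r=cv2.matchTemplate(im[b[0]-10:b[1]+10,b[2]-10:b[3]+10],t,cv2.TM_CCOEFF_NORMED);_,v,_,l=cv2.minMaxLoc(r);print(nm,round(v,3),l[0]-10,l[1]-10)
p=np.hstack([a[220:380,270:450],im[220:380,270:450]]);cv2.imwrite('pics/cmp.png',cv2.resize(p,None,fx=2.2,fy=2.2))
```

```text
knob 0.912 1 0
board 0.763 1 0
basket 0.999 0 0
mug 0.926 0 1
```

View pics/cmp.png

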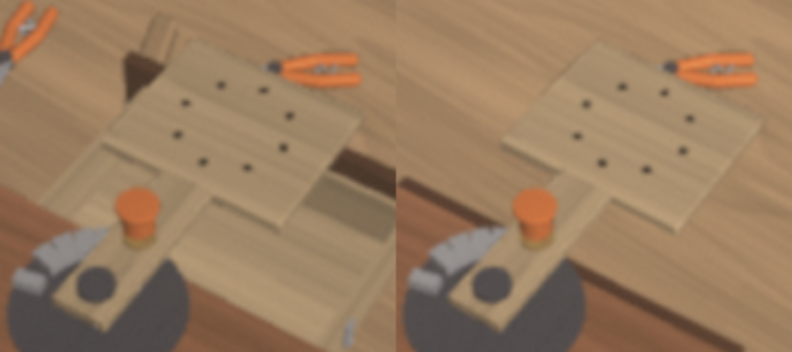

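Run:
```python
from h import *
# drawer panel outer top corners as seen in s34 crop (3x, offset 130,130): left (197,257), right (526,420)
l=world("scene",130+257/3,130+197/3,.097);r=world("scene",130+420/3,130+526/3,.097)
C=np.array([.7645,-.028])
print([((p[:2]-C)@XD).round(4) for p in(l,r)],'expect -0.135')
from station import job_done
print(job_done())
```

```text
[np.float64(-0.1325), np.float64(-0.1388)] expect -0.135
the job is handed in; nothing more can be done
None
```

The job is done and handed in at about 52 s of the 208 s allowed; the hand-in gave no verdict.

- **Board aside:** I lifted the plunger and swung the board 90° to the side hole. The plunger dropped in there and stayed down while I worked.
- **Tools:** Three were present: the rightmost orange cutters, the pale iron and one brown bodkin. Pictures taken across the bench showed no second bodkin. All three were seen lying flat in the drawer before I shut it.
- **Drawer:** I pushed it in slowly. The resistance rose, fell away, then met a firm stop, as expected when it snaps home. The last picture puts the two ends of its front at -132.5 and -138.8 mm, against -135 mm expected. That measurement is only good to a few millimetres, so it can't confirm the 3 mm limit by itself.
- **Board back:** It is in the front hole with the plunger down. The knob shows at its starting height, and the board sits roughly 0.02 rad off its starting angle, within the 0.05 limit.
- **Left alone:** In the last picture the basket had not moved and the mug matched its starting place to within a pixel. The blue look-alikes and the spare cutters were not touched. The gripper ended clear of everything.

A colour-based check of the knob and mug failed because its mask came out empty, so I compared against the starting picture instead. An earlier colour-based fix of the knob's position was also wrong, and I discarded it.

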